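Change the label roll and post the reorder tags

ROBOT

A 6-joint arm with a two-finger parallel gripper is mounted at the origin on the work surface. World frame = base frame: x ahead of the robot, y to its left, z up, the work surface at z = 0. Lengths are in m, angles in rad, forces in N, time in s.
With the tool pointing down it reaches from about 0.35 to 0.975 m from the base axis. Payload 4.9 kg.
Tool frame: the origin (TCP) lies on the centre line of the jaws, within the pads' length; the fingertips stand 11 mm ahead of it and the grasp point (between the pads) lies 8 mm behind it; y points along the fingers, x is the direction in which the jaws open and shut, and the axes are right-handed (so a half turn about y gives the same grasp; the last joint's range is limited). The gripper opens to 85 mm and grips with 20 to 120 N. Pads are 22 mm wide; open, the fingers measure 114 mm over their backs; the gripper's body (76 mm by 85 mm) begins 54 mm behind the grasp point. The pads swing forward as they close: fully open they stand 13 mm farther back than shut.
Start: joints at [-1.432, 0.053, 1.613, -0, 1.476, -0.119], TCP at [0.159, -0.604, 0.242] pointing down, gripper open.
Joint ranges: [-3.01, 3.01], [-1.01, 2.22], [0.06, 2.58], [-1.02, 4.17], [0.09, 2.62], [-3.14, 3.14]. Speed limits (rad/s): [2.57, 2.57, 3.14, 3.14, 3.14, 3.14].

INTERFACE

Orientations are given as a rotation vector (axis times angle).
In Python, from rig import ctrl gives the robot as it stands. The module is installed in compiled form; this text tells all that it offers.
- The arm moves only by the tool step_arm, never from a script. Its argument "targets" is text: rows parted by semicolons, each of 7 numbers parted by spaces: the shift along the tool's x, y, z in m, then the turn, a rotation vector about the tool's x, y, z in degrees, then the finger opening in m, from 0 to 0.0854. A call has 1 to 12 rows; each row shifts and turns the pose as measured when the row begins, along the tool's axes as they then stand; what a row does not reach is not made up. A row lasts 1/12 s, in which the tool goes at most 41.7 mm and 7.16 degrees, less where a joint would pass 70% of its speed; a pose out of reach is approached as far as the arm can. A call is refused whole if a number of a shift passes 0.0417 or a number of a turn 7.16, either way. A call with a gripper value outside its range is refused whole. The fingers move at their own pace and stop on an object; "newtons" is the grip in N (left out, the last holds). Time passes only in rows, so rows that do not move let the fingers close. It gives the time, the measured TCP pose, the force and the opening at its end, in the units of the state.
- ctrl.get_obs(): the state, without advancing time (a new reading comes with each control period).
- ctrl.camera(name): name is "scene" or "side" or "wrist"; returns (picture, depth): 480x640x3 uint8, red, green, blue; 480x640 float32, m along the optical axis (not along the pixel's ray), 0 where there is no reading.
- ctrl.get_calibration(name): a dict with "vertical_fov" (degrees; the focal length in pixels is half the picture's height over the tangent of half this angle, whatever the lens; pixels are square), "cx", "cy" (the principal point, pixels), "R" (3x3) and "t" (3): a world point X has camera coordinates R X + t. Camera axes: x right, y down, z forward; pixel columns grow to the right and rows downward; lengths in m; the calibration is good to about 2 mm. A picture is of the moment at which its call begins: read the wrist's pose just before it. get_calibration takes no time and is no camera call; for the wrist camera it gives the pose at the moment of the call.
- ctrl.finish_job(): hands the job in, once; it reports no verdict.
Trained networks look in the newest picture that a camera, given by its name, has taken for a name from the list of things; names that differ only in an ending like _2 or _b are one class to them, and where a whole thing is asked for, a point or a joint stands for the part that bears it (a point fixed in the world has none). Each returns a list of dicts, best first, with "score" (0 to 1); they miss things now and then, are a little off and sometimes report something else, mostly with a low value. They report only what shows in the picture. A call takes as long as a camera call. They do not tell look-alikes from the thing itself.
- ctrl.masks_of(camera, thing): "pixels" (480x640 bool, what is visible of it) and "uv" ([column, row] in pixels, amid what is visible of it).
The state is a dict: "time": time; "joints": joint angles; "joint_velocities": joint speeds; "joint_torque": joint torques, N m; "tcp_pos": TCP position; "ee_rot": TCP orientation; "wrist_force": force on the tool from outside, world axes, zero at the start; "ft_torque": the same for the moment, N m; "finger_gap": finger opening in m.
Only numpy, scipy, OpenCV 4.12 (cv2) and the standard library are available. Lean on these libraries where they do the work, as an engineer would, in place of code of your own. Each camera call takes 0.05 s, during which the arm holds its last target.

TASK

Change the roll on the label stand: unscrew the lock knob on top of the spindle (left-hand thread, so clockwise) until its dogs have drawn in, lift off the empty core and drop it in the waste bin, put the new label roll on, right down on the flange, and screw the knob tight again. Also post every reorder tag standing in the rack: take an S-hook off the rail, slip its lower end through the tag's hole while the tag is still in the rack, lift the tag out on the hook without handling the plate itself, and hang hook and tag back on the rail, one tag to a hook. Spare hooks stay on the rail, and everything else on the bench stays where it is.

Things in the scene. Friction and masses are not known exactly. Their poses are not given: they have to be found in the camera images.
- seat (a point): label-roll stand, fixed: grey base plate 110 x 160 mm, 12 mm thick; on it a flat round flange 76 mm across and an upright steel spindle 20 mm thick, 72 mm high above the bench, with the lock knob on top. A guide post 16 mm thick, 57 mm high stands 82 mm from the spindle towards +y. This point: on the spindle's axis at the flange's upper face, 18 mm above the bench, where a roll's underside rests; z up
- lock_knob (a joint): lock knob, left-hand thread, turn in rad: 0 = tight (as at the start), grows as it is turned clockwise seen from above, 2.2 = stop, fully unscrewed. It drives two steel dogs in the spindle just above the roll: at 0 they stand out 6.5 mm to each side over the roll's end and hold it down, from about 1.5 they are inside the bore's width, at 2.2 flush. Turns with 0.04 N m and stays where it is left
- knob_grip (a point): middle of the lock knob's black wing, on the spindle's axis 85 mm above the bench; the wing is 18 mm long (x), 10 mm thick (y) and 20 mm high (75 to 95 mm above the bench), its axes turn with the knob. The 20 mm thick spindle begins 13 mm below this point
- core: the empty brown cardboard core standing on the spindle: tube 34 mm outside, 26 mm bore, 44 mm long, 20 g. Origin at the centre of its lower end, z along its axis. It lifts straight off upwards once the dogs are in
- label_roll: the new roll of white labels standing on end on the bench: 60 mm outside diameter, 26 mm bore, 44 mm high, about 140 g, white paper round a brown core. Origin at the centre of its underside, z along its axis
- bin: small grey open-topped waste bin, loose on the bench, 120 x 120 mm outside, 90 mm high, walls 4 mm. Origin at the centre of its underside, z up
- rail_mid (a point): reorder rail, fixed: a level steel bar 10 mm in diameter along y, its axis 270 mm above the bench, between two square posts 16 mm thick at y = -240 and +240 mm. This point is the middle of the bar, on its axis; +x is the side away from the robot, z up
- hook1: S-hook of 5 mm steel wire hanging on the rail, 127 mm long, 45 g, flat in its x-z plane, square to the bar. Origin at its middle. Its shank slants from (x, z) = (16.9, -33.4) mm up to (-16.9, 33.4) and has in its middle a black plastic grip 50 mm long, 10 mm wide (along y), 9 mm thick. As it hangs z is up, +x points away from the robot and the bar's axis is at (0, 53)
- hook1_low (a point): bottom of hook1's lower bend, on the wire's centre line at (x, z) = (0, -61) mm of hook1. The bend is an arc of 19 mm centre-line radius about (0, -42); on the robot's side it ends at (-12.2, -56.6) and goes on as a straight tip, rising at 40 degrees from level, to (-22.9, -47.6). The upper bend is the same turned half round in the plane: top at (0, 61), tip from (12.2, 56.6) down to (22.9, 47.6)
- hook2: S-hook like hook1, hanging at another place on the rail
- hook2_low (a point): bottom of the lower bend of hook2, as for hook1
- hook3: S-hook like hook1, hanging at another place on the rail
- hook3_low (a point): bottom of the lower bend of hook3, as for hook1
- tag1: reorder tag: aluminium plate 55 mm wide (y), 90 mm high (z), 3 mm thick (x), 45 g; stands upright in a slot of the fixed timber rack and lifts out upwards. The rack, 250 x 44 mm, 40 mm high, has three slots in a row 78 mm apart, each 60 x 5 mm, 28 mm deep, floor 12 mm above the bench. Origin: middle of the lower edge. Two or three tags are present; an absent one reads None
- tag1_hole (a point): centre of the round hole in tag1, 16 mm in diameter, right through the 3 mm plate, 16 mm below its upper edge, 74 mm above its lower edge, on its middle line; in the rack x points away from the robot, z up
- tag2: reorder tag: aluminium plate 55 mm wide (y), 90 mm high (z), 3 mm thick (x), 45 g; stands upright in a slot of the fixed timber rack and lifts out upwards. The rack, 250 x 44 mm, 40 mm high, has three slots in a row 78 mm apart, each 60 x 5 mm, 28 mm deep, floor 12 mm above the bench. Origin: middle of the lower edge. Two or three tags are present; an absent one reads None
- tag2_hole (a point): centre of the round hole in tag2, 16 mm in diameter, right through the 3 mm plate, 16 mm below its upper edge, 74 mm above its lower edge, on its middle line; in the rack x points away from the robot, z up
- tag3: reorder tag: aluminium plate 55 mm wide (y), 90 mm high (z), 3 mm thick (x), 45 g; stands upright in a slot of the fixed timber rack and lifts out upwards. The rack, 250 x 44 mm, 40 mm high, has three slots in a row 78 mm apart, each 60 x 5 mm, 28 mm deep, floor 12 mm above the bench. Origin: middle of the lower edge. Two or three tags are present; an absent one reads None
- tag3_hole (a point): centre of the round hole in tag3, 16 mm in diameter, right through the 3 mm plate, 16 mm below its upper edge, 74 mm above its lower edge, on its middle line; in the rack x points away from the robot, z up
- tape_wide: bystander: roll of red-brown packing tape lying flat, 108 mm across, 48 mm high
- tape_narrow: bystander: roll of tan tape lying flat, 100 mm across, 25 mm high
- knife: bystander: grey box-cutter lying behind the rail, 145 mm long (y), 18 mm high
- label_box: bystander: closed carton 75 x 110 x 45 mm
- stapler: bystander: black stapler, 150 mm long (y), 45 mm high
Not all that is in view belongs to the job. What is shaped like the hook1 but blue or orange is not meant.

How it is judged:
By the outcome, as a careful person would: the job done as asked, in the order asked, and still so for the second after the job is handed in, with the robot touching nothing.
Of tag1, tag2, tag3 only 2 to 3 are there at a start; the rules pass over those that are not, and their reading is None.
At some moment in a run one of label_roll, bin may be knocked a few centimetres aside while the robot is not near it.
It also fails if it takes over 210 s, if anything falls off the work surface, if the arm or the gripper's body presses on something with over 40 N, if the wrist force passes 120 N, or if a joint passes its speed limit or range.

## Working session

There is one attempt and no reset: what is moved stays moved. The work goes in short steps, Python scripts to look and compute and a tool call to move; the robot and the scene stay as the last step left them, time stands still between calls to the robot, and variables do not carry over. Pictures are saved under pics/ and viewed, and the job is handed in when it is done.

Besides the shell and the picture viewer there is one more tool, called by a JSON object that holds its "name" and its "arguments". step_arm: Moves the arm, as the interface text tells. Its arguments: {"type":"object","properties":{"targets":{"type":"string"},"newtons":{"type":"number"}},"required":["targets"]}

```bash
mkdir -p pics; ls; python3 - <<'E'
from rig import ctrl
import cv2
o=ctrl.get_obs()
print(o)
for n in ["scene","side","wrist"]:
    p,d=ctrl.camera(n); cv2.imwrite(f"pics/{n}0.png",p[:,:,::-1]); c=ctrl.get_calibration(n); print(n,c)
E
```

```text
pics
{'time': 0.0, 'joints': array([-1.43204457e+00,  5.33842402e-02,  1.61428305e+00, -2.91827147e-05,
        1.47601239e+00, -1.19042851e-01]), 'joint_velocities': array([ 0.00067674,  0.00293664,  0.00059512, -0.00081535,  0.00127876,
        0.00055736]), 'joint_torque': array([-8.32601672e-04, -3.93681300e+01, -3.70178068e+01, -1.44780815e-04,
        7.08708423e-03, -1.34278444e-06]), 'tcp_pos': array([ 0.15922623, -0.60375676,  0.24105256]), 'ee_rot': array([-1.31870193,  1.01825754, -1.01574055]), 'wrist_force': array([-0.83674108, -0.44272723,  0.12330373]), 'ft_torque': array([-0.00011164, -0.05154418,  0.01994365]), 'finger_gap': 0.08575318795508777}
scene {'vertical_fov': 52.46927269169305, 'cx': 316.8699052458978, 'cy': 234.2759020059092, 'R': array([[ 0.66334405,  0.748137  ,  0.01630049],
       [ 0.38123735, -0.31912389, -0.86765087],
       [-0.64391984,  0.58176539, -0.4969067 ]]), 't': array([-0.36903471, -0.0292821 ,  1.54548313])}
side {'vertical_fov': 52.18963311709763, 'cx': 318.4498553177112, 'cy': 238.5475268559392, 'R': array([[ 0.83518429, -0.54981   ,  0.01327269],
       [-0.35799312, -0.56181032, -0.74579494],
       [ 0.41750225,  0.61812469, -0.66604335]]), 't': array([-0.44273686,  0.34649425,  1.27031315])}
wrist {'vertical_fov': 63.39547535906954, 'cx': 321.305730380843, 'cy': 240.89878203242807, 'R': array([[ 2.55544726e-01, -9.66796876e-01, -8.32960074e-04],
       [-9.30713187e-01, -2.46240052e-01,  2.70441862e-01],
       [-2.61667455e-01, -6.83347444e-02, -9.62735948e-01]]), 't': array([-0.62452309, -0.03480739,  0.37846515])}
```

View pics/scene0.png

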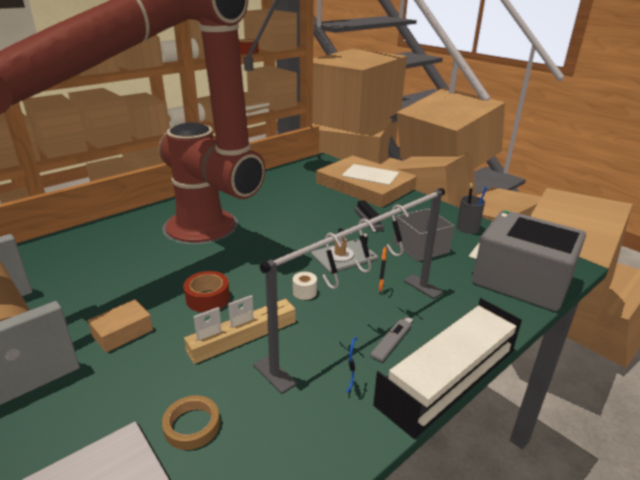

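View pics/side0.png

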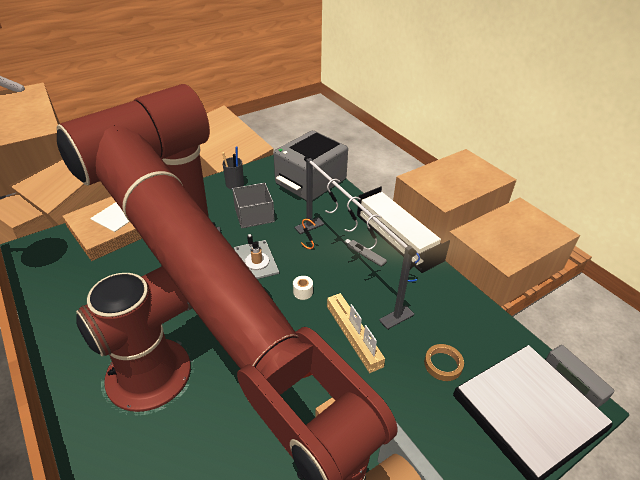

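View pics/wrist0.png

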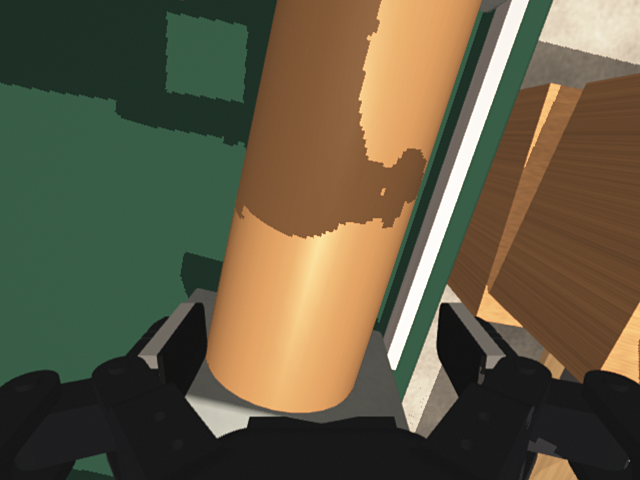

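```bash
cat > h.py <<'E'
from rig import ctrl
import numpy as np, cv2, math
from scipy.spatial.transform import Rotation as R
np.set_printoptions(precision=4,suppress=True)
def K(c): 
    f=240/math.tan(math.radians(c['vertical_fov'])/2); return f,c['cx'],c['cy']
def cloud(cam):
    c=ctrl.get_calibration(cam); p,d=ctrl.camera(cam); f,cx,cy=K(c)
    v,u=np.mgrid[:480,:640]
    X=np.stack([(u-cx)/f*d,(v-cy)/f*d,d],-1)
    W=(X-c['t'])@c['R']
    W[d==0]=np.nan
    return p,d,W,c
def proj(c,X):
    f,cx,cy=K(c); q=c['R']@np.asarray(X)+c['t']; return q[0]/q[2]*f+cx,q[1]/q[2]*f+cy
def ray(c,u,v):
    f,cx,cy=K(c); dr=c['R'].T@np.array([(u-cx)/f,(v-cy)/f,1.]); o=-c['R'].T@c['t']; return o,dr
def onz(c,u,v,z):
    o,dr=ray(c,u,v); return o+dr*(z-o[2])/dr[2]
def onx(c,u,v,x):
    o,dr=ray(c,u,v); return o+dr*(x-o[0])/dr[0]
def crop(p,x0,x1,y0,y1,s,name):
    cv2.imwrite(name,cv2.resize(p[y0:y1,x0:x1,::-1],None,fx=s,fy=s,interpolation=cv2.INTER_CUBIC))
def st():
    o=ctrl.get_obs(); Rm=R.from_rotvec(o['ee_rot']).as_matrix(); return o,Rm
def to(pos,Rd=None):
    """print shift in tool axes and turn in tool axes deg to reach world pos of TCP and rotation"""
    o,Rm=st()
    d=Rm.T@(np.asarray(pos)-o['tcp_pos'])
    print('t',round(o['time'],2),'tcp',o['tcp_pos'],'shift tool mm',(d*1000).round(1),end=' ')
    if Rd is not None:
        rv=R.from_matrix(Rm.T@Rd).as_rotvec(); print('turn deg',np.degrees(rv).round(2),end=' ')
    print('gap',round(o['finger_gap'],4),'F',o['wrist_force'].round(1))
def Rdown(xdir):
    """tool y down, tool x along horizontal xdir"""
    x=np.array([*xdir,0.]);x/=np.linalg.norm(x);y=np.array([0,0,-1.]);return np.stack([x,y,np.cross(x,y)],1)
E
python3 - <<'E'
from h import *
o,Rm=st(); print(Rm)
for cam in ["side","scene"]:
    p,d,W,c=cloud(cam)
    for n in ['lock_knob','seat','core','label_roll','bin','rail_mid','hook1','hook2','hook3','tag1','tag2','tag3','knob_grip','tape_wide']:
        for m in ctrl.masks_of(cam,n)[:4]:
            px=W[m['pixels']]; px=px[~np.isnan(px[:,0])]
            print(cam,n,round(m['score'],2),m['uv'],m['pixels'].sum(),'med',np.median(px,0),'lo',np.percentile(px,3,axis=0),'hi',np.percentile(px,97,axis=0))
p,d,W,c=cloud('side'); crop(p,220,440,170,390,3.6*.75,'pics/sidecrop.png')
E
```

```text
[[ 0.2549 -0.0002  0.967 ]
 [-0.967   0.0016  0.2549]
 [-0.0016 -1.      0.0002]]
side lock_knob 0.38 [255.5, 245.2] 32 med [0.4244 0.1957 0.0855] lo [0.4167 0.1915 0.0765] hi [0.4322 0.2005 0.0959]
side seat 0.77 [254.2, 249.4] 992 med [0.4295 0.1987 0.0134] lo [0.3919 0.1313 0.0026] hi [0.484  0.3019 0.0904]
side core 0.27 [253.9, 242.8] 28 med [0.4242 0.1957 0.0855] lo [0.4178 0.1914 0.0764] hi [0.43   0.1996 0.0949]
side label_roll 0.59 [301.6, 284.6] 403 med [0.4791 0.0091 0.0397] lo [ 0.4562 -0.0118  0.0071] hi [0.5088 0.0435 0.0473]
side bin 0.81 [253.4, 204.1] 1543 med [0.534  0.4077 0.0491] lo [0.4672 0.3585 0.0004] hi [0.6011 0.4993 0.0901]
side rail_mid 0.81 [391.5, 231.0] 1790 med [ 0.6599 -0.168   0.1254] lo [ 0.619  -0.2274  0.0032] hi [0.7141 0.2821 0.2764]
side hook1 0.65 [415.7, 265.7] 51 med [ 0.7892 -0.1261  0.0746] lo [ 0.7833 -0.1367  0.0036] hi [ 0.7953 -0.1169  0.1139]
side hook1 0.59 [333.9, 192.8] 5 med [0.6559 0.1286 0.2334] lo [0.6538 0.1281 0.2277] hi [0.6592 0.1325 0.2386]
side hook1 0.55 [307.5, 235.6] 41 med [0.6029 0.1728 0.0608] lo [0.595  0.1652 0.04
[... 4947 characters left out ...]
206 -0.1927  0.0701] lo [ 0.5151 -0.2185  0.0395] hi [ 0.5254 -0.1653  0.1026]
scene tag3 0.65 [205.3, 323.5] 575 med [ 0.5103 -0.2702  0.0705] lo [ 0.5044 -0.2947  0.0391] hi [ 0.5147 -0.2431  0.1025]
scene tag3 0.46 [344.3, 246.3] 144 med [0.4383 0.1896 0.0389] lo [0.4183 0.1807 0.0196] hi [0.4446 0.208  0.0633]
scene knob_grip 0.3 [191.3, 434.2] 1770 med [ 0.6686 -0.4034  0.0235] lo [ 0.6181 -0.4466  0.002 ] hi [ 0.7106 -0.3569  0.0276]
scene tape_wide 0.7 [205.3, 292.0] 1549 med [ 0.3631 -0.1853  0.0358] lo [ 0.3058 -0.2348  0.0026] hi [ 0.4031 -0.1366  0.0507]
scene tape_wide 0.23 [191.9, 433.7] 1855 med [ 0.6695 -0.403   0.0231] lo [ 0.6187 -0.447   0.0011] hi [ 0.7108 -0.355   0.0276]
```

View pics/sidecrop.png

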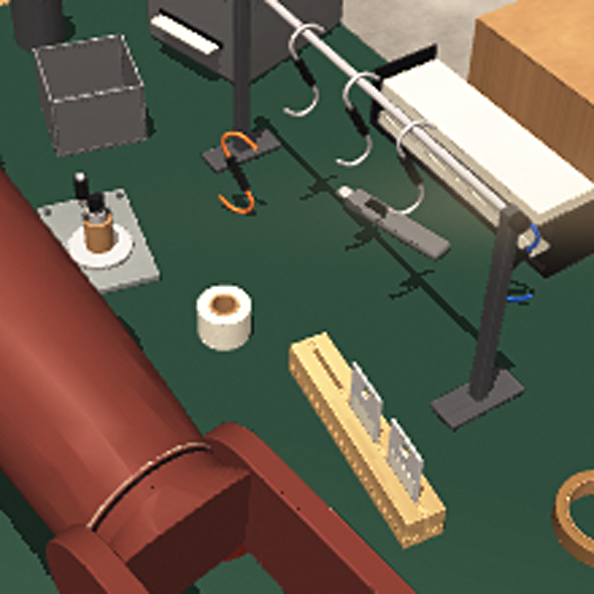

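```bash
python3 - <<'E'
from h import *
def rep(n,P):
    r=cv2.minAreaRect((P[:,:2]*1000).astype(np.float32)); print(n,len(P),r, P[:,2].mean())
for cam in ["side","scene"]:
    p,d,W,c=cloud(cam)
    x,y,z=W[...,0],W[...,1],W[...,2]
    m=(abs(x-.435)<.11)&(abs(y-.2)<.13)&(z>.007)&(z<.016); rep(cam+' plate',W[m])
    m=(abs(x-.435)<.06)&(abs(y-.2)<.05)&(z>.072)&(z<.1); P=W[m]; print(' knob',len(P),P.mean(0) if len(P) else 0, P[:,2].max() if len(P) else 0)
    m=(abs(x-.48)<.06)&(abs(y-.012)<.06)&(z>.040)&(z<.05); rep(cam+' roll top',W[m])
    m=(abs(x-.535)<.1)&(abs(y-.43)<.1)&(z>.084)&(z<.095); rep(cam+' bin top',W[m])
    m=(abs(x-.665)<.06)&(abs(y)<.225)&(z>.262)&(z<.285); P=W[m]; q=np.polyfit(P[:,1],P[:,0],1); print(' rail',len(P),q,P[:,2].max(),P[:,1].min(),P[:,1].max())
    m=(abs(x-.665)<.04)&(abs(y)<.225)&(z>.15)&(z<.262); P=W[m]; print(' hooks'); 
    h,e=np.histogram(P[:,1],bins=np.arange(-.22,.22,.01)); print([(round(float(a),2),int(b)) for a,b in zip(e,h) if b>0])
    m=(abs(x-.52)<.08)&(y>-.36)&(y<-.04)&(z>.034)&(z<.044); rep(cam+' rack',W[m])
    for lo,hi in ((-.31,-.235),(-.225,-.16),(-.15,-.08)):
        m=(abs(x-.52)<.03)&(y>lo)&(y<hi)&(z>.045)&(z<.105); P=W[m]; 
        if len(P)>20: print(' tag',P.mean(0),np.polyfit(P[:,1],P[:,0],1),P[:,1].min(),P[:,1].max(),P[:,2].max())
c=ctrl.get_calibration('wrist');o,Rm=st()
print('cam in tool', Rm.T@(-c['R'].T@c['t']-o['tcp_pos']), 'camR in tool', (c['R']@Rm).T)
E
```

```text
side plate 627 ((441.2862854003906, 224.62448120117188), (229.25392150878906, 120.36852264404297), 81.27693176269531) 0.011794809035784008
 knob 49 [0.4244 0.1972 0.0848] 0.09592264690142355
side roll top 196 ((483.385498046875, 16.697223663330078), (59.108394622802734, 58.100791931152344), 50.785518646240234) 0.04362704114285537
side bin top 164 ((534.8632202148438, 427.7748107910156), (133.55274963378906, 120.67355346679688), 75.18711853027344) 0.08829163339057777
 rail 550 [0.0168 0.6613] 0.2839454278061126 -0.2248689973257323 0.22274625572429052
 hooks
[(-0.22, 180), (-0.21, 59), (-0.07, 91), (-0.06, 4), (0.02, 50), (0.03, 35), (0.12, 12), (0.13, 70), (0.14, 1)]
side rack 919 ((518.9183959960938, -192.25257873535156), (253.09103393554688, 46.90681076049805), 82.57489013671875) 0.03938182732211653
 tag [ 0.508  -0.2719  0.0755] [0.135  0.5447] -0.2983386948760106 -0.24084297434103802 0.10461655694599843
 tag [ 0.5185 -0.1953  0.0753] [0.1196 0.5418] -0.22455334223962278 -0.16415849266022947 0.10424310614449905
scene plate 697 ((429.728759765625, 213.300048828125), (161.81163024902
[... 394 characters left out ...]
992
 rail 1068 [0.012  0.6668] 0.28146356405315737 -0.22499135424074565 0.22495808466745648
 hooks
[(-0.22, 387), (-0.21, 160), (-0.07, 203), (-0.06, 32), (0.02, 102), (0.03, 118), (0.12, 11), (0.13, 184), (0.14, 1)]
scene rack 1234 ((520.001953125, -191.80783081054688), (251.64593505859375, 49.3817138671875), 82.04537200927734) 0.04000601323838416
 tag [ 0.5104 -0.2696  0.0746] [0.1367 0.5473] -0.29675428767816325 -0.24050163277294753 0.1038403144330865
 tag [ 0.5207 -0.193   0.0744] [0.1385 0.5475] -0.21951332901529386 -0.16364625013503709 0.10455956343151189
cam in tool [ 0.0001 -0.1319  0.0692] camR in tool [[ 1.      0.0004  0.0009]
 [-0.0008 -0.2707  0.9627]
 [ 0.0006 -0.9627 -0.2707]]
```

{"name": "step_arm", "arguments": {"targets": "0 -0.035 0 0 0 0 0.085;0 -0.035 0 0 0 0 0.085;0 -0.035 0 0 0 0 0.085;0 -0.03 0 0 -7 0 0.085;-0.035 0 0 0 -7 0 0.085;-0.035 0 0 0 -7 0 0.085;-0.035 0 0 0 -7 0 0.085;-0.035 0 0 0 -7 0 0.085;-0.035 0 0.01 0 -7 0 0.085;-0.035 0 0.01 0 -7 0 0.085;-0.03 0 0.02 0 -7 0 0.085;-0.03 0 0.02 0 -7 0 0.085"}}

```text
time: 2.8
tcp_pos: [-0.0018, -0.3682, 0.3815]
ee_rot: [-1.559, 0.156, -0.152]
wrist_force: [-1.1, -0.6, 0.7]
finger_gap: 0.0853
```

```bash
python3 - <<'E'
from h import *
a=math.radians(76.5)
to([.36,-.05,.36],Rdown((math.cos(a),math.sin(a)))); print(st()[0]['joints'],st()[1])
E
```

```text
t 2.8 tcp [-0.0018 -0.3682  0.3815] shift tool mm [292.8  22.8 382.6] turn deg [ -0.41 -87.76   0.1 ] gap 0.0853 F [-1.1 -0.6  0.7]
[-1.7762 -0.6303  1.9358 -0.0034  1.8418 -1.5806] [[ 0.9807 -0.0021  0.1953]
 [-0.1953  0.0063  0.9807]
 [-0.0033 -1.      0.0058]]
```

{"name": "step_arm", "arguments": {"targets": "0.04 0 0 0 0 0 0.085;0.04 0 0 0 0 0 0.085;0.04 0 0 0 -7 0 0.085;0.04 0 0 0 -7 0 0.085;0.04 0 0 0 -7 0 0.085;0.04 0 0 0 -7 0 0.085;0.04 0 0 0 -7 0 0.085;0.04 0 0 0 -7 0 0.085;0.04 0 0 0 -7 0 0.085;0.04 0 0 0 -7 0 0.085;0.04 0 0 0 -7 0 0.085;0.04 0 0 0 -7 0 0.085"}}

```text
time: 3.8
tcp_pos: [0.4261, -0.26, 0.38]
ee_rot: [-1.43, -0.778, 0.798]
wrist_force: [1.0, -0.4, 0.6]
finger_gap: 0.0848
```

```bash
python3 - <<'E'
from h import *
a=math.radians(76.5)
to([.40,.16,.26],Rdown((math.cos(a),math.sin(a)))); print(st()[0]['joints'])
E
```

```text
t 3.8 tcp [ 0.4261 -0.26    0.38  ] shift tool mm [343.6 115.4 245.2] turn deg [ -0.15 -18.59  -0.78] gap 0.0848 F [ 1.  -0.4  0.6]
[-0.6896 -0.294   1.7053 -0.0138  1.7289 -1.7025]
```

{"name": "step_arm", "arguments": {"targets": "0.035 0.01 0.02 0 -6 0 0.03;0.035 0.01 0.02 0 -6 0 0.03;0.035 0.01 0.02 0 -6 0 0.03;0.035 0.01 0.02 0 0 0 0.03;0.035 0.01 0.02 0 0 0 0.03;0.035 0.01 0.02 0 0 0 0.03;0.035 0.01 0.02 0 0 0 0.03;0.035 0.01 0.02 0 0 0 0.03;0.03 0.01 0.01 0 0 0 0.03;0.03 0.01 0.01 0 0 0 0.03;0 0 0 0 0 0 0.03;0 0 0 0 0 0 0.03"}}

```text
time: 4.8
tcp_pos: [0.351, 0.1255, 0.2746]
ee_rot: [-1.308, -1.049, 1.058]
wrist_force: [0.1, -1.2, -0.6]
finger_gap: 0.03
```

```bash
python3 - <<'E'
from h import *
a=math.radians(76.5)
to([.425,.197,.2],Rdown((math.cos(a),math.sin(a)))); print(st()[0]['joints'])
p,d,W,c=cloud('wrist'); cv2.imwrite('pics/w1.png',p[:,:,::-1])
x,y,z=W[...,0],W[...,1],W[...,2]
m=(abs(x-.435)<.06)&(abs(y-.2)<.05)&(z>.085)&(z<.1); P=W[m]
print(cv2.minAreaRect((P[:,:2]*1000).astype(np.float32)),P.mean(0),P[:,2].max())
m=(abs(x-.435)<.06)&(abs(y-.2)<.05)&(z>.055)&(z<.066); P=W[m];print(cv2.minEnclosingCircle((P[:,:2]*1000).astype(np.float32)))
m=(abs(x-.435)<.06)&(abs(y-.2)<.05)&(z>.015)&(z<.021); P=W[m];print(cv2.minEnclosingCircle((P[:,:2]*1000).astype(np.float32)))
E
```

```text
t 4.8 tcp [0.351  0.1255 0.2746] shift tool mm [ 86.1  74.  -57.3] turn deg [ 0.09  1.41 -0.5 ] gap 0.03 F [ 0.1 -1.2 -0.6]
[ 0.1493 -0.626   2.1067 -0.0087  1.6626 -1.2113]
((425.25439453125, 203.01589965820312), (10.507347106933594, 18.001792907714844), 78.04490661621094) [0.424  0.2024 0.0934] 0.09689894152859777
((425.45556640625, 203.12127685546875), 16.979263305664062)
((427.7756042480469, 204.30126953125), 40.839149475097656)
```

View pics/w1.png

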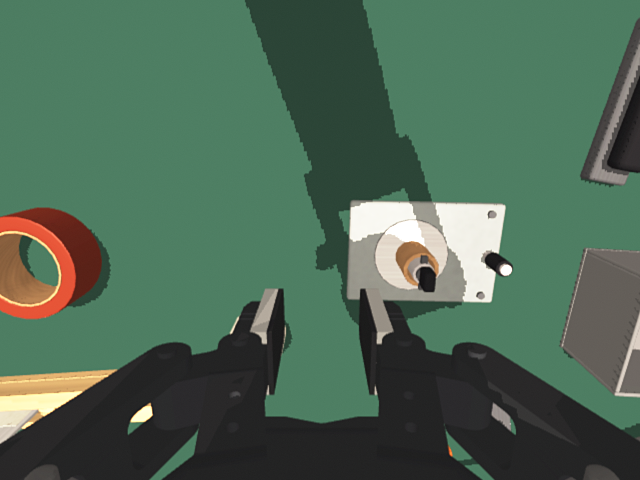

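```bash
python3 - <<'E'
from h import *
a=math.radians(78)
to([.4253,.203,.14],Rdown((math.cos(a),math.sin(a))))
E
```

```text
t 4.85 tcp [0.3511 0.1251 0.2745] shift tool mm [ 92.9 133.8 -56.1] turn deg [ 0.05 -0.16 -0.47] gap 0.03 F [ 0.9 -0.6 -0.4]
```

{"name": "step_arm", "arguments": {"targets": "0.023 0.02 -0.014 0 0 -0.25 0.03;0.023 0.02 -0.014 0 0 -0.25 0.03;0.023 0.02 -0.014 0 0 0 0.03;0.023 0.02 -0.014 0 0 0 0.03;0 0.02 0 0 0 0 0.03;0 0.02 0 0 0 0 0.03;0 0 0 0 0 0 0.03"}}

```text
time: 5.43
tcp_pos: [0.4387, 0.1981, 0.1582]
ee_rot: [-1.32, -1.053, 1.028]
wrist_force: [-0.2, -0.7, -1.6]
finger_gap: 0.0298
```

```bash
cat > knob.py <<'E'
from h import *
import sys
a=math.radians(float(sys.argv[1]))
p,d,W,c=cloud('wrist'); cv2.imwrite('pics/%s.png'%sys.argv[2],p[:,:,::-1])
x,y,z=W[...,0],W[...,1],W[...,2]
m=(abs(x-.425)<.03)&(abs(y-.203)<.03)&(z>.085)&(z<.1); P=W[m]
print(len(P)); 
if len(P): print(cv2.minAreaRect((P[:,:2]*1000).astype(np.float32)),P[:,2].max())
m=(abs(x-.435)<.06)&(abs(y-.2)<.05)&(z>.055)&(z<.066); P=W[m];print(cv2.minEnclosingCircle((P[:,:2]*1000).astype(np.float32)))
to([.4253,.203,.086],Rdown((math.cos(a),math.sin(a))))
E
python3 knob.py 78 w2
```

```text
682
((425.6951599121094, 203.10882568359375), (9.630932807922363, 18.113304138183594), 76.77580261230469) 0.09702732870118362
((425.71795654296875, 203.17263793945312), 16.950788497924805)
t 5.48 tcp [0.4397 0.1982 0.1604] shift tool mm [ 1.  74.  16.6] turn deg [ 1.16 -1.12  0.34] gap 0.0298 F [-0.  -0.8  0.1]
```

View pics/w2.png

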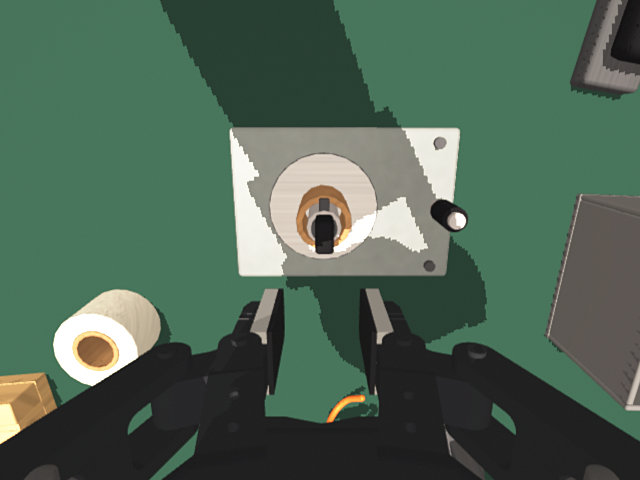

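{"name": "step_arm", "arguments": {"targets": "0 0 0.008 0.6 -0.3 0.2 0.03;0 0.01 0.008 0.6 -0.3 0.2 0.03;0 0.015 0 0 0 0 0.03;0 0 0 0 0 0 0.03"}}

```text
time: 5.82
tcp_pos: [0.4266, 0.2001, 0.1406]
ee_rot: [-1.309, -1.048, 1.039]
wrist_force: [-0.9, 0.4, 0.3]
finger_gap: 0.03
```

```bash
python3 knob.py 77.3 w3
```

```text
778
((425.3845520019531, 203.29490661621094), (9.485491752624512, 17.997634887695312), 76.99427032470703) 0.09680075541631655
((425.5612487792969, 203.1068115234375), 17.005115509033203)
t 5.87 tcp [0.4275 0.2004 0.1422] shift tool mm [ 1.8 56.2  3.1] turn deg [ 0.43 -0.09  0.23] gap 0.0301 F [0.8 0.1 1. ]
```

{"name": "step_arm", "arguments": {"targets": "0.001 0.014 0.002 0.4 0 0.2 0.03;0 0.014 0 0 0 0 0.03;0 0.014 0 0 0 0 0.03;0 0.012 0 0 0 0 0.03;0 0 0 0 0 0 0.03;0 0 0 0 0 0 0.03"}}

```text
time: 6.37
tcp_pos: [0.4285, 0.2033, 0.0909]
ee_rot: [-1.31, -1.052, 1.035]
wrist_force: [-0.1, -0.2, 0.9]
finger_gap: 0.0302
```

```bash
python3 knob.py 77.3 w4; python3 knob.py 77.3 w4
```

```text
2963
((428.3493957519531, 203.55905151367188), (57.3658332824707, 23.6652889251709), 77.059326171875) 0.09999342030010544
((425.55902099609375, 203.3699188232422), 17.08757781982422)
t 6.42 tcp [0.4283 0.2032 0.0908] shift tool mm [-0.9  4.8  2.9] turn deg [ 0.49 -0.08  0.33] gap 0.0302 F [-0.4 -0.9 -0.2]
2973
((428.2322082519531, 203.4665985107422), (57.48738098144531, 23.530534744262695), 76.59053039550781) 0.09999921524278894
((425.57061767578125, 203.41183471679688), 17.0812931060791)
t 6.47 tcp [0.4287 0.2033 0.0913] shift tool mm [-1.1  5.3  3.3] turn deg [ 0.54 -0.08  0.35] gap 0.03 F [0.8 0.3 0.2]
```

View pics/w4.png

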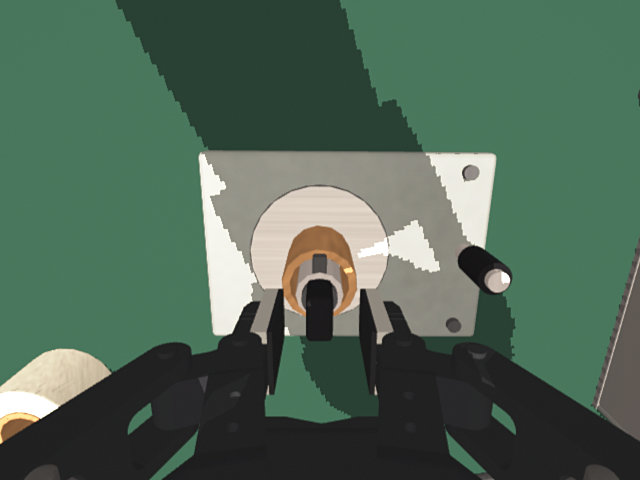

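{"name": "step_arm", "arguments": {"targets": "-0.001 0.005 0.003 0.5 0 0.3 0.03;0 0 0 0 0 0 0.03;0 0 0 0 0 0 0;0 0 0 0 0 0 0;0 0 0 0 0 0 0;0 0 0 0 0 0 0;0 0 0 0 0 0 0", "newtons": 40}}

```text
time: 7.05
tcp_pos: [0.4266, 0.2028, 0.0885]
ee_rot: [-1.309, -1.046, 1.041]
wrist_force: [-0.1, -0.8, -1.8]
finger_gap: 0.0089
```

```bash
python3 -c "
from h import *
print(st()[0])
a=math.radians(77.3)
to([.4257,.2032,.086],Rdown((math.cos(a),math.sin(a))))"
```

```text
{'time': 7.05, 'joints': array([ 0.2867, -0.1729,  2.0974, -0.0011,  1.2139, -1.0603]), 'joint_velocities': array([-0.0002, -0.0007, -0.0003,  0.0018, -0.0014,  0.0027]), 'joint_torque': array([  0.2675, -26.2359, -33.9417,   0.0314,  -0.0289,  -0.0735]), 'tcp_pos': array([0.4266, 0.2028, 0.0885]), 'ee_rot': array([-1.3089, -1.0456,  1.0412]), 'wrist_force': array([-0.1458, -0.8067, -1.831 ]), 'ft_torque': array([-0.0244,  0.0333, -0.0997]), 'finger_gap': 0.008900456865720906}
t 7.05 tcp [0.4266 0.2028 0.0885] shift tool mm [0.2 2.5 0.9] turn deg [ 0.19 -0.1   0.04] gap 0.0089 F [-0.1 -0.8 -1.8]
```

{"name": "step_arm", "arguments": {"targets": "0 0 0.001 0 3 0 0;0 0 0 0 7 0 0;0 0 0 0 7 0 0;0 0 0 0 7 0 0;0 0 0 0 7 0 0;0 0 0 0 7 0 0;0 0 0 0 7 0 0;0 0 0 0 7 0 0;0 0 0 0 7 0 0;0 0 0 0 7 0 0;0 0 0 0 7 0 0;0 0 0 0 0 0 0"}}

```text
time: 8.05
tcp_pos: [0.4255, 0.2019, 0.0885]
ee_rot: [-1.574, -0.034, 0.028]
wrist_force: [-0.1, -0.5, -0.4]
finger_gap: 0.0087
```

```bash
python3 -c "
from h import *
a=math.radians(77.3-126)
to([.4257,.2032,.0885],Rdown((math.cos(a),math.sin(a))));print(st()[0]['joints'],st()[0]['ft_torque'])"
```

```text
t 8.05 tcp [0.4255 0.2019 0.0885] shift tool mm [0.2 0.  1.3] turn deg [ 0.13 50.96  0.27] gap 0.0087 F [-0.1 -0.5 -0.4]
[ 0.2875 -0.1754  2.0995 -0.0049  1.2152  0.2497] [-0.062  -0.0273  0.0145]
```

{"name": "step_arm", "arguments": {"targets": "0 0 0.001 0 7 0 0;0 0 0 0 7 0 0;0 0 0 0 7 0 0;0 0 0 0 7 0 0;0 0 0 0 7 0 0;0 0 0 0 7 0 0;0 0 0 0 4 0 0;0 0 0 0 0 0 0"}}

```text
time: 8.72
tcp_pos: [0.4247, 0.2022, 0.0885]
ee_rot: [-1.49, 0.603, -0.608]
wrist_force: [-0.0, -0.0, -1.2]
finger_gap: 0.0088
```

```bash
python3 -c "
from h import *
a=math.radians(77.3-126)
to([.4257,.2032,.0885],Rdown((math.cos(a),math.sin(a))));print(st()[0]['joints'],st()[0]['ft_torque'])"
```

```text
t 8.72 tcp [0.4247 0.2022 0.0885] shift tool mm [0.  0.  1.4] turn deg [0.21 4.34 0.3 ] gap 0.0088 F [-0.  -0.  -1.2]
[ 0.2896 -0.1748  2.099  -0.0067  1.2182  1.0663] [-0.0286  0.0029 -0.003 ]
```

{"name": "step_arm", "arguments": {"targets": "0 0 0 0 4 0 0;0 0 0 0 1 0 0;0 0 0 0 0 0 0;0 0 0 0 0 0 0.03;0 0 0 0 0 0 0.03;0 0 0 0 0 0 0.03;0 -0.015 0 0 0 0 0.04;0 -0.015 0 0 0 0 0.045;0 -0.015 0 0 0 0 0.055"}}

```text
time: 9.47
tcp_pos: [0.4223, 0.202, 0.1314]
ee_rot: [-1.478, 0.661, -0.657]
wrist_force: [-0.4, -0.3, 0.2]
finger_gap: 0.0544
```

```bash
python3 knob.py -48.7 w5
```

```text
864
((426.77044677734375, 203.22914123535156), (18.010061264038086, 9.8043212890625), 41.84653091430664) 0.0970173307914542
((426.5557861328125, 203.09596252441406), 17.007104873657227)
t 9.52 tcp [0.4246 0.2027 0.1353] shift tool mm [-0.  49.3  0.9] turn deg [0.22 0.43 0.27] gap 0.055 F [0.7 1.1 1.3]
```

View pics/w5.png

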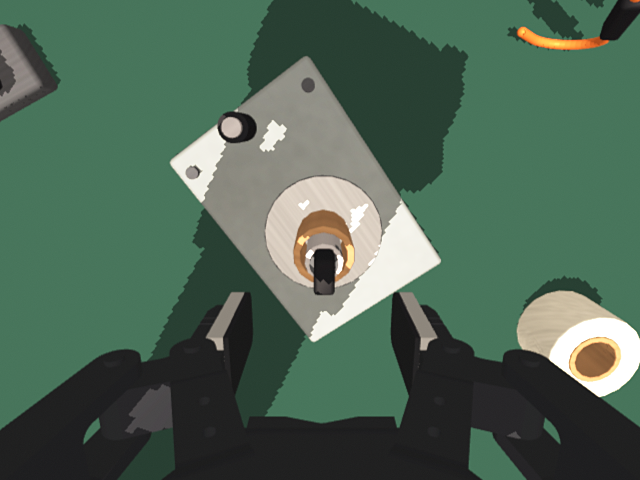

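{"name": "step_arm", "arguments": {"targets": "0 0.02 0.001 0 0 0 0.055;0 0.02 0 0.2 0 0.2 0.055;0 0.02 0 0 0 0 0.055;0 0.018 0 0 0 0 0.055;0 0.01 0 0 0 0 0.055;0 0 0 0 0 0 0.055;0 0 0 0 0 0 0.055"}}

```text
time: 10.1
tcp_pos: [0.4311, 0.2049, 0.049]
ee_rot: [-1.461, 0.643, -0.662]
wrist_force: [-0.1, -0.1, -0.0]
finger_gap: 0.055
```

```bash
python3 -c "
from h import *
a=math.radians(-48.7)
to([.426,.2032,.045],Rdown((math.cos(a),math.sin(a))))"
```

```text
t 10.1 tcp [0.4311 0.2049 0.049 ] shift tool mm [-2.1  3.9 -5. ] turn deg [-0.76  0.75  0.4 ] gap 0.055 F [-0.1 -0.1 -0. ]
```

{"name": "step_arm", "arguments": {"targets": "-0.002 0.003 -0.005 -0.8 0.7 0.4 0.055;0 0 0 0 0 0 0.055;0 0 0 0 0 0 0.02;0 0 0 0 0 0 0.02;0 0 0 0 0 0 0.02;0 0 0 0 0 0 0.02", "newtons": 25}}

```text
time: 10.6
tcp_pos: [0.4284, 0.2038, 0.0498]
ee_rot: [-1.464, 0.66, -0.667]
wrist_force: [0.5, -0.8, 0.0]
finger_gap: 0.0327
```

```bash
python3 -c "
from h import *
a=math.radians(-48.7)
to([.426,.2032,.045],Rdown((math.cos(a),math.sin(a))))
p,d,W,c=cloud('side'); crop(p,220,340,170,300,4,'pics/s2.png')"
```

```text
t 10.6 tcp [0.4284 0.2038 0.0498] shift tool mm [-1.1  4.8 -2.2] turn deg [-0.25  0.01  0.13] gap 0.0327 F [ 0.5 -0.8  0. ]
```

View pics/s2.png

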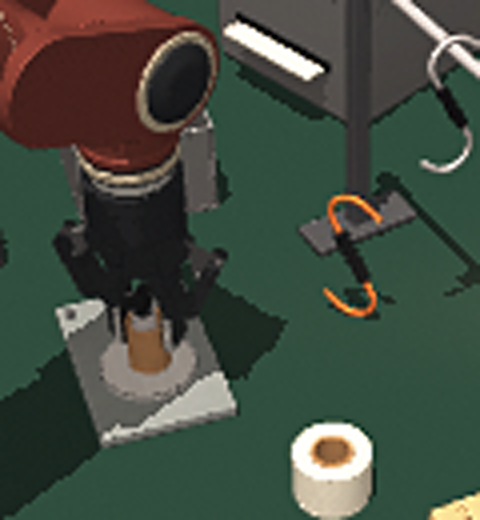

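{"name": "step_arm", "arguments": {"targets": "0 -0.015 0 0 0 0 0.02;0 -0.015 0 0 0 0 0.02;0 -0.015 0 0 0 0 0.02;0 0 0 0 0 0 0.02"}}

```text
time: 10.98
tcp_pos: [0.4273, 0.2035, 0.0956]
ee_rot: [-1.465, 0.662, -0.665]
wrist_force: [0.7, 0.0, 0.3]
finger_gap: 0.032
```

```bash
python3 -c "
from h import *
a=math.radians(-48.7)
to([.4284,.2035,.145],Rdown((math.cos(a),math.sin(a))))"
```

```text
t 10.98 tcp [0.4273 0.2035 0.0956] shift tool mm [  0.8 -49.4   0.9] turn deg [-0.13  0.01  0.08] gap 0.032 F [0.7 0.  0.3]
```

Free so far; lift on, then look for the bin again.

{"name": "step_arm", "arguments": {"targets": "0 -0.02 0 0 0 0 0.02;0 -0.02 0 0 0 0 0.02;0 -0.03 0 0 0 0 0.02;0 -0.035 0 0 0 0 0.02;0 -0.03 0 0 0 0 0.02;0 0 0 0 0 0 0.02"}}

```text
time: 11.48
tcp_pos: [0.4244, 0.2026, 0.2301]
ee_rot: [-1.471, 0.667, -0.661]
wrist_force: [1.5, 0.8, 0.6]
finger_gap: 0.0325
```

```bash
cat > bin.py <<'E'
from h import *
for cam in ["side","scene"]:
    p,d,W,c=cloud(cam)
    cv2.imwrite('pics/b_%s.png'%cam,p[:,:,::-1])
    x,y,z=W[...,0],W[...,1],W[...,2]
    ms=ctrl.masks_of(cam,'bin')
    for m in ms[:1]:
        mm=cv2.dilate(m['pixels'].astype(np.uint8),np.ones((5,5)))>0
        P=W[mm&(z>.084)&(z<.095)]; print(cam,m['score'],cv2.minAreaRect((P[:,:2]*1000).astype(np.float32)))
E
python3 bin.py; python3 -c "
from h import *
to([.535,.428,.2])"
```

```text
side 0.79 ((526.6439819335938, 396.7612609863281), (64.15449523925781, 121.42574310302734), 73.32010650634766)
scene 0.57 ((588.9262084960938, 394.6767578125), (147.10655212402344, 277.2294616699219), 57.84468078613281)
t 11.68 tcp [0.4207 0.2015 0.2218] shift tool mm [-94.6  18.4 235.7] gap 0.0325 F [-0.1  0.4 -0.2]
```

View pics/b_side.png

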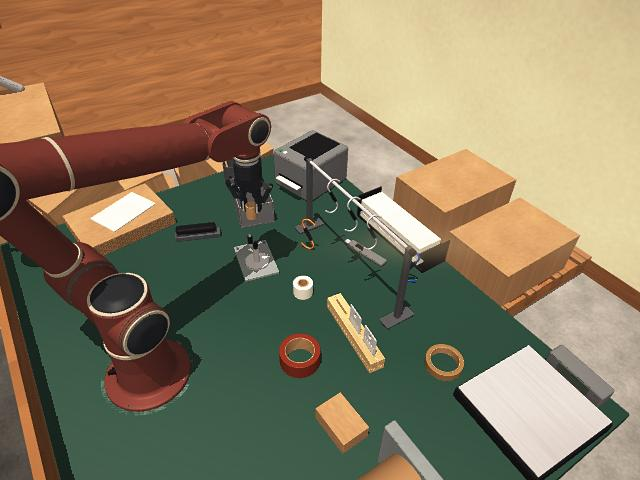

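{"name": "step_arm", "arguments": {"targets": "-0.015 0 0.036 0 0 0 0.02;-0.015 0 0.036 0 0 0 0.02;-0.015 0 0.036 0 0 0 0.02;-0.015 0 0.036 0 0 0 0.02;-0.015 0 0.036 0 0 0 0.02;-0.01 0 0.02 0 0 0 0.02;0 0 0 0 0 0 0.02"}}

```text
time: 12.27
tcp_pos: [0.5112, 0.4007, 0.1963]
ee_rot: [-1.501, 0.695, -0.647]
wrist_force: [0.8, -0.2, -0.1]
finger_gap: 0.0323
```

```bash
python3 bin.py; python3 -c "
from h import *
a=math.radians(-48.7)
to([.535,.428,.13],Rdown((math.cos(a),math.sin(a))))
p,d,W,c=cloud('wrist'); cv2.imwrite('pics/w6.png',p[:,:,::-1])
x,y,z=W[...,0],W[...,1],W[...,2]
P=W[(z>.084)&(z<.095)&(x>.4)&(x<.66)&(y>.3)&(y<.56)];print(len(P),cv2.minAreaRect((P[:,:2]*1000).astype(np.float32)))"
```

```text
side 0.67 ((534.7443237304688, 427.41815185546875), (132.21484375, 120.33138275146484), 74.36593627929688)
scene 0.72 ((590.0277709960938, 393.07745361328125), (148.86544799804688, 272.4246826171875), 58.22171401977539)
t 12.47 tcp [0.5106 0.3969 0.1982] shift tool mm [-6.8 66.6 41.8] turn deg [ 2.49 -0.44 -0.67] gap 0.0326 F [-0.4 -0.5 -0.2]
6018 ((536.0416259765625, 432.20819091796875), (120.60389709472656, 120.45053100585938), 74.58521270751953)
```

View pics/w6.png

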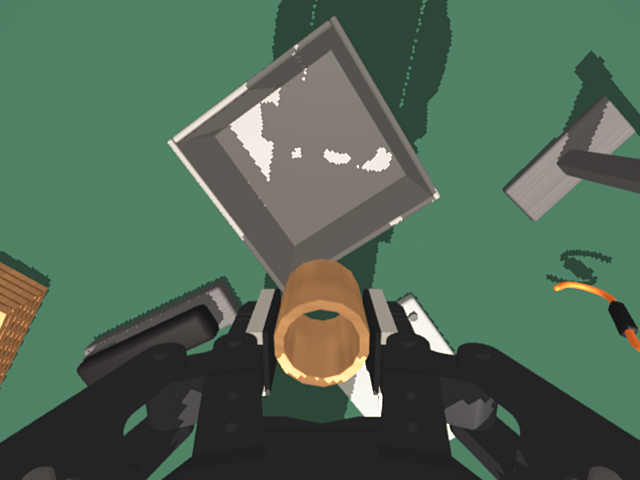

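{"name": "step_arm", "arguments": {"targets": "-0.004 0 0.022 1.2 -0.4 -0.3 0.02;-0.004 0 0.023 1.2 0 -0.3 0.02;0 0.03 0 0 0 0 0.02;0 0.03 0 0 0 0 0.02;0 0.03 0 0 0 0 0.02;0 0.02 0 0 0 0 0.02;0 0 0 0 0 0 0.02"}}

```text
time: 13.1
tcp_pos: [0.5436, 0.4272, 0.093]
ee_rot: [-1.452, 0.663, -0.677]
wrist_force: [-0.5, -0.9, -0.3]
finger_gap: 0.0323
```

```bash
python3 -c "
from h import *
a=math.radians(-48.7)
to([.536,.432,.09],Rdown((math.cos(a),math.sin(a))))"
```

```text
t 13.1 tcp [0.5436 0.4272 0.093 ] shift tool mm [-8.6  2.9 -2.7] turn deg [-0.85 -0.55  0.15] gap 0.0323 F [-0.5 -0.9 -0.3]
```

Good; release (small opening), then rise.

{"name": "step_arm", "arguments": {"targets": "-0.007 0.003 -0.002 -0.8 0 0 0.02;0 0 0 0 0 0 0.055;0 0 0 0 0 0 0.055;0 0 0 0 0 0 0.055;0 -0.03 0 0 0 0 0.055;0 -0.035 0 0 0 0 0.055;0 -0.035 0 0 0 0 0.055;0 -0.03 0 0 0 0 0.07;0 0 0 0 0 0 0.085;0 0 0 0 0 0 0.085"}}

```text
time: 13.93
tcp_pos: [0.5387, 0.4309, 0.239]
ee_rot: [-1.453, 0.664, -0.68]
wrist_force: [0.3, 0.1, -1.2]
finger_gap: 0.0852
```

```bash
python3 -c "
from h import *
p,d,W,c=cloud('wrist'); cv2.imwrite('pics/w7.png',p[:,:,::-1])
p,d,W,c=cloud('side'); cv2.imwrite('pics/s3.png',p[:,:,::-1])
x,y,z=W[...,0],W[...,1],W[...,2]
m=(abs(x-.48)<.12)&(abs(y-.012)<.12)&(z>.040)&(z<.05)
P=W[m];print(len(P),cv2.minAreaRect((P[:,:2]*1000).astype(np.float32)),cv2.minEnclosingCircle((P[:,:2]*1000).astype(np.float32)))
to([.48,.03,.25])
"
```

```text
251 ((508.02886962890625, -30.364181518554688), (60.28342819213867, 166.69940185546875), 26.863086700439453) ((510.46826171875, -29.128591537475586), 83.37342071533203)
t 14.03 tcp [0.5387 0.4309 0.2383] shift tool mm [ 266.2  -14.5 -305.4] gap 0.0848 F [ 0.2  0.5 -0. ]
```

View pics/w7.png

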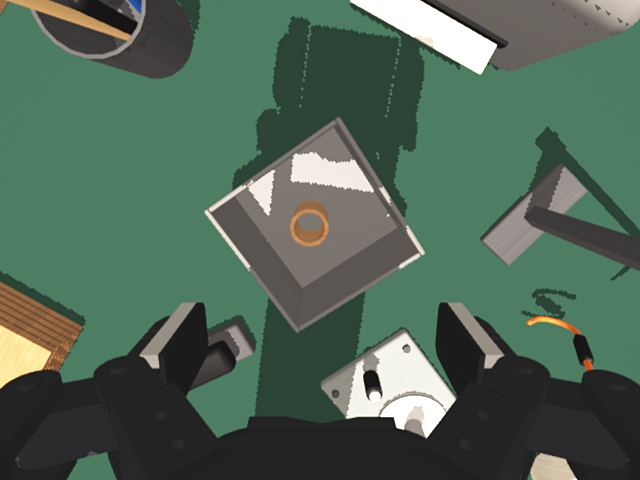

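View pics/s3.png

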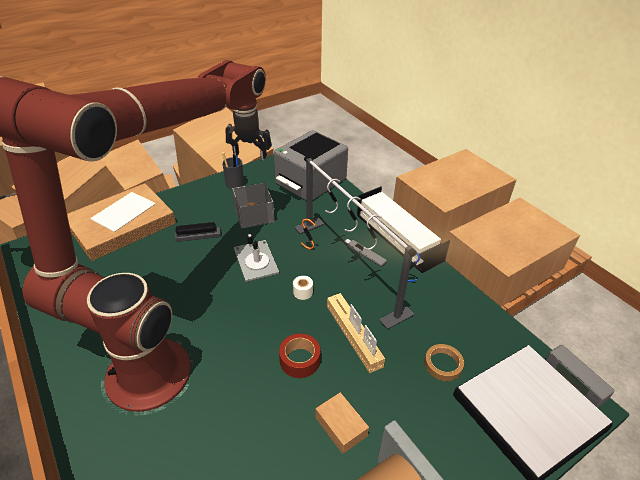

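{"name": "step_arm", "arguments": {"targets": "0.029 0 -0.034 0 0 0 0.085;0.029 0 -0.034 0 0 0 0.085;0.029 0 -0.034 0 0 0 0.085;0.029 0 -0.034 0 0 0 0.085;0.029 0 -0.034 0 0 0 0.085;0.029 0 -0.034 0 0 0 0.085;0.029 0 -0.034 0 0 0 0.085;0.029 0 -0.034 0 0 0 0.085;0.02 0 -0.02 0 0 0 0.085;0 0 0 0 0 0 0.085"}}

```text
time: 14.87
tcp_pos: [0.4763, 0.0658, 0.2176]
ee_rot: [-1.474, 0.677, -0.659]
wrist_force: [-0.1, -0.1, -0.6]
finger_gap: 0.0852
```

```bash
cat > roll.py <<'E'
from h import *
import sys
p,d,W,c=cloud('wrist'); cv2.imwrite('pics/%s.png'%sys.argv[1],p[:,:,::-1])
x,y,z=W[...,0],W[...,1],W[...,2]
m=(abs(x-.48)<.08)&(abs(y-.012)<.07)&(z>.040)&(z<.05); P=W[m]
(cx,cy),r=cv2.minEnclosingCircle((P[:,:2]*1000).astype(np.float32)); print(len(P),cx,cy,r,P[:,2].mean())
a=math.radians(-48.7)
to([cx/1000,cy/1000,.1],Rdown((math.cos(a),math.sin(a))))
E
python3 roll.py w8
```

```text
3279 486.2640686035156 21.5365047454834 30.013572692871094 0.04407825398637164
t 14.92 tcp [0.4762 0.0674 0.2173] shift tool mm [ 42.2 117.1 -21.2] turn deg [ 0.65 -0.24 -0.49] gap 0.0853 F [-0.8 -0.2 -0.1]
```

View pics/w8.png

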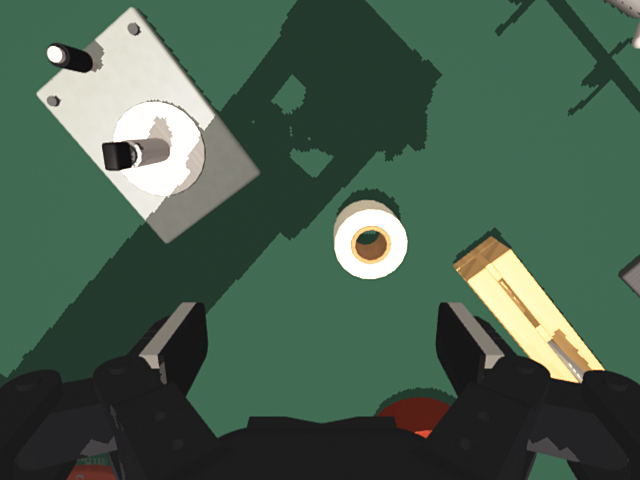

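{"name": "step_arm", "arguments": {"targets": "0.014 0.02 -0.007 0.6 0 -0.4 0.085;0.014 0.02 -0.007 0 0 0 0.085;0.014 0.02 -0.007 0 0 0 0.085;0 0.02 0 0 0 0 0.085;0 0.02 0 0 0 0 0.085;0 0.015 0 0 0 0 0.085;0 0 0 0 0 0 0.085;0 0 0 0 0 0 0.085"}}

```text
time: 15.58
tcp_pos: [0.4853, 0.0267, 0.0914]
ee_rot: [-1.465, 0.673, -0.654]
wrist_force: [-0.0, -0.7, -0.2]
finger_gap: 0.0854
```

```bash
sed -i 's/\.1\],Rdown/.025],Rdown/' roll.py; python3 roll.py w9
```

```text
8799 486.0502624511719 21.54306983947754 29.930362701416016 0.0440884419425707
t 15.63 tcp [0.485  0.0267 0.0913] shift tool mm [ 5.3 66.2 -2.4] turn deg [ 0.2   0.03 -0.66] gap 0.085 F [ 0.   0.4 -1. ]
```

{"name": "step_arm", "arguments": {"targets": "0.004 0.012 -0.002 0.2 0 -0.6 0.085;0 0.016 0 0 0 0 0.085;0 0.016 0 0 0 0 0.085;0 0.013 0 0 0 0 0.085;0 0.003 0 0 0 0 0.085;0 0 0 0 0 0 0.085"}}

```text
time: 16.13
tcp_pos: [0.4927, 0.025, 0.0373]
ee_rot: [-1.463, 0.649, -0.669]
wrist_force: [0.1, -0.4, -0.0]
finger_gap: 0.0848
```

```bash
python3 -c "
from h import *
a=math.radians(-48.7)
to([.486,.0215,.025],Rdown((math.cos(a),math.sin(a))))"
```

```text
t 16.13 tcp [0.4927 0.025  0.0373] shift tool mm [-2.  12.2 -7.5] turn deg [-0.58  0.3   0.51] gap 0.0848 F [ 0.1 -0.4 -0. ]
```

{"name": "step_arm", "arguments": {"targets": "-0.002 0.007 -0.006 -0.6 0.3 0.5 0.085;0 0.004 -0.001 0 0 0 0.085;0 0 0 0 0 0 0.085;0 0 0 0 0 0 0.085"}}

```text
time: 16.47
tcp_pos: [0.4885, 0.0218, 0.0292]
ee_rot: [-1.466, 0.66, -0.667]
wrist_force: [0.9, -0.5, 0.3]
finger_gap: 0.0847
```

```bash
python3 -c "
from h import *
a=math.radians(-48.7)
to([.486,.0215,.025],Rdown((math.cos(a),math.sin(a))))"
```

```text
t 16.47 tcp [0.4885 0.0218 0.0292] shift tool mm [-1.4  4.2 -2.1] turn deg [-0.17  0.03  0.22] gap 0.0847 F [ 0.9 -0.5  0.3]
```

{"name": "step_arm", "arguments": {"targets": "-0.001 0.003 -0.002 -0.2 0 0.2 0.085;0 0 0 0 0 0 0.085;0 0 0 0 0 0 0.045;0 0 0 0 0 0 0.045;0 0 0 0 0 0 0.045;0 0 0 0 0 0 0.045", "newtons": 40}}

```text
time: 16.97
tcp_pos: [0.4875, 0.021, 0.0279]
ee_rot: [-1.467, 0.662, -0.666]
wrist_force: [0.7, 0.5, -1.8]
finger_gap: 0.0595
```

```bash
python3 -c "
from h import *
a=math.radians(-48.7)
to([.486,.0215,.025],Rdown((math.cos(a),math.sin(a))))"
```

```text
t 16.97 tcp [0.4875 0.021  0.0279] shift tool mm [-1.4  2.9 -0.8] turn deg [-0.07 -0.    0.11] gap 0.0595 F [ 0.7  0.5 -1.8]
```

{"name": "step_arm", "arguments": {"targets": "0 -0.015 0 0 0 0 0.045;0 -0.03 0 0 0 0 0.045;0 -0.035 0 0 0 0 0.045;0 -0.035 0 0 0 0 0.045;0 -0.03 0 0 0 0 0.045;0 0 0 0 0 0 0.045"}}

```text
time: 17.47
tcp_pos: [0.4819, 0.0216, 0.1718]
ee_rot: [-1.472, 0.674, -0.654]
wrist_force: [0.3, -0.4, -0.8]
finger_gap: 0.0591
```

```bash
python3 -c "
from h import *
a=math.radians(-48.7)
to([.4257,.2031,.165],Rdown((math.cos(a),math.sin(a))))"
```

```text
t 17.47 tcp [0.4819 0.0216 0.1718] shift tool mm [-173.4    7.7   77.7] turn deg [ 0.54 -0.   -0.54] gap 0.0591 F [ 0.3 -0.4 -0.8]
```

{"name": "step_arm", "arguments": {"targets": "-0.028 0 0.012 0.3 0 -0.3 0.045;-0.028 0 0.012 0.3 0 -0.3 0.045;-0.028 0 0.012 0 0 0 0.045;-0.028 0 0.012 0 0 0 0.045;-0.026 0 0.012 0 0 0 0.045;-0.02 0 0.01 0 0 0 0.045;-0.01 0 0.006 0 0 0 0.045;0 0 0 0 0 0 0.045;0 0 0 0 0 0 0.045"}}

```text
time: 18.22
tcp_pos: [0.4229, 0.2032, 0.1644]
ee_rot: [-1.471, 0.668, -0.666]
wrist_force: [0.4, 0.2, -1.9]
finger_gap: 0.0591
```

```bash
cat > rk.py <<'E'
from h import *
import sys
p,d,W,c=cloud('wrist'); cv2.imwrite('pics/%s.png'%sys.argv[1],p[:,:,::-1])
o,Rm=st()
x,y,z=W[...,0],W[...,1],W[...,2]
b=o['tcp_pos'][2]-.0279
T=(W-o['tcp_pos'])@Rm
t=T[...,1]  # along fingers; top of roll at -(44-27.9)=-16.1
m=(abs(t+.0161)<.004)&(abs(T[...,0])<.0305)&(abs(T[...,2])<.04); P=T[m]
(cx,cz),r=cv2.minEnclosingCircle((P[:,[0,2]]*1000).astype(np.float32)); print('roll in tool x,z',len(P),cx,cz,r,P[:,1].mean())
m=(abs(x-.4257)<.03)&(abs(y-.203)<.03)&(z>.08)&(z<.1); P=W[m]; print('knob',len(P))
if len(P)>50: print(cv2.minAreaRect((P[:,:2]*1000).astype(np.float32)))
a=math.radians(-48.7)
to([.4257,.2031,.15],Rdown((math.cos(a),math.sin(a))))
E
python3 rk.py w10
```

```text
roll in tool x,z 19273 0.04211315140128136 1.1978111267089844 32.325008392333984 -0.016415335037478128
knob 0
t 18.27 tcp [0.4228 0.2029 0.1642] shift tool mm [ 1.8 14.2  2.4] turn deg [ 0.29 -0.25  0.01] gap 0.0592 F [ 0.1  0.3 -1.6]
```

View pics/w10.png

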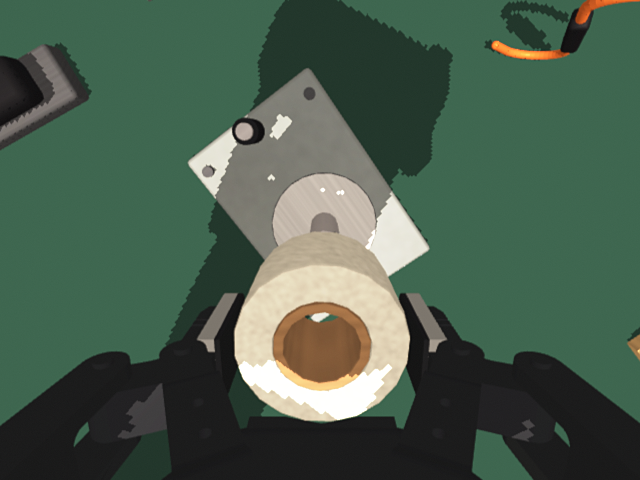

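```bash
cat > rk2.py <<'E'
from h import *
p,d,W,c=cloud('wrist')
o,Rm=st()
T=(W-o['tcp_pos'])@Rm
m=(abs(T[...,1]+.0164)<.0015)&(abs(T[...,0])<.0285)&(abs(T[...,2])<.04)
P=T[m]
# fit outer circle: for bins in x get zmin zmax
def fit(Q):
    A=np.c_[2*Q,np.ones(len(Q))]; s=np.linalg.lstsq(A,(Q**2).sum(1),rcond=None)[0]; return s[:2],np.sqrt(s[2]+s[0]**2+s[1]**2)
Q=[];I=[]
for xb in np.arange(-.026,.026,.001):
    s=P[(abs(P[:,0]-xb)<.0005)]; 
    if len(s)<5: continue
    Q+= [[xb,s[:,2].min()],[xb,s[:,2].max()]]
for xb in np.arange(-.009,.0095,.001):
    s=np.sort(P[(abs(P[:,0]-xb)<.0005)][:,2]); g=np.diff(s); k=g.argmax(); I+=[[xb,s[k]],[xb,s[k+1]]]
print('outer',fit(np.array(Q)),'inner',fit(np.array(I)))
s=fit(np.array(I))[0]
a=math.radians(-48.7); Rd=Rdown((math.cos(a),math.sin(a)))
off=Rd@np.array([s[0],0,s[1]]); tgt=np.array([.4257,.2031,.15])-off; tgt[2]=.14; print(tgt); to(tgt,Rd)
E
python3 rk2.py
```

```text
outer (array([-0.0001, -0.0004]), np.float64(0.02952347234832771)) inner (array([-0.0001, -0.0001]), np.float64(0.012533677289389753))
[0.4258 0.2032 0.14  ]
t 18.32 tcp [0.4232 0.2025 0.1645] shift tool mm [ 1.2 24.5  2.5] turn deg [ 0.27 -0.31  0.03] gap 0.0593 F [-0.8 -0.1 -1.5]
```

{"name": "step_arm", "arguments": {"targets": "0.001 0.01 0.002 0.3 -0.3 0 0.045;0 0.01 0 0 0 0 0.045;0 0.006 -0.001 0 0 0 0.045;0 0 0 0 0 0 0.045;0 0 0 0 0 0 0.045"}}

```text
time: 18.73
tcp_pos: [0.4253, 0.1988, 0.1342]
ee_rot: [-1.467, 0.668, -0.668]
wrist_force: [0.7, -0.3, -1.6]
finger_gap: 0.0594
```

```bash
cat > dn.py <<'E'
from h import *
import sys
a=math.radians(-48.7)
to([.4258,.2032,float(sys.argv[1])],Rdown((math.cos(a),math.sin(a))))
E
python3 dn.py .11
```

```text
t 18.73 tcp [0.4253 0.1988 0.1342] shift tool mm [-3.  24.2  3.3] turn deg [ 0.07 -0.3   0.03] gap 0.0594 F [ 0.7 -0.3 -1.6]
```

{"name": "step_arm", "arguments": {"targets": "-0.003 0 0.003 0 0 0 0.045;0 0 0 0 0 0 0.045;0 0 0 0 0 0 0.045"}}

```text
time: 18.98
tcp_pos: [0.4257, 0.2029, 0.1339]
ee_rot: [-1.467, 0.67, -0.669]
wrist_force: [-0.3, 0.2, -2.4]
finger_gap: 0.059
```

```bash
python3 dn.py .11
```

```text
t 18.98 tcp [0.4257 0.2029 0.1339] shift tool mm [-0.2 23.9  0.3] turn deg [ 0.1  -0.38  0.02] gap 0.059 F [-0.3  0.2 -2.4]
```

Aligned to 0.4 mm. Descend in small steps.

{"name": "step_arm", "arguments": {"targets": "0 0.006 0 0 0 0 0.045;0 0.006 0 0 0 0 0.045;0 0 0 0 0 0 0.045;0 0 0 0 0 0 0.045"}}

```text
time: 19.32
tcp_pos: [0.4264, 0.2034, 0.1218]
ee_rot: [-1.466, 0.667, -0.67]
wrist_force: [-0.4, 0.5, -2.0]
finger_gap: 0.0588
```

```bash
python3 dn.py .1
```

```text
t 19.32 tcp [0.4264 0.2034 0.1218] shift tool mm [-0.3 21.8 -0.6] turn deg [-0.03 -0.34  0.08] gap 0.0588 F [-0.4  0.5 -2. ]
```

{"name": "step_arm", "arguments": {"targets": "0 0.006 -0.001 0 0 0 0.045;0 0.006 0 0 0 0 0.045;0 0.006 -0.001 0 0 0 0.045;0 0 0 0 0 0 0.045;0 0 0 0 0 0 0.045"}}

```text
time: 19.73
tcp_pos: [0.4244, 0.2019, 0.1014]
ee_rot: [-1.466, 0.668, -0.669]
wrist_force: [-0.2, 0.5, -2.1]
finger_gap: 0.0596
```

```bash
python3 dn.py .08; python3 -c "
from h import *
p,d,W,c=cloud('wrist'); cv2.imwrite('pics/w11.png',p[:,:,::-1])"
```

```text
t 19.73 tcp [0.4244 0.2019 0.1014] shift tool mm [-0.1 21.4  1.9] turn deg [ 0.02 -0.33  0.06] gap 0.0596 F [-0.2  0.5 -2.1]
```

View pics/w11.png

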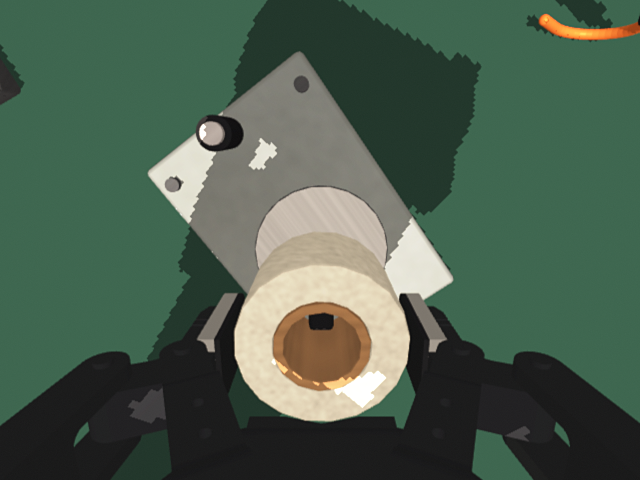

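{"name": "step_arm", "arguments": {"targets": "0 0.007 0.002 0 0 0 0.045;0 0.007 0 0 0 0 0.045;0 0.007 -0.001 0 0 0 0.045;0 0 0 0 0 0 0.045"}}

```text
time: 20.12
tcp_pos: [0.4257, 0.2027, 0.0789]
ee_rot: [-1.465, 0.667, -0.67]
wrist_force: [-0.8, -0.5, -3.4]
finger_gap: 0.059
```

```bash
python3 dn.py .05
```

```text
t 20.12 tcp [0.4257 0.2027 0.0789] shift tool mm [-0.3 28.9  0.4] turn deg [-0.05 -0.33  0.09] gap 0.059 F [-0.8 -0.5 -3.4]
```

{"name": "step_arm", "arguments": {"targets": "0 0.007 0 0 0 0 0.045;0 0.007 -0.001 0 0 0 0.045;0 0.007 0 0 0 0 0.045;0 0 -0.001 0 0 0 0.045"}}

```text
time: 20.45
tcp_pos: [0.4244, 0.2015, 0.0554]
ee_rot: [-1.464, 0.667, -0.67]
wrist_force: [2.7, 2.4, -3.6]
finger_gap: 0.0591
```

```bash
python3 dn.py .045
```

```text
t 20.45 tcp [0.4244 0.2015 0.0554] shift tool mm [-0.3 10.4  2.2] turn deg [-0.11 -0.34  0.09] gap 0.0591 F [ 2.7  2.4 -3.6]
```

{"name": "step_arm", "arguments": {"targets": "0 0.004 0.002 0 0 0 0.045;0 0.004 0 0 0 0 0.045;0 0.002 0 0 0 0 0.045;0 0 0 0 0 0 0.045"}}

```text
time: 20.78
tcp_pos: [0.4265, 0.203, 0.0461]
ee_rot: [-1.465, 0.667, -0.67]
wrist_force: [-0.2, 1.2, -2.8]
finger_gap: 0.059
```

```bash
python3 dn.py .045
```

```text
t 20.78 tcp [0.4265 0.203  0.0461] shift tool mm [-0.6  1.1 -0.4] turn deg [-0.04 -0.34  0.07] gap 0.059 F [-0.2  1.2 -2.8]
```

{"name": "step_arm", "arguments": {"targets": "0 0.0015 -0.0005 0 0 0 0.045;0 0.001 0 0 0 0 0.045;0 0 0 0 0 0 0.045"}}

```text
time: 21.03
tcp_pos: [0.4273, 0.2031, 0.0461]
ee_rot: [-1.465, 0.667, -0.67]
wrist_force: [-0.0, 0.7, -1.2]
finger_gap: 0.0592
```

```bash
python3 dn.py .045
```

```text
t 21.03 tcp [0.4273 0.2031 0.0461] shift tool mm [-1.   1.1 -1.1] turn deg [-0.08 -0.32  0.09] gap 0.0592 F [-0.   0.7 -1.2]
```

{"name": "step_arm", "arguments": {"targets": "0 0 0 0 0 0 0.08;0 0 0 0 0 0 0.08;0 0 0 0 0 0 0.08;0 -0.015 0 0 0 0 0.08;0 -0.03 0 0 0 0 0.08;0 -0.03 0 0 0 0 0.08;0 -0.02 0 0 0 0 0.03;0 0 0 0 0 0 0.03"}}

```text
time: 21.7
tcp_pos: [0.4259, 0.2026, 0.1426]
ee_rot: [-1.467, 0.669, -0.668]
wrist_force: [0.1, 0.4, 0.5]
finger_gap: 0.0576
```

```bash
cat > fin.py <<'E'
from h import *
import sys
p,d,W,c=cloud('wrist'); cv2.imwrite('pics/%s.png'%sys.argv[1],p[:,:,::-1])
x,y,z=W[...,0],W[...,1],W[...,2]
m=(abs(x-.4257)<.03)&(abs(y-.203)<.03)&(z>.088)&(z<.1); P=W[m]; print('knob',len(P),cv2.minAreaRect((P[:,:2]*1000).astype(np.float32)))
r=np.hypot(x-.4257,y-.2031); m=(r<.028)&(r>.016)&(z>.05)&(z<.075); P=W[m]; print('roll top z',np.median(P[:,2]))
m=(r<.04)&(z>.055)&(z<.069); P=W[m]; print(cv2.minEnclosingCircle((P[:,:2]*1000).astype(np.float32)))
dn=math.radians(float(sys.argv[2])); to([.4257,.2032,.0885],Rdown((math.cos(dn),math.sin(dn))))
E
python3 fin.py w12 -48.7
```

```text
knob 731 ((426.7376403808594, 203.23208618164062), (17.784486770629883, 9.552151679992676), 41.011470794677734)
roll top z 0.06219429506448332
((427.6333312988281, 202.37950134277344), 30.038618087768555)
t 21.75 tcp [0.4252 0.2024 0.1408] shift tool mm [-0.3 52.3  1.1] turn deg [ 0.21 -0.34 -0.03] gap 0.0502 F [-0.1  0.2 -0.2]
```

View pics/w12.png

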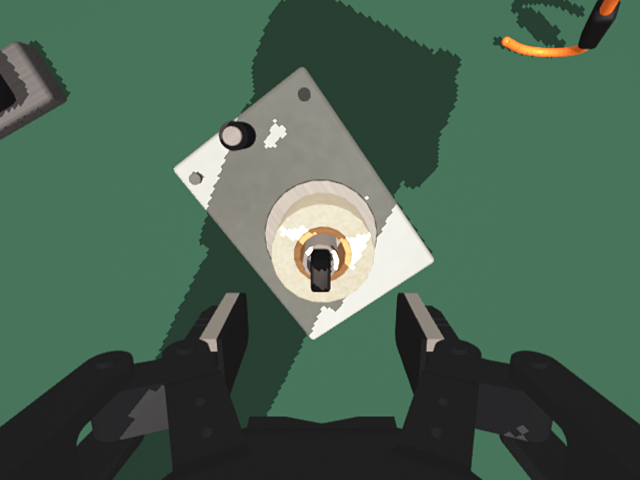

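{"name": "step_arm", "arguments": {"targets": "0 0.015 0.001 0.2 0.3 0 0.03;0 0.015 0 0 0 0 0.03;0 0.014 -0.001 0 0 0 0.03;0 0.005 -0.001 0 0 0 0.03;0 0 0 0 0 0 0.03;0 0 0 0 0 0 0.03"}}

```text
time: 22.25
tcp_pos: [0.4217, 0.2008, 0.0844]
ee_rot: [-1.467, 0.677, -0.669]
wrist_force: [-0.2, -0.4, 0.3]
finger_gap: 0.0299
```

```bash
python3 -c "
from h import *
dn=math.radians(-49); to([.4262,.2032,.0880],Rdown((math.cos(dn),math.sin(dn))))"
```

```text
t 22.25 tcp [0.4217 0.2008 0.0844] shift tool mm [ 1.1 -3.6  5. ] turn deg [ 0.29 -0.36 -0.16] gap 0.0299 F [-0.2 -0.4  0.3]
```

{"name": "step_arm", "arguments": {"targets": "0.001 -0.0035 0.004 0.3 0 -0.2 0.03;0 0 0 0 0 0 0.03;0 0 0 0 0 0 0.03"}}

```text
time: 22.5
tcp_pos: [0.4257, 0.2028, 0.0882]
ee_rot: [-1.464, 0.672, -0.674]
wrist_force: [-0.5, 0.4, -0.3]
finger_gap: 0.0297
```

```bash
python3 -c "
from h import *
dn=math.radians(-49); to([.4260,.2032,.0880],Rdown((math.cos(dn),math.sin(dn))))"
```

```text
t 22.5 tcp [0.4257 0.2028 0.0882] shift tool mm [-0.1  0.2  0.5] turn deg [-0.03 -0.36  0.05] gap 0.0297 F [-0.5  0.4 -0.3]
```

Now grip and turn counter-clockwise 126° plus a little.

{"name": "step_arm", "arguments": {"targets": "0 0 0 0 0 0 0;0 0 0 0 0 0 0;0 0 0 0 0 0 0;0 0 0 0 0 0 0;0 0 0 0 -4 0 0;0 0 0 0 -7 0 0;0 0 0 0 -7 0 0;0 0 0 0 -7 0 0;0 0 0 0 -7 0 0;0 0 0 0 -7 0 0;0 0 0 0 -7 0 0;0 0 0 0 -7 0 0"}}

```text
time: 23.5
tcp_pos: [0.4254, 0.204, 0.0896]
ee_rot: [-1.567, -0.07, 0.068]
wrist_force: [-1.0, -0.0, 0.4]
finger_gap: 0.0088
```

```bash
python3 -c "
from h import *
dn=math.radians(77); to([.4259,.2032,.0880],Rdown((math.cos(dn),math.sin(dn))));print(st()[0]['ft_torque'])"
```

```text
t 23.5 tcp [0.4254 0.204  0.0896] shift tool mm [ 0.4  1.6 -0.8] turn deg [ -0.08 -71.98   0.16] gap 0.0088 F [-1.  -0.   0.4]
[-0.0127  0.1206  0.0231]
```

{"name": "step_arm", "arguments": {"targets": "0 0.001 0 0 -7 0 0;0 0 0 0 -7 0 0;0 0 0 0 -7 0 0;0 0 0 0 -7 0 0;0 0 0 0 -7 0 0;0 0 0 0 -7 0 0;0 0 0 0 -7 0 0;0 0 0 0 -7 0 0;0 0 0 0 -7 0 0;0 0 0 0 -4 0 0;0 0 0 0 0 0 0"}}

```text
time: 24.42
tcp_pos: [0.4245, 0.2034, 0.0897]
ee_rot: [-1.327, -0.999, 0.999]
wrist_force: [0.0, 0.8, 0.1]
finger_gap: 0.0089
```

```bash
python3 -c "
from h import *
dn=math.radians(77); to([.4259,.2032,.0880],Rdown((math.cos(dn),math.sin(dn))));print(st()[0]['ft_torque'])"
```

```text
t 24.42 tcp [0.4245 0.2034 0.0897] shift tool mm [ 0.2  1.7 -1.4] turn deg [-0.1  -3.16  0.08] gap 0.0089 F [0.  0.8 0.1]
[ 0.1167 -0.0248  0.0357]
```

{"name": "step_arm", "arguments": {"targets": "0 0 0 0 -4 0 0;0 0 0 0 -4 0 0;0 0 0 0 -2 0 0;0 0 0 0 0 0 0"}}

```text
time: 24.75
tcp_pos: [0.4245, 0.2032, 0.0897]
ee_rot: [-1.258, -1.123, 1.122]
wrist_force: [-0.6, 0.7, -1.4]
finger_gap: 0.0087
```

```bash
python3 -c "
from h import *
dn=math.radians(77); to([.4259,.2032,.0880],Rdown((math.cos(dn),math.sin(dn))));print(st()[0]['ft_torque'])"
```

```text
t 24.75 tcp [0.4245 0.2032 0.0897] shift tool mm [ 0.2  1.7 -1.4] turn deg [-0.15  6.33  0.16] gap 0.0087 F [-0.6  0.7 -1.4]
[ 0.0501  0.0399 -1.0556]
```

{"name": "step_arm", "arguments": {"targets": "0 0 0 0 0 0 0.03;0 0 0 0 0 0 0.03;0 0 0 0 0 0 0.03;0 -0.02 0 0 0 0 0.03;0 -0.03 0 0 0 0 0.03;0 0 0 0 0 0 0.03"}}

```text
time: 25.25
tcp_pos: [0.4238, 0.2025, 0.1404]
ee_rot: [-1.26, -1.117, 1.123]
wrist_force: [1.7, 0.1, 1.2]
finger_gap: 0.0298
```

```bash
python3 fin.py w13 77
```

```text
knob 747 ((425.59423828125, 203.22694396972656), (10.06234359741211, 18.21835708618164), 76.79584503173828)
roll top z 0.06224893794072191
((426.7884521484375, 202.52169799804688), 29.95632553100586)
t 25.3 tcp [0.4225 0.2021 0.1378] shift tool mm [ 1.6 49.3 -3.5] turn deg [-0.46  6.14 -0.1 ] gap 0.0297 F [-0.5  0.3 -0.3]
```

View pics/w13.png

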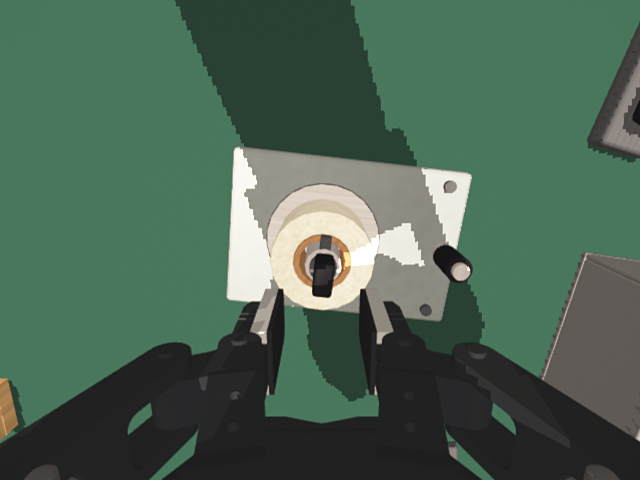

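{"name": "step_arm", "arguments": {"targets": "0 -0.03 0 0 7 0 0.03;0 -0.035 0 0 7 0 0.03;0 -0.035 0 0 7 0 0.03;0 -0.035 0 0 7 0 0.03;0 -0.02 0 0 7 0 0.03;0 0 0 0 7 0 0.03;0 0 0 0 7 0 0.03;0 0 0 0 7 0 0.03;0 0 0 0 7 0 0.03;0 0 0 0 7 0 0.03;0 0 0 0 7 0 0.03;0 0 0 0 7 0 0.03"}}

```text
time: 26.3
tcp_pos: [0.4208, 0.2018, 0.2921]
ee_rot: [-1.576, 0.055, -0.025]
wrist_force: [0.6, -0.5, 0.3]
finger_gap: 0.0298
```

```bash
python3 -c "
from h import *
to([.42,-.06,.32],Rdown((0,-1.)));print(st()[0]['joints'])"
```

```text
t 26.3 tcp [0.4208 0.2018 0.2921] shift tool mm [  12.1  -26.5 -261.7] turn deg [ 1.11 87.07 -0.6 ] gap 0.0298 F [ 0.6 -0.5  0.3]
[ 0.2872 -0.3504  1.8922  0.0004  1.6197  0.3383]
```

{"name": "step_arm", "arguments": {"targets": "0.002 0 -0.022 0 7 0 0.03;0.004 0 -0.022 0 7 0 0.03;0.006 0 -0.021 0 7 0 0.03;0.009 0 -0.02 0 7 0 0.03;0.011 0 -0.019 0 7 0 0.03;0.013 -0.005 -0.017 0 7 0 0.03;0.015 -0.005 -0.016 0 7 0 0.03;0.017 -0.005 -0.014 0 7 0 0.03;0.018 -0.005 -0.012 0 7 0 0.03;0.02 -0.005 -0.009 0 7 0 0.03;0.021 0 -0.007 0 7 0 0.03;0.021 0 -0.004 0 7 0 0.03"}}

```text
time: 27.3
tcp_pos: [0.4097, -0.068, 0.3077]
ee_rot: [-1.249, 1.218, -1.182]
wrist_force: [0.1, -0.2, -0.3]
finger_gap: 0.0299
```

```bash
python3 -c "
from h import *
to([.42,-.06,.32],Rdown((0,-1.)));print(st()[0]['joints'])"
```

```text
t 27.3 tcp [ 0.4097 -0.068   0.3077] shift tool mm [ -7.7 -12.7  10. ] turn deg [2.03 1.14 0.32] gap 0.0299 F [ 0.1 -0.2 -0.3]
[-0.3328 -0.4835  1.9627 -0.0174  1.6938  1.2163]
```

{"name": "step_arm", "arguments": {"targets": "0 0 0.025 7 0 0 0.03;0 0 0.025 7 0 0 0.03;0 0 0.025 7 0 0 0.03;0 0 0.02 7 0 0 0.03;0 0 0.02 7 0 0 0.03"}}

```text
time: 27.72
tcp_pos: [0.525, -0.0718, 0.3269]
ee_rot: [-0.771, 0.761, -1.429]
wrist_force: [-0.0, -0.4, -0.1]
finger_gap: 0.0297
```

```bash
cat > hk.py <<'E'
from h import *
def Rh(th,yaw=0):
    """tool y pointing forward, th deg below horizontal, heading yaw deg; tool x to the right"""
    t=math.radians(th);w=math.radians(yaw)
    y=np.array([math.cos(t)*math.cos(w),math.cos(t)*math.sin(w),-math.sin(t)])
    x=np.array([math.sin(w),-math.cos(w),0.]); return np.stack([x,y,np.cross(x,y)],1)
E
python3 -c "
from hk import *
to([.58,-.064,.26],Rh(30));print(st()[0]['joints'],st()[1])"
```

```text
t 27.72 tcp [ 0.525  -0.0718  0.3269] shift tool mm [-7.8 86.2  8.8] turn deg [26.32  0.39 -0.03] gap 0.0297 F [-0.  -0.4 -0.1]
[-0.3831 -0.5994  2.079   0.2315  1.1187  1.1379] [[ 0.0051  0.5546  0.8321]
 [-1.     -0.001   0.0068]
 [ 0.0046 -0.8321  0.5546]]
```

{"name": "step_arm", "arguments": {"targets": "-0.002 0.02 0 6.5 0 0 0.03;-0.002 0.02 0 6.5 0 0 0.03;-0.002 0.02 0 6.5 0 0 0.03;-0.002 0.01 0 6 0 0 0.03;0 0 0 0 0 0 0.03;0 0 0 0 0 0 0.03"}}

```text
time: 28.22
tcp_pos: [0.572, -0.0648, 0.2703]
ee_rot: [-0.413, 0.408, -1.535]
wrist_force: [0.6, 0.6, 0.6]
finger_gap: 0.0304
```

```bash
python3 -c "
from hk import *
p,d,W,c=cloud('wrist'); cv2.imwrite('pics/w14.png',p[:,:,::-1]); np.savez('w14.npz',W=W,p=p)
to([.58,-.064,.26],Rh(30));print(st()[0]['joints'])
x,y,z=W[...,0],W[...,1],W[...,2]
m=(abs(x-.665)<.05)&(z>.262)&(z<.29)&(abs(y)<.2)
P=W[m]; print(len(P),np.polyfit(P[:,1],P[:,0],1),P[:,0].min(),P[:,2].max())
for y0 in(-.064,.03,.133):
    m=(abs(x-.665)<.06)&(z>.13)&(z<.26)&(abs(y-y0)<.025); P=W[m]; print(len(P))
    if len(P)>20:
        print(P.min(0),P.max(0),P.mean(0)); 
        for zz in np.arange(.15,.26,.01):
            s=P[abs(P[:,2]-zz)<.003]
            if len(s)>3: print('  z%.2f x %.4f y %.4f..%.4f'%(zz,s[:,0].mean(),s[:,1].min(),s[:,1].max()))
"
```

```text
t 28.27 tcp [ 0.5719 -0.0646  0.2699] shift tool mm [-0.6 12.  -4.5] turn deg [0.08 0.17 0.2 ] gap 0.03 F [-0.7  1.3 -1.3]
[-0.4018 -0.6394  2.3431  0.7086  0.541   0.7246]
11981 [0.0125 0.6604] 0.6414899670752274 0.28184544513611276
1045
[ 0.638  -0.065   0.1568] [ 0.682  -0.0538  0.2599] [ 0.6584 -0.0596  0.2062]
  z0.16 x 0.6655 y -0.0622..-0.0565
  z0.17 x 0.6588 y -0.0629..-0.0562
  z0.18 x 0.6802 y -0.0629..-0.0585
  z0.19 x 0.6759 y -0.0615..-0.0594
  z0.20 x 0.6684 y -0.0650..-0.0555
  z0.21 x 0.6623 y -0.0643..-0.0547
  z0.22 x 0.6577 y -0.0643..-0.0549
  z0.23 x 0.6527 y -0.0643..-0.0541
  z0.24 x 0.6512 y -0.0637..-0.0538
  z0.25 x 0.6449 y -0.0610..-0.0561
  z0.26 x 0.6425 y -0.0606..-0.0563
1497
[0.6395 0.0284 0.1558] [0.6849 0.0391 0.2599] [0.6603 0.0323 0.2088]
  z0.16 x 0.6661 y 0.0312..0.0364
  z0.17 x 0.6593 y 0.0312..0.0365
  z0.18 x 0.6817 y 0.0312..0.0356
  z0.19 x 0.6787 y 0.0311..0.0333
  z0.20 x 0.6710 y 0.0285..0.0386
  z0.21 x 0.6663 y 0.0286..0.0383
  z0.22 x 0.6609 y 0.0284..0.0376
  z0.23 x 0.6559 y 0.0285..0.0387
  z0.24 x 0.6528 y 0.0290..0.0391
  z0.25 x 0.6468 y 0.0313..0.0352
  z0.26 x 0.6442 y 0.0314..0.0365
1285
[0.64   0.1314 0.1544] [0.6874 0.1406 0.2276] [0.6685 0.135  0.1884]
  z0.16 x 0.6665 y 0.1344..0.1400
  z0.17 x 0.6604 y 0.1342..0.1403
  z0.18 x 0.6835 y 0.1343..0.1381
  z0.19 x 0.6798 y 0.1343..0.1378
  z0.20 x 0.6733 y 0.1319..0.1405
  z0.21 x 0.6683 y 0.1315..0.1406
  z0.22 x 0.6643 y 0.1318..0.1366
```

View pics/w14.png

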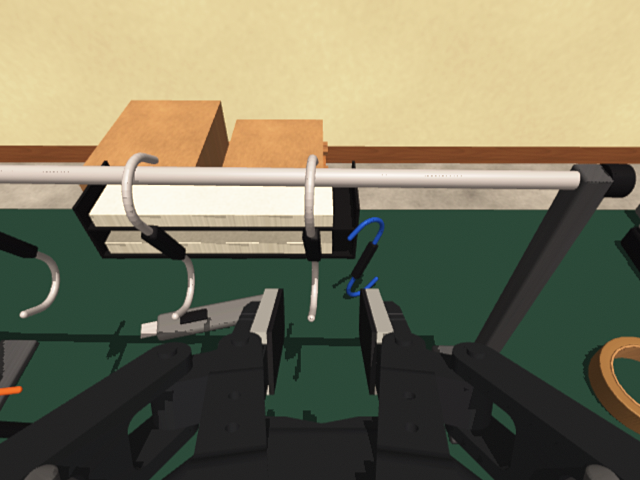

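```bash
python3 -c "
from hk import *
p=np.load('w14.npz')['p']; crop(p,0,400,130,340,2,'pics/c14.png')
to([.633,-.0595,.228],Rh(30)); to([.676,-.0595,.203],Rh(30))"
```

```text
t 28.27 tcp [ 0.5719 -0.0646  0.2699] shift tool mm [-5.4 73.9 -5.6] turn deg [0.08 0.17 0.2 ] gap 0.03 F [-0.7  1.3 -1.3]
t 28.27 tcp [ 0.5719 -0.0646  0.2699] shift tool mm [ -5.5 123.6  -5.7] turn deg [0.08 0.17 0.2 ] gap 0.03 F [-0.7  1.3 -1.3]
```

View pics/c14.png

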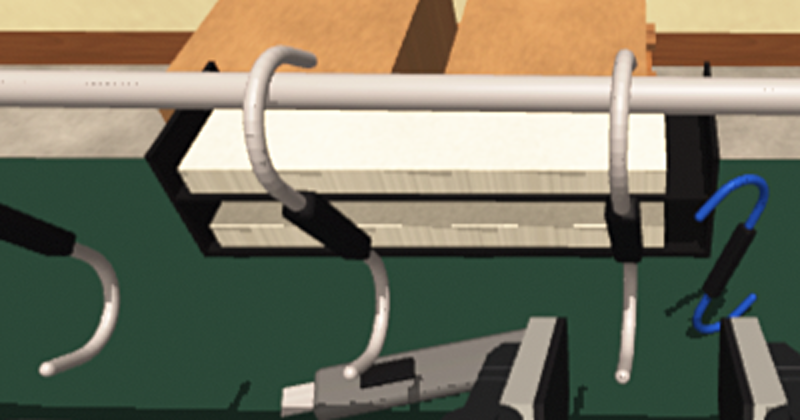

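{"name": "step_arm", "arguments": {"targets": "-0.003 0.015 -0.003 0 0 0 0.03;-0.003 0.015 -0.003 0 0 0 0.03;0 0.015 0 0 0 0 0.03;0 0.015 0 0 0 0 0.03;0 0.012 0 0 0 0 0.03;0 0 0 0 0 0 0.03;0 0 0 0 0 0 0.03"}}

```text
time: 28.85
tcp_pos: [0.6412, -0.0599, 0.2458]
ee_rot: [-0.414, 0.392, -1.532]
wrist_force: [-0.4, -0.2, 0.1]
finger_gap: 0.0301
```

```bash
cat > hkm.py <<'E'
from hk import *
import sys
y0=float(sys.argv[1])
p,d,W,c=cloud('wrist'); cv2.imwrite('pics/%s.png'%sys.argv[2],p[:,:,::-1])
x,y,z=W[...,0],W[...,1],W[...,2]
for a,b in((.152,.165),(.165,.185),(.19,.2),(.2,.21),(.21,.22),(.22,.23),(.24,.26)):
    s=W[(abs(x-.665)<.04)&(z>a)&(z<b)&(abs(y-y0)<.012)]
    if len(s)>5: print('z%.3f x %.4f..%.4f y %.4f..%.4f mean %s'%((a+b)/2,s[:,0].min(),s[:,0].max(),s[:,1].min(),s[:,1].max(),s.mean(0)))
to([float(v) for v in sys.argv[3].split(',')],Rh(30))
E
python3 hkm.py -.0595 w15 .676,-.0595,.203
```

```text
z0.159 x 0.6489..0.6779 y -0.0625..-0.0564 mean [ 0.6648 -0.0597  0.1604]
z0.175 x 0.6376..0.6823 y -0.0629..-0.0561 mean [ 0.6602 -0.0594  0.17  ]
z0.195 x 0.6674..0.6698 y -0.0648..-0.0556 mean [ 0.6687 -0.0605  0.1977]
z0.205 x 0.6624..0.6675 y -0.0646..-0.0552 mean [ 0.6648 -0.0599  0.2051]
z0.215 x 0.6571..0.6638 y -0.0644..-0.0550 mean [ 0.6598 -0.0601  0.2151]
z0.225 x 0.6520..0.6574 y -0.0640..-0.0548 mean [ 0.6545 -0.0592  0.2253]
z0.250 x 0.6411..0.6564 y -0.0634..-0.0544 mean [ 0.6458 -0.0588  0.2511]
t 28.9 tcp [ 0.6412 -0.0601  0.2463] shift tool mm [ -1.   51.6 -20.6] turn deg [-0.59  0.77  0.18] gap 0.0303 F [-0.6  0.2  0.1]
```

View pics/w15.png

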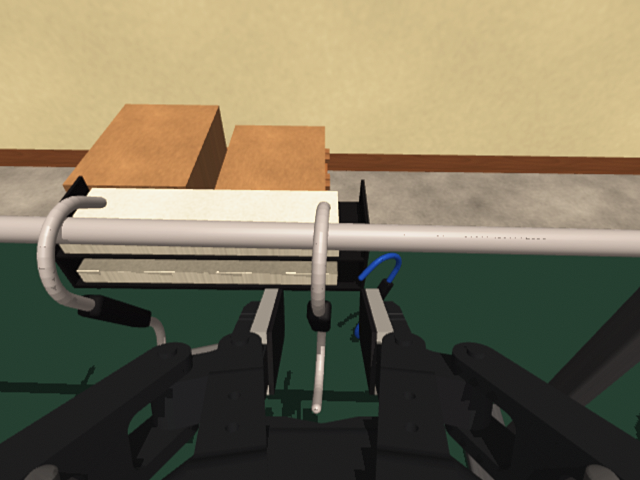

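{"name": "step_arm", "arguments": {"targets": "-0.001 0 -0.01 -0.6 0.7 0.2 0.03;0 0 -0.01 0 0 0 0.03;0 0.01 0 0 0 0 0.03;0 0.01 0 0 0 0 0.03;0 0 0 0 0 0 0.03;0 0 0 0 0 0 0.03"}}

```text
time: 29.4
tcp_pos: [0.6472, -0.0595, 0.2235]
ee_rot: [-0.408, 0.406, -1.531]
wrist_force: [-0.2, -0.2, 0.0]
finger_gap: 0.0301
```

```bash
python3 -c "
from hk import *
to([.676,-.0595,.203],Rh(30));print(st()[0]['joints'])"
```

```text
t 29.4 tcp [ 0.6472 -0.0595  0.2235] shift tool mm [ 0.1 35.2 -3.6] turn deg [-0.26  0.08 -0.05] gap 0.0301 F [-0.2 -0.2  0. ]
[-0.3215 -0.3238  2.2197  0.9257  0.3516  0.5104]
```

{"name": "step_arm", "arguments": {"targets": "0 0.01 -0.002 -0.3 0 0 0.03;0 0.01 -0.002 0 0 0 0.03;0 0.01 -0.001 0 0 0 0.03;0 0 0 0 0 0 0.03;0 0 0 0 0 0 0.03"}}

```text
time: 29.82
tcp_pos: [0.6696, -0.0596, 0.2075]
ee_rot: [-0.409, 0.407, -1.531]
wrist_force: [0.1, 0.9, -0.1]
finger_gap: 0.0299
```

```bash
python3 -c "
from hk import *
to([.676,-.0595,.203],Rh(30));print(st()[0]['joints'])
p,d,W,c=cloud('wrist'); cv2.imwrite('pics/w16.png',p[:,:,::-1])
p,d,W,c=cloud('side'); crop(p,300,440,160,290,5,'pics/s16.png')
"
```

```text
t 29.82 tcp [ 0.6696 -0.0596  0.2075] shift tool mm [-0.1  7.8 -0.8] turn deg [-0.18  0.11 -0.04] gap 0.0299 F [ 0.1  0.9 -0.1]
[-0.3053 -0.2327  2.1775  1.0196  0.312   0.4162]
```

View pics/w16.png

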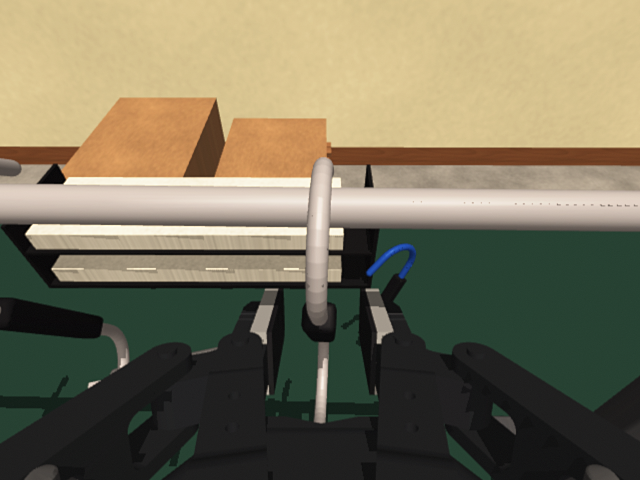

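View pics/s16.png

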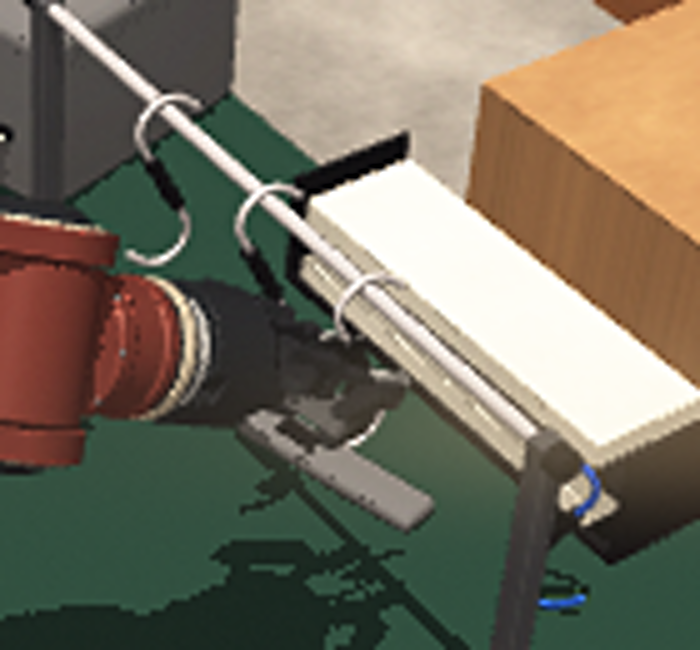

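{"name": "step_arm", "arguments": {"targets": "0 0.006 -0.001 0 0 0 0.03;0 0.001 0 0 0 0 0.03;0 0 0 0 0 0 0.03;0 0 0 0 0 0 0;0 0 0 0 0 0 0;0 0 0 0 0 0 0;0 0 0 0 0 0 0", "newtons": 70}}

```text
time: 30.5
tcp_pos: [0.6751, -0.0599, 0.2052]
ee_rot: [-0.407, 0.403, -1.532]
wrist_force: [-0.0, 0.4, 0.2]
finger_gap: 0.0091
```

```bash
python3 -c "
from hk import *
to([.676,-.0595,.203],Rh(30));print(st()[0]['joints'])
"; python3 hkm.py -.0595 w17 .676,-.0595,.223
```

```text
t 30.5 tcp [ 0.6751 -0.0599  0.2052] shift tool mm [-0.4  1.9 -1.4] turn deg [-0.37  0.15  0.01] gap 0.0091 F [-0.   0.4  0.2]
[-0.3019 -0.2136  2.1675  1.0495  0.3025  0.3863]
z0.159 x 0.6556..0.6799 y -0.0626..-0.0576 mean [ 0.6672 -0.0602  0.1599]
z0.175 x 0.6761..0.6824 y -0.0625..-0.0575 mean [ 0.6793 -0.0601  0.1697]
z0.205 x 0.6473..0.6888 y -0.0661..-0.0476 mean [ 0.6592 -0.0594  0.2064]
z0.215 x 0.6359..0.6888 y -0.0709..-0.0475 mean [ 0.6637 -0.0596  0.216 ]
z0.225 x 0.6352..0.6740 y -0.0712..-0.0475 mean [ 0.6585 -0.0598  0.2243]
z0.250 x 0.6250..0.6564 y -0.0715..-0.0475 mean [ 0.6325 -0.0594  0.2498]
t 30.55 tcp [ 0.6751 -0.0599  0.2052] shift tool mm [-0.3 -8.  15.9] turn deg [-0.36  0.15  0.01] gap 0.0089 F [ 0.  -0.5 -0.2]
```

View pics/w17.png

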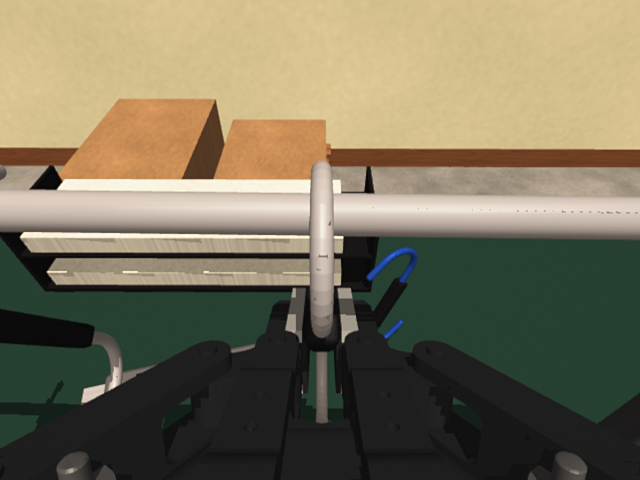

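{"name": "step_arm", "arguments": {"targets": "0 -0.004 0.007 0 0 0 0;0 -0.004 0.007 0 0 0 0;0 -0.004 0.007 0 0 0 0;0 0 0 0 0 0 0;0 0 0 0 0 0 0"}}

```text
time: 30.97
tcp_pos: [0.674, -0.0593, 0.2277]
ee_rot: [-0.41, 0.407, -1.53]
wrist_force: [-0.8, 0.7, -1.1]
finger_gap: 0.009
```

```bash
cat > pose0.py <<'E'
from hk import *
import json,sys
E
python3 - <<'E'
from hk import *
to([.6751-.06,-.0599,.2052+.022],Rh(30.37))
p,d,W,c=cloud('wrist'); cv2.imwrite('pics/w18.png',p[:,:,::-1])
E
```

```text
t 30.97 tcp [ 0.674  -0.0593  0.2277] shift tool mm [  0.4 -50.8 -29.8] turn deg [-0.52  0.13 -0.06] gap 0.009 F [-0.8  0.7 -1.1]
```

View pics/w18.png

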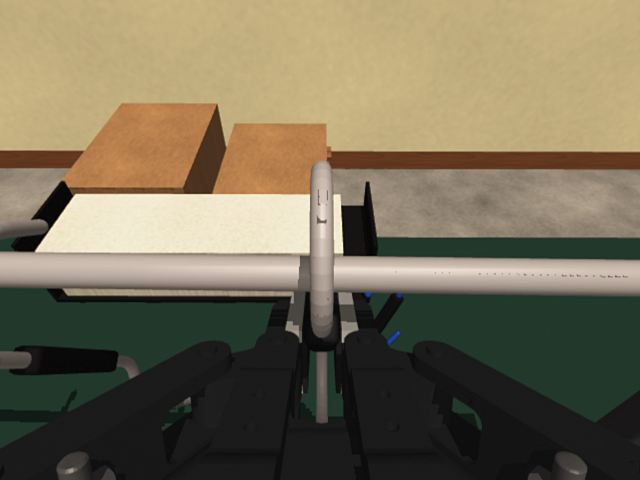

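{"name": "step_arm", "arguments": {"targets": "0 -0.012 -0.006 -0.3 0 0 0;0 -0.012 -0.006 0 0 0 0;0 -0.012 -0.006 0 0 0 0;0 -0.012 -0.006 0 0 0 0;0 0 0 0 0 0 0"}}

```text
time: 31.43
tcp_pos: [0.618, -0.0588, 0.2269]
ee_rot: [-0.417, 0.416, -1.527]
wrist_force: [-0.7, -0.2, -0.6]
finger_gap: 0.0091
```

```bash
python3 - <<'E'
from hk import *
to([.6,-.1,.25],Rh(30.37))
p,d,W,c=cloud('wrist'); cv2.imwrite('pics/w19.png',p[:,:,::-1])
E
```

```text
t 31.43 tcp [ 0.618  -0.0588  0.2269] shift tool mm [ 41.1 -27.4  10.8] turn deg [ 0.09  0.06 -0.17] gap 0.0091 F [-0.7 -0.2 -0.6]
```

View pics/w19.png

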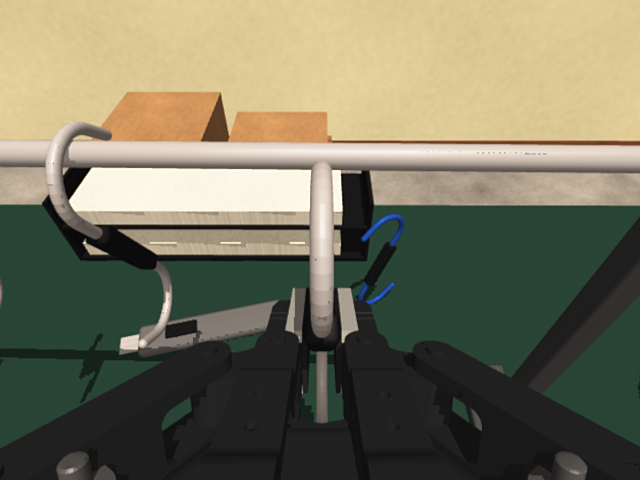

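```bash
python3 - <<'E'
from hk import *
to([.580,-.20,.225],Rh(30.37,-7.7)); print(st()[0]['joints'])
E
```

```text
t 31.48 tcp [ 0.6186 -0.0589  0.227 ] shift tool mm [141.  -32.6 -21.4] turn deg [ 0.08  3.95 -6.8 ] gap 0.0088 F [ 0.7 -0.6 -0.6]
[-0.3435 -0.4183  2.2763  0.852   0.3998  0.5793]
```

{"name": "step_arm", "arguments": {"targets": "0.022 -0.005 -0.003 0 1 -1.7 0;0.022 -0.005 -0.003 0 1 -1.7 0;0.022 -0.005 -0.003 0 1 -1.7 0;0.022 -0.005 -0.003 0 1 -1.7 0;0.022 -0.005 -0.003 0 0 0 0;0.02 -0.005 -0.003 0 0 0 0;0 0 0 0 0 0 0;0 0 0 0 0 0 0"}}

```text
time: 32.15
tcp_pos: [0.5749, -0.1906, 0.2249]
ee_rot: [-0.394, 0.456, -1.665]
wrist_force: [-0.1, 0.5, -1.0]
finger_gap: 0.0087
```

```bash
python3 - <<'E'
from hk import *
to([.580,-.20,.225],Rh(30.37,-7.7)); print(st()[0]['joints'])
p,d,W,c=cloud('wrist'); cv2.imwrite('pics/w20.png',p[:,:,::-1])
p,d,W,c=cloud('side'); crop(p,270,430,180,380,3,'pics/s20.png')
p,d,W,c=cloud('scene'); crop(p,170,330,230,380,4,'pics/v20.png')
E
```

```text
t 32.15 tcp [ 0.5749 -0.1906  0.2249] shift tool mm [8.6 5.4 3.4] turn deg [ 0.17 -0.23  0.19] gap 0.0087 F [-0.1  0.5 -1. ]
[-0.6267 -0.4532  2.3032  0.967   0.5133  0.408 ]
```

View pics/w20.png

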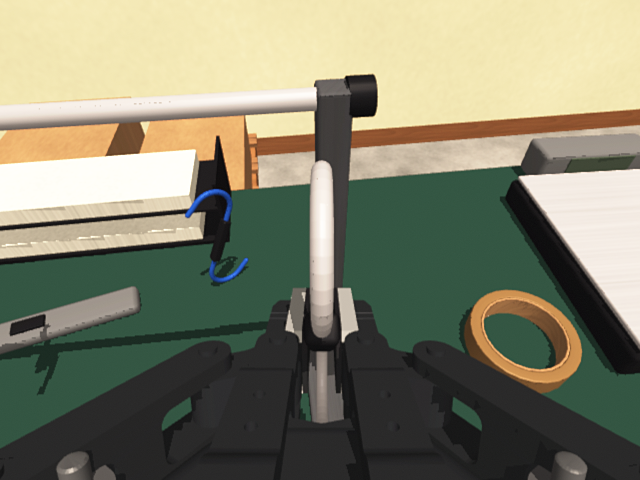

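View pics/s20.png

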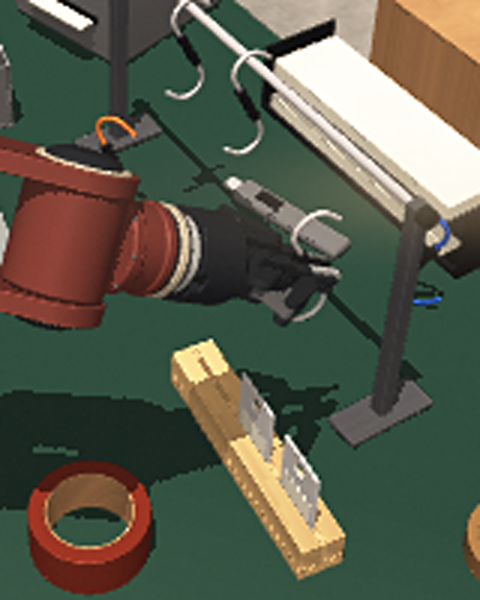

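View pics/v20.png

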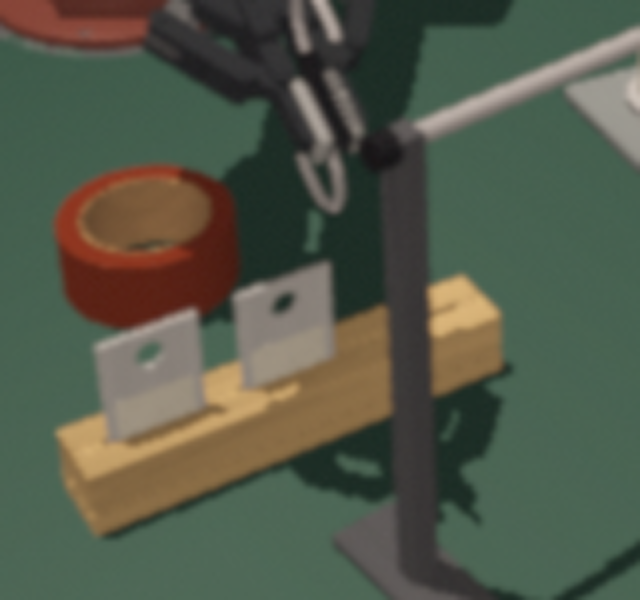

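```bash
cat > sv.py <<'E'
from hk import *
OFF=np.array([-.0116,0,.0118]) # hook origin - TCP in heading frame
def hookpts(pts,yaw,off=OFF):
    o,Rm=st(); w=math.radians(yaw); H=np.array([[math.cos(w),-math.sin(w),0],[math.sin(w),math.cos(w),0],[0,0,1]])
    return [o['tcp_pos']+H@(off+np.array([q[0],0,q[1]])/1000) for q in pts]
PTS=[(-22.9,-47.6),(-12.2,-56.6),(0,-61),(13.4,-55.4),(19,-42)]
E
python3 - <<'E'
from sv import *
for cam,l in(('scene',[(241,305.5),(207.5,317.8)]),('side',[(356.7,314)])):
    c=ctrl.get_calibration(cam)
    for u,v in l: print(cam,onz(c,u,v,.086))
p,d,W,c=cloud('scene')
big=cv2.resize(p[230:380,170:330,::-1],None,fx=4,fy=4,interpolation=cv2.INTER_CUBIC)
for q in hookpts(PTS,-7.7):
    u,v=proj(c,q); cv2.circle(big,(int((u-170+.5)*4),int((v-230+.5)*4)),3,(0,0,255),-1)
cv2.imwrite('pics/v21.png',big)
E
```

```text
scene [ 0.5196 -0.1896  0.086 ]
scene [ 0.5088 -0.2661  0.086 ]
side [ 0.5251 -0.192   0.086 ]
```

View pics/v21.png

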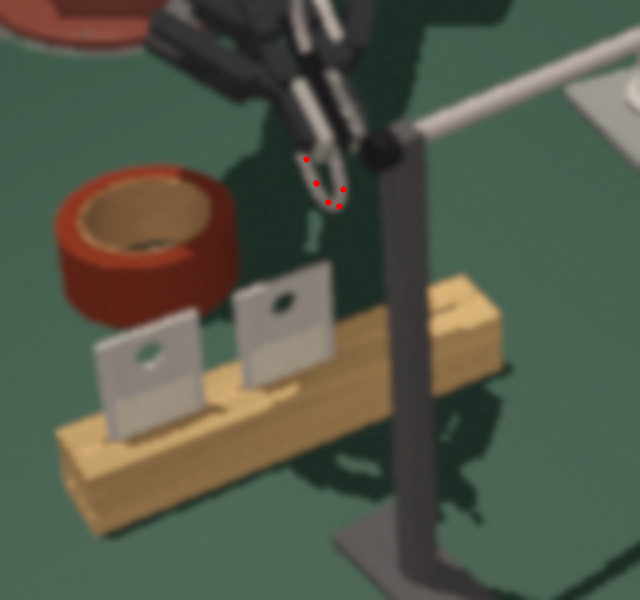

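```bash
python3 - <<'E'
from hk import *
to([.575,-.198,.125],Rh(30.37,-7.7))
E
```

```text
t 32.35 tcp [ 0.5752 -0.1888  0.2249] shift tool mm [  9.3  51.7 -85.5] turn deg [ 0.16 -0.12  0.04] gap 0.0084 F [-0.7 -0.7  0.9]
```

{"name": "step_arm", "arguments": {"targets": "0.004 0.01 -0.017 0 0 0 0;0.004 0.01 -0.017 0 0 0 0;0 0.01 -0.017 0 0 0 0;0 0.01 -0.014 0 0 0 0;0 0 0 0 0 0 0;0 0 0 0 0 0 0"}}

```text
time: 32.85
tcp_pos: [0.5793, -0.1923, 0.1494]
ee_rot: [-0.395, 0.447, -1.655]
wrist_force: [0.9, -0.2, 0.2]
finger_gap: 0.0089
```

```bash
python3 - <<'E'
from hk import *
to([.575,-.198,.125],Rh(30.37,-7.7))
E
```

```text
t 32.85 tcp [ 0.5793 -0.1923  0.1494] shift tool mm [  6.1   9.2 -22.9] turn deg [-0.1   0.26 -0.27] gap 0.0089 F [ 0.9 -0.2  0.2]
```

{"name": "step_arm", "arguments": {"targets": "0.006 0.004 -0.011 0 0.2 -0.2 0;0 0.004 -0.011 0 0 0 0;0 0 0 0 0 0 0;0 0 0 0 0 0 0"}}

```text
time: 33.18
tcp_pos: [0.5772, -0.1966, 0.1313]
ee_rot: [-0.392, 0.441, -1.657]
wrist_force: [-0.3, -0.4, 0.5]
finger_gap: 0.009
```

```bash
cat > vw.py <<'E'
from sv import *
import sys
to([float(v) for v in sys.argv[1].split(',')],Rh(30.37,-7.7))
p,d,W,c=cloud('scene')
big=cv2.resize(p[270:350,190:290,::-1],None,fx=7,fy=7,interpolation=cv2.INTER_CUBIC)
for q in hookpts(PTS,-7.7):
    u,v=proj(c,q); cv2.circle(big,(int((u-190+.5)*7),int((v-270+.5)*7)),3,(0,0,255),-1)
p,d,W,c=cloud('side')
b2=cv2.resize(p[270:350,310:410,::-1],None,fx=7,fy=7,interpolation=cv2.INTER_CUBIC)
for q in hookpts(PTS,-7.7):
    u,v=proj(c,q); cv2.circle(b2,(int((u-310+.5)*7),int((v-270+.5)*7)),3,(0,0,255),-1)
cv2.imwrite('pics/%s.png'%sys.argv[2],cv2.resize(np.vstack([big,b2]),(375,600)) if 0 else np.vstack([cv2.resize(big,(525,300 if 0 else 300)),cv2.resize(b2,(525,300))]) if 0 else np.hstack([big[:, :400],b2[:, 150:550]]))
E
python3 vw.py .5619,-.1962,.1218 a1
```

```text
t 33.18 tcp [ 0.5772 -0.1966  0.1313] shift tool mm [  1.5  -8.4 -15.8] turn deg [-0.43  0.3  -0.2 ] gap 0.009 F [-0.3 -0.4  0.5]
```

View pics/a1.png

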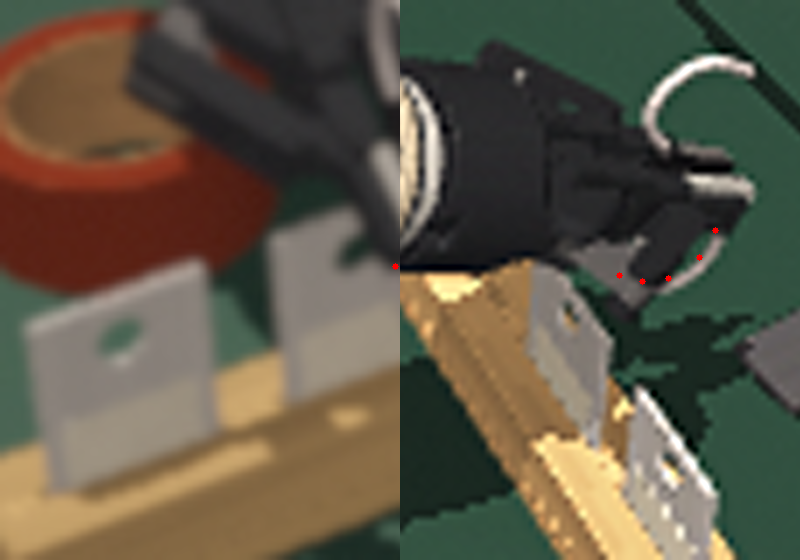

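{"name": "step_arm", "arguments": {"targets": "0.001 -0.004 -0.007 -0.4 0.3 -0.2 0;0 -0.003 -0.006 0 0 0 0;0 0 0 0 0 0 0;0 0 0 0 0 0 0"}}

```text
time: 33.62
tcp_pos: [0.5648, -0.1964, 0.1271]
ee_rot: [-0.393, 0.444, -1.662]
wrist_force: [-0.9, -0.2, 0.7]
finger_gap: 0.0092
```

```bash
cat > vw.py <<'E'
from sv import *
import sys
U0,V0=[int(v) for v in sys.argv[3].split(',')]
to([float(v) for v in sys.argv[1].split(',')],Rh(30.37,-7.7))
p,d,W,c=cloud('scene')
big=cv2.resize(p[V0:V0+60,U0:U0+70,::-1],None,fx=10,fy=10,interpolation=cv2.INTER_CUBIC)
for q in hookpts(PTS,-7.7):
    u,v=proj(c,q); cv2.circle(big,(int((u-U0+.5)*10),int((v-V0+.5)*10)),3,(0,0,255),-1)
cv2.imwrite('pics/%s.png'%sys.argv[2],big)
E
python3 vw.py .5619,-.1962,.1218 a2 210,275
```

```text
t 33.62 tcp [ 0.5648 -0.1964  0.1271] shift tool mm [ 0.2  0.2 -6. ] turn deg [-0.29  0.17  0.07] gap 0.0092 F [-0.9 -0.2  0.7]
```

View pics/a2.png

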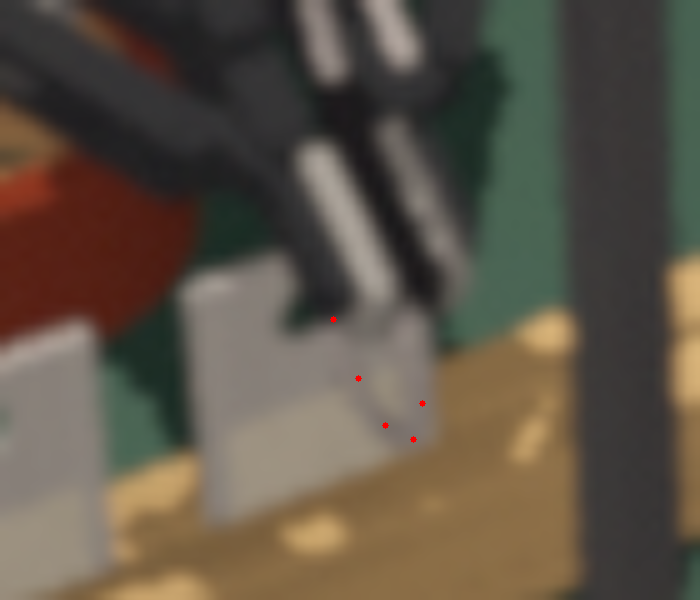

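{"name": "step_arm", "arguments": {"targets": "0 0 -0.005 -0.2 0.2 0 0;0 0 -0.001 0 0 0 0;0 0 0 0 0 0 0;0 0 0 0 0 0 0"}}

```text
time: 34.0
tcp_pos: [0.5614, -0.1961, 0.1213]
ee_rot: [-0.393, 0.45, -1.663]
wrist_force: [-0.4, -0.6, -1.1]
finger_gap: 0.0087
```

```bash
python3 vw.py .5619,-.1962,.1218 a3 210,275; python3 - <<'E'
from sv import *
for yy in [0]:
    T=np.array([.5198,-.1905,0]); h=np.array([.991,-.134,0])
    for s,z in((22.9,.1336),(18,.1377),(12.2,.1426),(6,.1465),(0,.147),(0,.160)):
        print(s, T+h*(s/1000+.0116)+np.array([0,0,z-.0118]))
E
```

```text
t 34.0 tcp [ 0.5614 -0.1961  0.1213] shift tool mm [0.  0.2 0.7] turn deg [-0.07 -0.06  0.08] gap 0.0087 F [-0.4 -0.6 -1.1]
22.9 [ 0.554  -0.1951  0.1218]
18 [ 0.5491 -0.1945  0.1259]
12.2 [ 0.5434 -0.1937  0.1308]
6 [ 0.5372 -0.1929  0.1347]
0 [ 0.5313 -0.1921  0.1352]
0 [ 0.5313 -0.1921  0.1482]
```

View pics/a3.png

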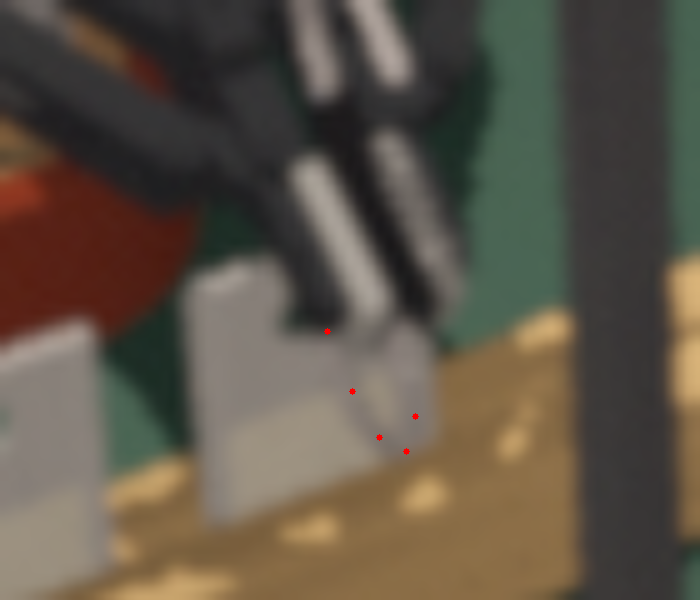

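{"name": "step_arm", "arguments": {"targets": "0 -0.005 0 0 0 0 0;0 -0.005 0 0 0 0 0;0 0 0 0 0 0 0"}}

```text
time: 34.3
tcp_pos: [0.5523, -0.1947, 0.1265]
ee_rot: [-0.393, 0.451, -1.662]
wrist_force: [0.4, -0.2, -1.0]
finger_gap: 0.0087
```

```bash
python3 - <<'E'
from hk import *
to([.5434,-.1937,.1308],Rh(30.37,-7.7)); print(st()[0]['ft_torque'])
E
```

```text
t 34.3 tcp [ 0.5523 -0.1947  0.1265] shift tool mm [ 0.2 -9.9 -0.9] turn deg [-0.02 -0.07  0.04] gap 0.0087 F [ 0.4 -0.2 -1. ]
[ 0.0594  0.4873 -0.0062]
```

{"name": "step_arm", "arguments": {"targets": "0 -0.002 -0.003 0 0 0 0;0 -0.005 0 0 0 0 0;0 0 0 0 0 0 0"}}

```text
time: 34.55
tcp_pos: [0.544, -0.1937, 0.1282]
ee_rot: [-0.393, 0.45, -1.662]
wrist_force: [0.0, -0.2, -0.6]
finger_gap: 0.0091
```

```bash
python3 - <<'E'
from hk import *
to([.5434,-.1937,.1308],Rh(30.37,-7.7)); print(st()[0]['ft_torque'])
E
python3 vw.py .5434,-.1937,.1308 a4 210,275
```

```text
t 34.55 tcp [ 0.544  -0.1937  0.1282] shift tool mm [ 0.1 -1.8  2. ] turn deg [-0.07 -0.04  0.06] gap 0.0091 F [ 0.  -0.2 -0.6]
[ 0.0908  0.4759 -0.0096]
t 34.55 tcp [ 0.544  -0.1937  0.1282] shift tool mm [ 0.1 -1.8  2. ] turn deg [-0.07 -0.04  0.06] gap 0.0091 F [ 0.  -0.2 -0.6]
```

View pics/a4.png

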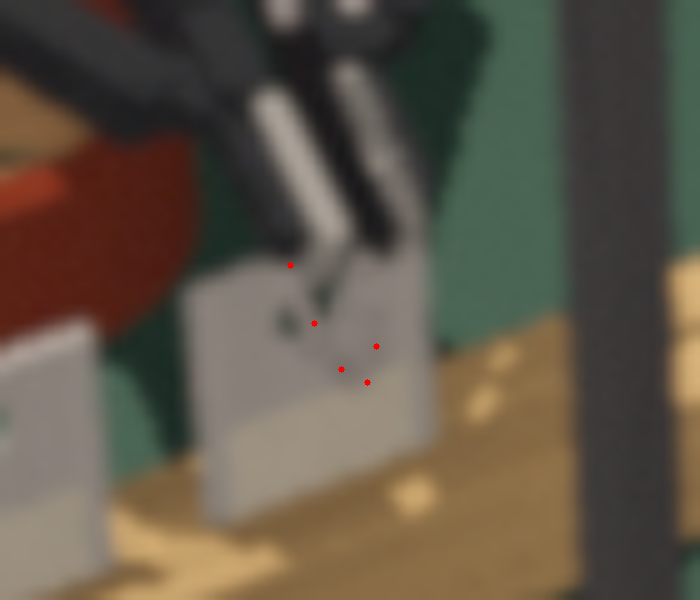

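{"name": "step_arm", "arguments": {"targets": "0 -0.004 0.001 0 0 0 0;0 -0.005 -0.001 0 0 0 0;0 -0.003 -0.002 0 0 0 0;0 0 0 0 0 0 0"}}

```text
time: 34.93
tcp_pos: [0.5317, -0.1919, 0.1328]
ee_rot: [-0.393, 0.45, -1.662]
wrist_force: [0.8, -0.7, -0.4]
finger_gap: 0.0088
```

```bash
python3 vw.py .5313,-.1921,.1352 a5 210,275; python3 -c "
from hk import *
p,d,W,c=cloud('side'); crop(p,310,410,260,360,6,'pics/s23.png')"
```

```text
t 34.93 tcp [ 0.5317 -0.1919  0.1328] shift tool mm [ 0.3 -1.5  1.9] turn deg [-0.06 -0.03  0.05] gap 0.0088 F [ 0.8 -0.7 -0.4]
```

View pics/a5.png

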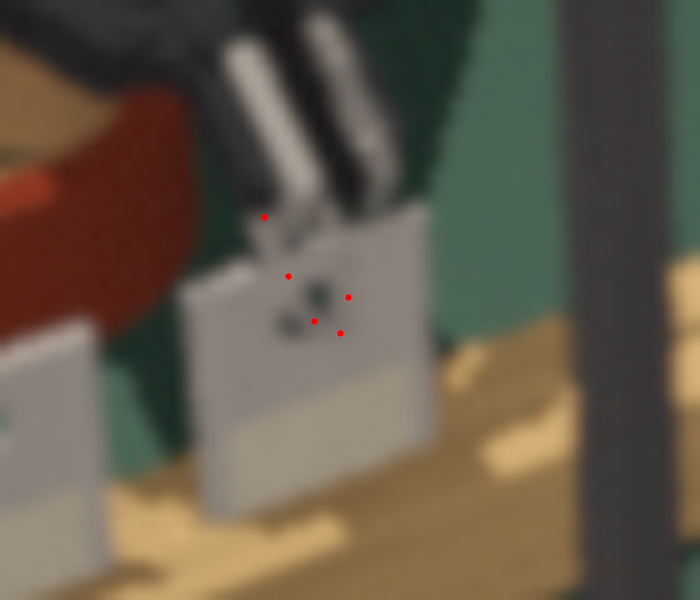

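View pics/s23.png

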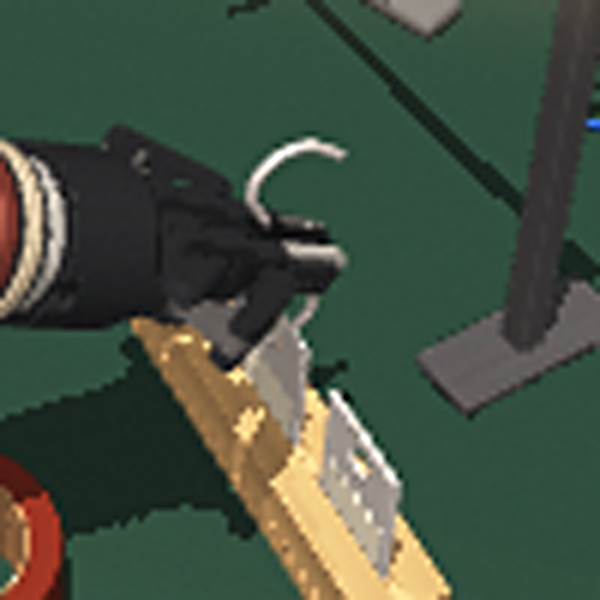

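{"name": "step_arm", "arguments": {"targets": "0 -0.003 0.005 0 0 0 0;0 -0.003 0.005 0 0 0 0;0 -0.003 0.005 0 0 0 0;0 0 0 0 0 0 0"}}

```text
time: 35.37
tcp_pos: [0.5314, -0.1917, 0.1497]
ee_rot: [-0.393, 0.453, -1.661]
wrist_force: [0.6, 0.8, -0.7]
finger_gap: 0.0094
```

```bash
python3 vw.py .5313,-.1921,.18 a6 210,265
```

```text
t 35.37 tcp [ 0.5314 -0.1917  0.1497] shift tool mm [  0.4 -15.4  26.1] turn deg [ 0.05 -0.1   0.02] gap 0.0094 F [ 0.6  0.8 -0.7]
```

View pics/a6.png

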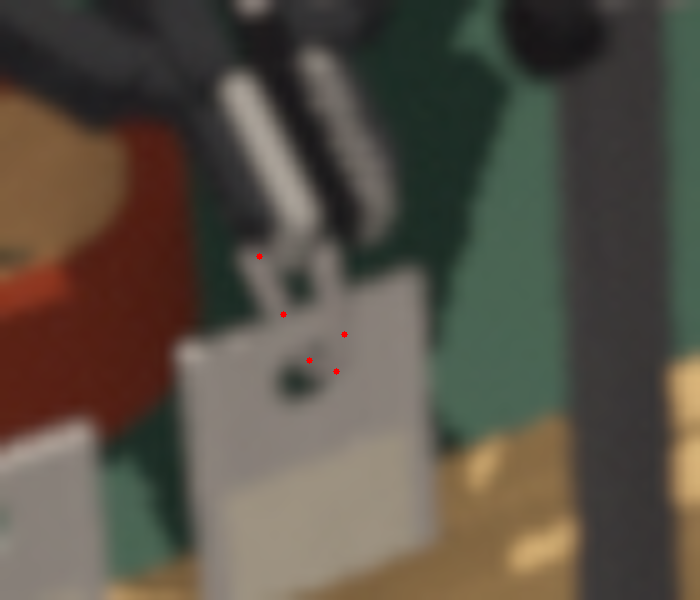

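{"name": "step_arm", "arguments": {"targets": "0 -0.005 0.009 0 0 0 0;0 -0.005 0.009 0 0 0 0;0 -0.005 0.009 0 0 0 0;0 -0.005 0.009 0 0 0 0;0 -0.005 0.009 0 0 0 0;0 -0.005 0.009 0 0 0 0;0 -0.005 0.009 0 0 0 0;0 -0.005 0.009 0 0 0 0;0 0 0 0 0 0 0;0 0 0 0 0 0 0"}}

```text
time: 36.25
tcp_pos: [0.5314, -0.1893, 0.2248]
ee_rot: [-0.397, 0.468, -1.654]
wrist_force: [0.4, 1.1, -1.3]
finger_gap: 0.0093
```

```bash
python3 - <<'E'
from hk import *
to([.6151,-.0599,.2277],Rh(30.37)); print(st()[0]['joints'])
p,d,W,c=cloud('scene'); crop(p,170,330,210,360,4,'pics/v25.png')
E
```

```text
t 36.25 tcp [ 0.5314 -0.1893  0.2248] shift tool mm [-139.3   55.6   35.6] turn deg [ 0.78 -4.3   6.23] gap 0.0093 F [ 0.4  1.1 -1.3]
[-0.7038 -0.5945  2.3869  0.931   0.6213  0.4262]
```

View pics/v25.png

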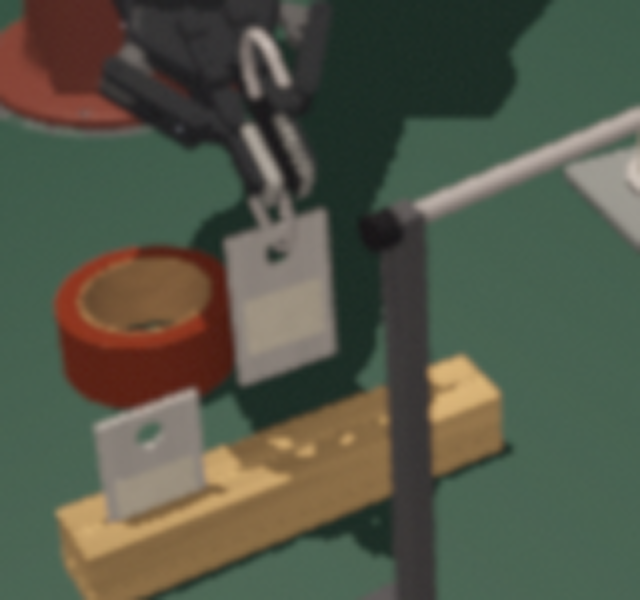

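{"name": "step_arm", "arguments": {"targets": "-0.01 0.003 0.004 0 -0.5 0.8 0;-0.015 0.005 0.004 0 -0.5 0.8 0;-0.015 0.005 0.004 0 -0.5 0.8 0;-0.015 0.005 0.004 0 -0.5 0.8 0;-0.015 0.005 0.004 0 -0.5 0.8 0;-0.015 0.005 0.004 0 -0.5 0.8 0;-0.015 0.005 0.004 0 -0.5 0.8 0;-0.015 0.005 0.004 0 -0.5 0.8 0;-0.01 0.003 0 0 0 0 0;-0.005 0 0 0 0 0 0;0 0 0 0 0 0 0"}}

```text
time: 37.22
tcp_pos: [0.5917, -0.0495, 0.2187]
ee_rot: [-0.428, 0.448, -1.505]
wrist_force: [-0.1, -0.3, -1.5]
finger_gap: 0.0089
```

```bash
python3 - <<'E'
from hk import *
to([.6151,-.0599,.2277],Rh(30.37)); print(st()[0]['joints'])
p,d,W,c=cloud('wrist'); cv2.imwrite('pics/w22.png',p[:,:,::-1])
E
```

```text
t 37.22 tcp [ 0.5917 -0.0495  0.2187] shift tool mm [10.6 14.8 20.2] turn deg [ 1.75 -0.42 -1.32] gap 0.0089 F [-0.1 -0.3 -1.5]
[-0.3544 -0.4954  2.3306  0.7983  0.4562  0.6377]
```

View pics/w22.png

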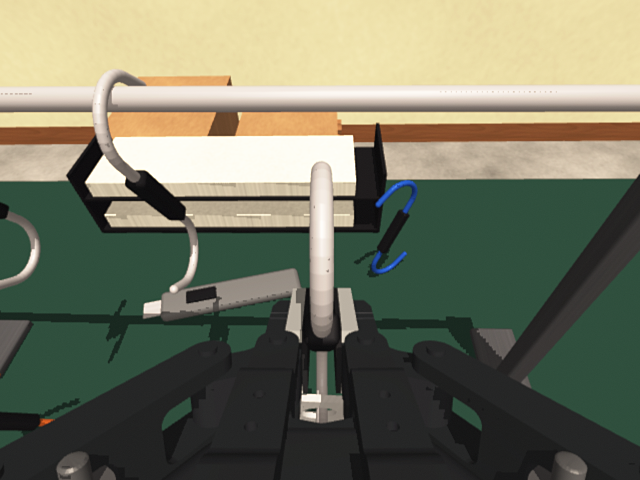

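{"name": "step_arm", "arguments": {"targets": "0.006 -0.004 0.009 0.9 -0.2 -0.7 0;0.006 -0.004 0.009 0.9 -0.2 -0.6 0;0 -0.001 0.003 0 0 0 0;0 0 0 0 0 0 0"}}

```text
time: 37.6
tcp_pos: [0.5948, -0.0648, 0.2424]
ee_rot: [-0.413, 0.413, -1.536]
wrist_force: [0.4, 0.4, 0.6]
finger_gap: 0.0089
```

```bash
python3 - <<'E'
from hk import *
to([.6751,-.0605,.232],Rh(30.37))
E
```

```text
t 37.6 tcp [ 0.5948 -0.0648  0.2424] shift tool mm [-4.7 74.7 31.4] turn deg [-0.19 -0.05  0.25] gap 0.0089 F [0.4 0.4 0.6]
```

{"name": "step_arm", "arguments": {"targets": "-0.002 0.013 0.003 0 0 0 0;-0.002 0.013 0.004 0 0 0 0;0 0.012 0.004 0 0 0 0;0 0 0 0 0 0 0"}}

```text
time: 37.93
tcp_pos: [0.635, -0.0647, 0.2372]
ee_rot: [-0.409, 0.407, -1.543]
wrist_force: [-0.4, 0.3, -0.3]
finger_gap: 0.009
```

```bash
python3 - <<'E'
from hk import *
to([.6751,-.0605,.232],Rh(30.37))
p,d,W,c=cloud('wrist'); cv2.imwrite('pics/w23.png',p[:,:,::-1])
E
```

```text
t 37.93 tcp [ 0.635  -0.0647  0.2372] shift tool mm [-4.7 37.3 15.4] turn deg [-0.59 -0.09  0.61] gap 0.009 F [-0.4  0.3 -0.3]
```

View pics/w23.png

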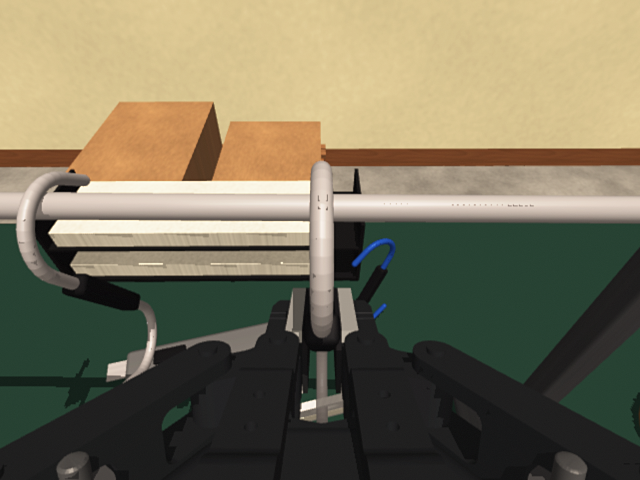

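{"name": "step_arm", "arguments": {"targets": "-0.002 0.009 0.005 -0.5 0 0.5 0;-0.002 0.009 0.004 0 0 0 0;0 0.009 0.003 0 0 0 0;0 0.006 0.002 0 0 0 0;0 0 0 0 0 0 0"}}

```text
time: 38.4
tcp_pos: [0.6695, -0.0626, 0.234]
ee_rot: [-0.413, 0.415, -1.535]
wrist_force: [-0.4, 0.1, -1.1]
finger_gap: 0.0094
```

```bash
python3 - <<'E'
from hk import *
to([.6751,-.0605,.2052],Rh(30.37))
p,d,W,c=cloud('wrist'); cv2.imwrite('pics/w24.png',p[:,:,::-1])
p,d,W,c=cloud('scene'); crop(p,250,410,190,340,4,'pics/v26.png')
E
```

```text
t 38.4 tcp [ 0.6695 -0.0626  0.234 ] shift tool mm [ -2.1  19.3 -22.1] turn deg [-0.14 -0.14  0.22] gap 0.0094 F [-0.4  0.1 -1.1]
```

View pics/w24.png

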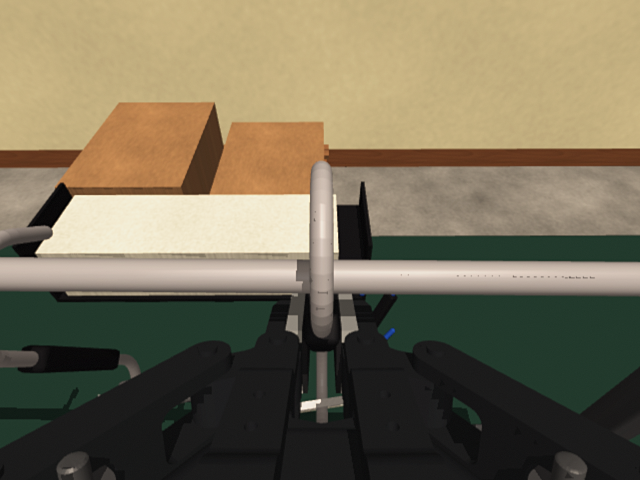

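View pics/v26.png

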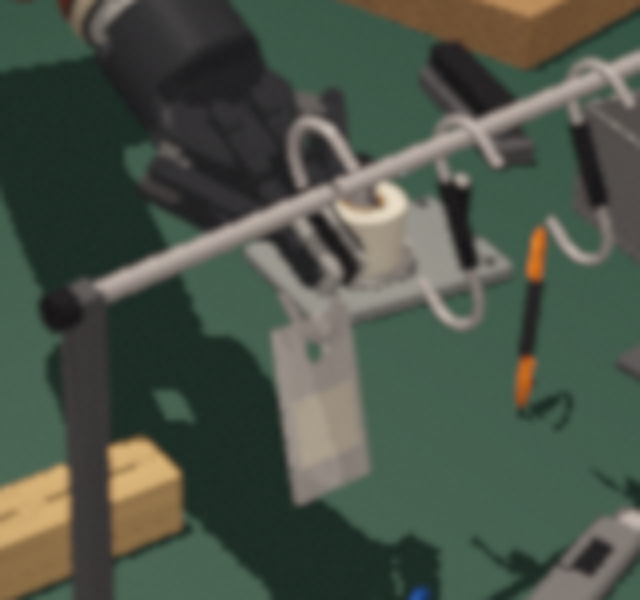

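{"name": "step_arm", "arguments": {"targets": "-0.002 0.005 0.003 0 0 0.2 0;0 0.003 0 0 0 0 0;0 0.004 -0.007 0 0 0 0;0 0.004 -0.007 0 0 0 0;0 0 0 0 0 0 0;0 0 0 0 0 0 0"}}

```text
time: 39.0
tcp_pos: [0.6771, -0.0605, 0.2168]
ee_rot: [-0.411, 0.414, -1.532]
wrist_force: [0.6, 0.1, -0.5]
finger_gap: 0.0089
```

```bash
python3 - <<'E'
from hk import *
to([.6751,-.0605,.2052],Rh(30.37))
p,d,W,c=cloud('wrist'); cv2.imwrite('pics/w25.png',p[:,:,::-1])
E
```

```text
t 39.0 tcp [ 0.6771 -0.0605  0.2168] shift tool mm [  0.    4.1 -11.1] turn deg [-0.24 -0.12  0.04] gap 0.0089 F [ 0.6  0.1 -0.5]
```

View pics/w25.png

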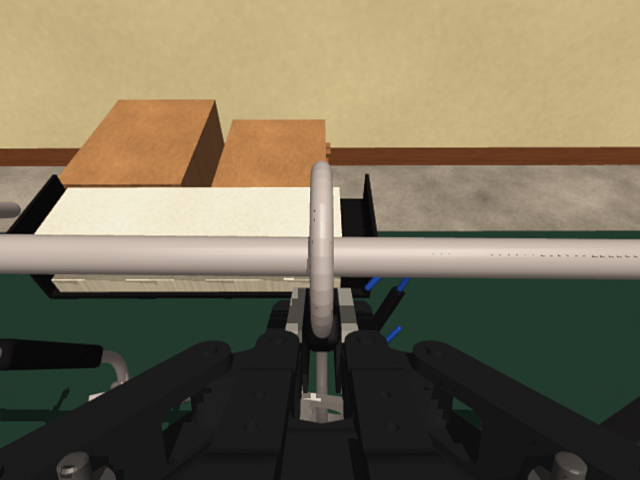

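Good, lower the last 11 mm gently.

{"name": "step_arm", "arguments": {"targets": "0 0.001 -0.005 0 0 0 0;0 0.002 -0.004 0 0 0 0;0 0 -0.001 0 0 0 0;0 0 0 0 0 0 0"}}

```text
time: 39.38
tcp_pos: [0.6753, -0.0606, 0.209]
ee_rot: [-0.409, 0.411, -1.533]
wrist_force: [0.1, 0.7, -0.8]
finger_gap: 0.0089
```

```bash
python3 - <<'E'
from hk import *
to([.6751,-.0605,.2052],Rh(30.37)); print(st()[0]['ft_torque'])
E
```

```text
t 39.38 tcp [ 0.6753 -0.0606  0.209 ] shift tool mm [-0.1  1.7 -3.4] turn deg [-0.41 -0.07  0.06] gap 0.0089 F [ 0.1  0.7 -0.8]
[-0.0393  0.4988  0.0171]
```

{"name": "step_arm", "arguments": {"targets": "0 0.002 -0.004 0 0 0 0;0 0 -0.001 0 0 0 0;0 0 0 0 0 0 0"}}

```text
time: 39.63
tcp_pos: [0.6753, -0.0609, 0.2059]
ee_rot: [-0.408, 0.408, -1.534]
wrist_force: [0.1, 0.4, -1.7]
finger_gap: 0.0088
```

```bash
python3 - <<'E'
from hk import *
to([.6751,-.0605,.2052],Rh(30.37)); print(st()[0]['ft_torque'])
p,d,W,c=cloud('wrist'); crop(p,200,440,140,300,3,'pics/w26.png')
E
```

```text
t 39.63 tcp [ 0.6753 -0.0609  0.2059] shift tool mm [-0.4  0.2 -0.7] turn deg [-0.57 -0.04  0.1 ] gap 0.0088 F [ 0.1  0.4 -1.7]
[0.0035 0.5435 0.0004]
```

View pics/w26.png

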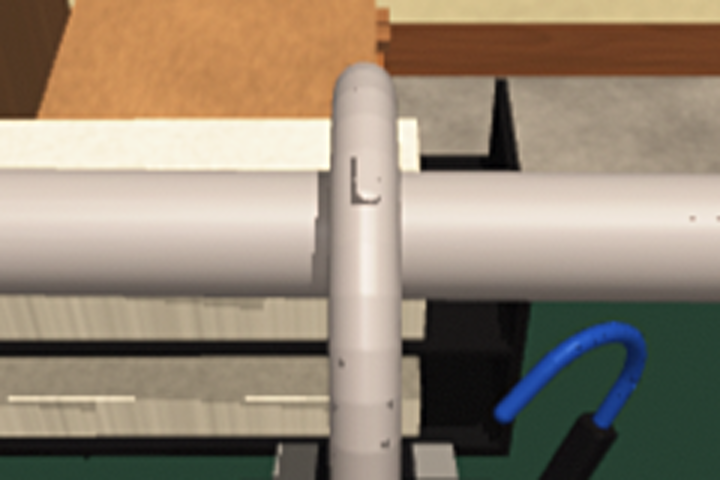

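{"name": "step_arm", "arguments": {"targets": "0 0 0 0 0 0 0.02;0 0 0 0 0 0 0.03;0 0 0 0 0 0 0.03;0 0 0 0 0 0 0.03;0 -0.01 0 0 0 0 0.03;0 -0.012 0 0 0 0 0.03;0 -0.015 0 0 0 0 0.03;0 -0.015 0 0 0 0 0.03;0 -0.015 0 0 0 0 0.03;0 -0.015 0 0 0 0 0.03;0 0 0 0 0 0 0.03"}}

```text
time: 40.6
tcp_pos: [0.6031, -0.0612, 0.2519]
ee_rot: [-0.406, 0.404, -1.535]
wrist_force: [-0.0, -1.3, -0.1]
finger_gap: 0.0301
```

```bash
python3 - <<'E'
from hk import *
to([.633,.0337,.228],Rh(30)); print(st()[0]['joints'])
p,d,W,c=cloud('wrist'); cv2.imwrite('pics/w27.png',p[:,:,::-1])
p,d,W,c=cloud('scene'); crop(p,250,410,190,340,4,'pics/v27.png')
E
```

```text
t 40.6 tcp [ 0.6031 -0.0612  0.2519] shift tool mm [-95.   37.5  -6. ] turn deg [-0.41  0.01  0.16] gap 0.0301 F [-0.  -1.3 -0.1]
[-0.3614 -0.5079  2.2981  0.7855  0.4456  0.652 ]
```

View pics/w27.png

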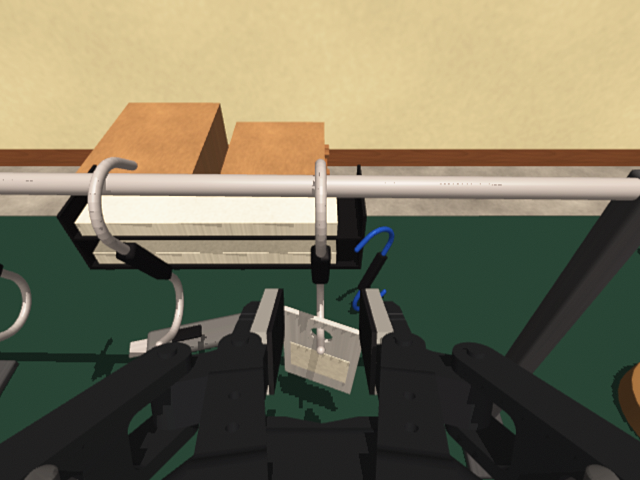

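View pics/v27.png

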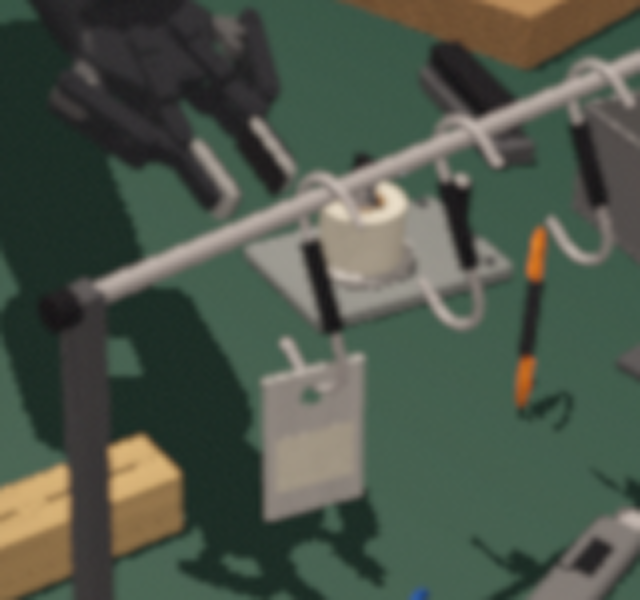

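{"name": "step_arm", "arguments": {"targets": "-0.02 0 0 -0.4 0 0.1 0.03;-0.02 0 0 0 0 0 0.03;-0.02 0 0 0 0 0 0.03;-0.018 0 -0.002 0 0 0 0.03;-0.012 0 -0.002 0 0 0 0.03;-0.005 0 0 0 0 0 0.03;0 0 0 0 0 0 0.03;0 0 0 0 0 0 0.03"}}

```text
time: 41.37
tcp_pos: [0.6049, 0.0384, 0.2423]
ee_rot: [-0.415, 0.418, -1.53]
wrist_force: [-0.1, 0.1, 0.1]
finger_gap: 0.0297
```

```bash
python3 hkm.py .0337 w28 .633,.0337,.229;python3 -c "
from hk import *
print(st()[0]['joints'])"
```

```text
z0.159 x 0.6497..0.6806 y 0.0316..0.0364 mean [0.667  0.034  0.1605]
z0.175 x 0.6394..0.6839 y 0.0317..0.0371 mean [0.6668 0.0343 0.1715]
z0.195 x 0.6683..0.6725 y 0.0296..0.0388 mean [0.67   0.0341 0.1977]
z0.205 x 0.6635..0.6690 y 0.0293..0.0387 mean [0.6663 0.0342 0.205 ]
z0.215 x 0.6583..0.6642 y 0.0293..0.0392 mean [0.6612 0.0343 0.2151]
z0.225 x 0.6535..0.6598 y 0.0296..0.0392 mean [0.6561 0.0345 0.2252]
z0.250 x 0.6427..0.6580 y 0.0298..0.0387 mean [0.6471 0.0347 0.2506]
t 41.42 tcp [0.6049 0.0381 0.2423] shift tool mm [ 4.4 31.   2.8] turn deg [ 0.44 -0.13 -0.02] gap 0.03 F [-0.1  1.  -1.3]
[-0.0976 -0.4966  2.3015  0.2797  0.3106  1.2566]
```

View pics/w28.png

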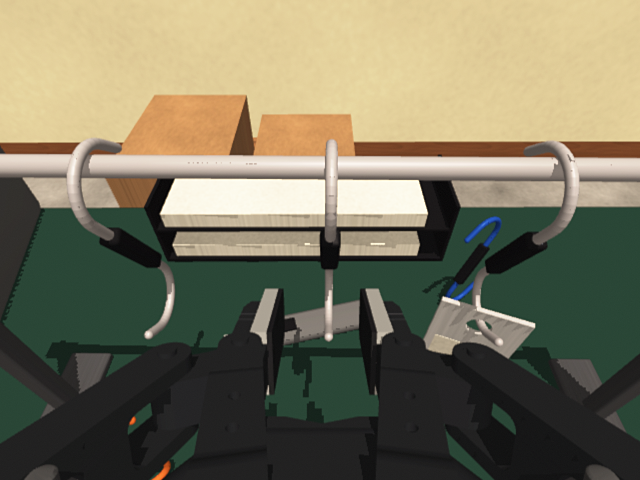

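```bash
python3 -c "
from hk import *
t=math.radians(35)
g=np.array([.6763,.0342,.2024]); 
to(g-.045*np.array([math.cos(t),0,-math.sin(t)]),Rh(35))"
```

```text
t 41.42 tcp [0.6049 0.0381 0.2423] shift tool mm [ 3.9 36.9  5.4] turn deg [-4.56 -0.13 -0.03] gap 0.03 F [-0.1  1.  -1.3]
```

{"name": "step_arm", "arguments": {"targets": "0.002 0.01 0.003 -1.5 0 0 0.03;0.002 0.01 0.001 -1.5 0 0 0.03;0 0.01 0 -1.5 0 0 0.03;0 0 0 0 0 0 0.03;0 0 0 0 0 0 0.03"}}

```text
time: 41.83
tcp_pos: [0.6341, 0.0312, 0.2277]
ee_rot: [-0.478, 0.485, -1.52]
wrist_force: [-0.4, 0.5, -0.0]
finger_gap: 0.0301
```

```bash
python3 -c "
from hk import *
to(np.array([.6763,.0342,.2024]),Rh(35));print(st()[0]['joints'])"
```

```text
t 41.83 tcp [0.6341 0.0312 0.2277] shift tool mm [-3.1 49.1  3.7] turn deg [ 0.23 -0.28  0.09] gap 0.0301 F [-0.4  0.5 -0. ]
[-0.1033 -0.369   2.2067  0.2368  0.3596  1.2938]
```

{"name": "step_arm", "arguments": {"targets": "-0.003 0.01 0.001 0 0 0 0.03;0 0.01 0.001 0 0 0 0.03;0 0.01 0.001 0 0 0 0.03;0 0 0 0 0 0 0.03;0 0 0 0 0 0 0.03"}}

```text
time: 42.25
tcp_pos: [0.66, 0.032, 0.2126]
ee_rot: [-0.476, 0.484, -1.523]
wrist_force: [0.2, 0.6, -0.2]
finger_gap: 0.0302
```

```bash
python3 -c "
from hk import *
to(np.array([.6763,.0342,.2024]),Rh(35));print(st()[0]['joints'])"; python3 hkm.py .0337 w29 .6763,.0342,.2024
```

```text
t 42.25 tcp [0.66   0.032  0.2126] shift tool mm [-2.3 19.2  1. ] turn deg [ 0.09 -0.4   0.23] gap 0.0302 F [ 0.2  0.6 -0.2]
[-0.0939 -0.2705  2.16    0.2455  0.3041  1.289 ]
z0.159 x 0.6491..0.6802 y 0.0317..0.0369 mean [0.6656 0.0341 0.1604]
z0.175 x 0.6394..0.6829 y 0.0317..0.0369 mean [0.6587 0.0343 0.1694]
z0.215 x 0.6598..0.6621 y 0.0303..0.0370 mean [0.6609 0.034  0.2152]
z0.250 x 0.6250..0.6578 y 0.0296..0.0457 mean [0.6469 0.0342 0.2518]
t 42.3 tcp [0.6599 0.032  0.2126] shift tool mm [-2.3 19.3  1.1] turn deg [ 5.09 -0.38  0.24] gap 0.0299 F [-0.5 -0.1  0. ]
```

View pics/w29.png

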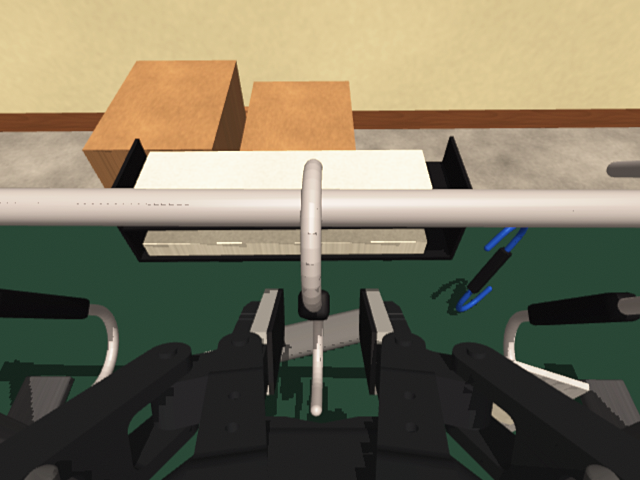

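{"name": "step_arm", "arguments": {"targets": "-0.002 0.006 0 0 -0.4 0.2 0.03;0 0.007 0 0 0 0 0.03;0 0.005 0 0 0 0 0.03;0 0 0 0 0 0 0.03;0 0 0 0 0 0 0.03"}}

```text
time: 42.72
tcp_pos: [0.6751, 0.034, 0.2026]
ee_rot: [-0.478, 0.477, -1.518]
wrist_force: [-0.2, 0.8, 0.6]
finger_gap: 0.0302
```

```bash
python3 -c "
from hk import *
to(np.array([.6763,.0342,.2024]),Rh(35));print(st()[0]['joints'])"
```

```text
t 42.72 tcp [0.6751 0.034  0.2026] shift tool mm [-0.2  1.1  0.5] turn deg [-0.05  0.04  0.03] gap 0.0302 F [-0.2  0.8  0.6]
[-0.0886 -0.2133  2.1327  0.2708  0.2726  1.258 ]
```

{"name": "step_arm", "arguments": {"targets": "0 0.001 0 0 0 0 0.03;0 0 0 0 0 0 0;0 0 0 0 0 0 0;0 0 0 0 0 0 0;0 0 0 0 0 0 0;0 0 0 0 0 0 0", "newtons": 70}}

```text
time: 43.22
tcp_pos: [0.6759, 0.0341, 0.2019]
ee_rot: [-0.479, 0.477, -1.517]
wrist_force: [-0.0, -0.3, -1.0]
finger_gap: 0.0088
```

```bash
python3 -c "
from hk import *
to(np.array([.6763,.0342,.2024]),Rh(35));to(np.array([.6763,.0342,.2264]),Rh(35));print(st()[0]['joints'])
p,d,W,c=cloud('wrist'); cv2.imwrite('pics/w30.png',p[:,:,::-1])"
```

```text
t 43.22 tcp [0.6759 0.0341 0.2019] shift tool mm [-0.1  0.1  0.6] turn deg [-0.04  0.05  0.01] gap 0.0088 F [-0.  -0.3 -1. ]
t 43.22 tcp [0.6759 0.0341 0.2019] shift tool mm [ -0.1 -13.7  20.3] turn deg [-0.04  0.05  0.01] gap 0.0088 F [-0.  -0.3 -1. ]
[-0.0882 -0.2101  2.1313  0.272   0.2712  1.2568]
```

View pics/w30.png

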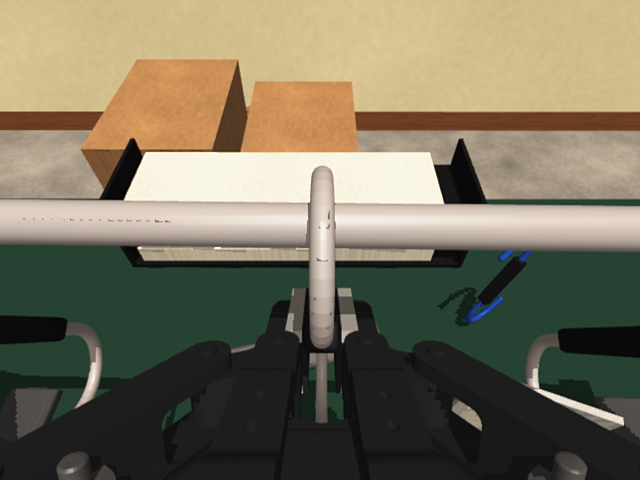

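{"name": "step_arm", "arguments": {"targets": "0 -0.004 0.007 0 0 0 0;0 -0.005 0.007 0 0 0 0;0 -0.005 0.007 0 0 0 0;0 0 0 0 0 0 0;0 0 0 0 0 0 0"}}

```text
time: 43.68
tcp_pos: [0.6765, 0.0341, 0.2305]
ee_rot: [-0.478, 0.477, -1.518]
wrist_force: [-0.5, -1.1, -0.4]
finger_gap: 0.0087
```

```bash
python3 -c "
from hk import *
to(np.array([.6163,.0342,.2264]),Rh(35));print(st()[0]['joints'])"
```

```text
t 43.68 tcp [0.6765 0.0341 0.2305] shift tool mm [ -0.1 -47.  -37.8] turn deg [-0.07  0.06  0.02] gap 0.0087 F [-0.5 -1.1 -0.4]
[-0.088  -0.2488  2.1113  0.2248  0.3275  1.3061]
```

Raised 28 mm; withdraw toward the robot.

{"name": "step_arm", "arguments": {"targets": "0 -0.012 -0.008 0 0 0 0;0 -0.012 -0.008 0 0 0 0;0 -0.012 -0.008 0 0 0 0;0 -0.012 -0.008 0 0 0 0;0 0 0 0 0 0 0;0 0 0 0 0 0 0"}}

```text
time: 44.18
tcp_pos: [0.6176, 0.034, 0.2341]
ee_rot: [-0.476, 0.474, -1.518]
wrist_force: [-0.0, -0.0, -1.1]
finger_gap: 0.0089
```

```bash
python3 -c "
from hk import *
to(np.array([.5642,-.2726,.215]),Rh(35,-7.7));print(st()[0]['joints'])
p,d,W,c=cloud('wrist'); cv2.imwrite('pics/w31.png',p[:,:,::-1])"
```

```text
t 44.18 tcp [0.6176 0.034  0.2341] shift tool mm [306.6 -32.9 -46.5] turn deg [-0.26  4.48 -6.28] gap 0.0089 F [-0.  -0.  -1.1]
[-0.1015 -0.4306  2.2422  0.2266  0.3767  1.3003]
```

View pics/w31.png

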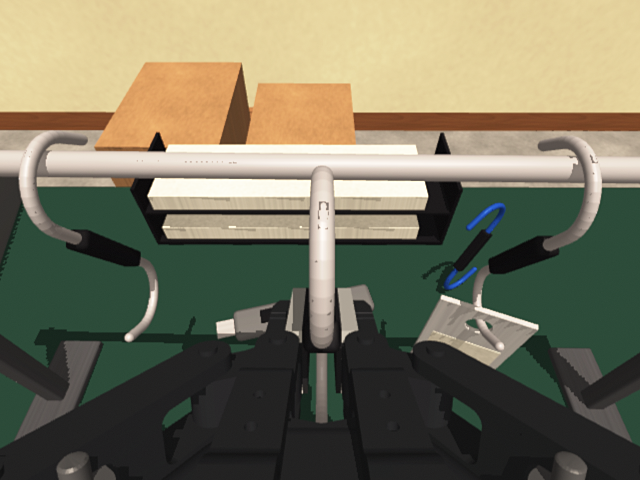

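{"name": "step_arm", "arguments": {"targets": "0 -0.016 -0.012 0 0 0 0;0.01 -0.016 -0.012 0 0 0 0;0.03 -0.004 -0.003 0 1 -1.5 0;0.03 0 0 0 1 -1.5 0;0.03 0 0 0 1 -1.6 0;0.03 0 0 0 1 -1.6 0;0.03 0 0 0 0 0 0;0.03 0 0 0 0 0 0;0.03 0 0 0 0 0 0;0.03 0 0 0 0 0 0;0.02 0 0 0 0 0 0;0 0 0 0 0 0 0"}}

```text
time: 45.23
tcp_pos: [0.5524, -0.2487, 0.2379]
ee_rot: [-0.456, 0.502, -1.649]
wrist_force: [0.4, 0.2, 1.0]
finger_gap: 0.0087
```

```bash
python3 -c "
from hk import *
to(np.array([.5642,-.2726,.215]),Rh(35,-7.7));print(st()[0]['joints'])"
```

```text
t 45.23 tcp [ 0.5524 -0.2487  0.2379] shift tool mm [ 21.9  25.3 -10.7] turn deg [-0.58  0.6   0.22] gap 0.0087 F [0.4 0.2 1. ]
[-0.767  -0.4355  2.241   0.8876  0.675   0.4038]
```

```bash
sed -i 's/^OFF=.*/OFF=np.array([-.0112,0,.0151])/' sv.py; sed -i 's/Rh(30.37/Rh(35/' vw.py; python3 - <<'E'
from sv import *
T=np.array([.5093,-.267,0]); h=np.array([.991,-.134,0])
for s,z in((45,.1336),(30.9,.1336),(22.9,.1336),(18,.1377),(12.2,.1426),(6,.1465),(0,.147),(0,.160)):
    print(s, T+h*(s/1000+.0112)+np.array([0,0,z-.0151]))
p,d,W,c=cloud('scene')
big=cv2.resize(p[270:350,170:270,::-1],None,fx=7,fy=7,interpolation=cv2.INTER_CUBIC)
for q in hookpts(PTS,-7.7)+[np.array([.5093,-.267,.086])]:
    u,v=proj(c,q); cv2.circle(big,(int((u-170+.5)*7),int((v-270+.5)*7)),3,(0,0,255),-1)
cv2.imwrite('pics/a7.png',big)
to([.565,-.2745,.125],Rh(35,-7.7))
E
```

```text
45 [ 0.565  -0.2745  0.1185]
30.9 [ 0.551  -0.2726  0.1185]
22.9 [ 0.5431 -0.2716  0.1185]
18 [ 0.5382 -0.2709  0.1226]
12.2 [ 0.5325 -0.2701  0.1275]
6 [ 0.5263 -0.2693  0.1314]
0 [ 0.5204 -0.2685  0.1319]
0 [ 0.5204 -0.2685  0.1449]
t 45.28 tcp [ 0.5525 -0.2472  0.2377] shift tool mm [ 24.3  77.  -84.1] turn deg [-0.55  0.61  0.14] gap 0.0086 F [-0.6  1.1 -0.1]
```

View pics/a7.png

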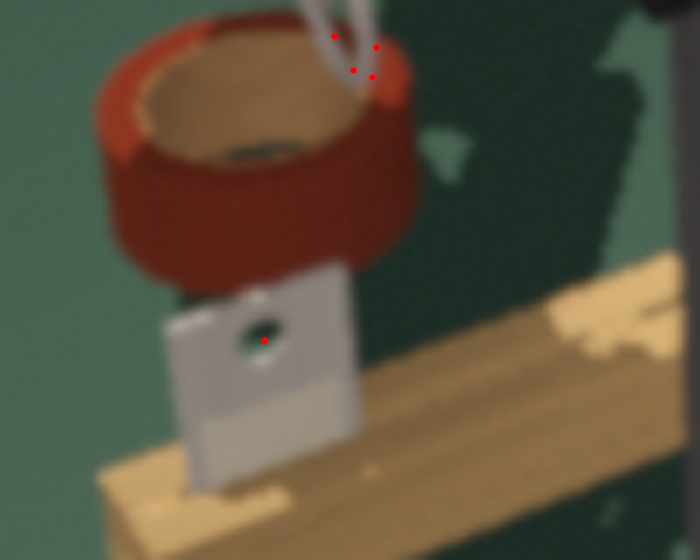

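{"name": "step_arm", "arguments": {"targets": "0.012 0.008 0.006 -0.5 0.6 0.1 0;0.012 0.01 -0.005 0 0 0 0;0 0.012 -0.016 0 0 0 0;0 0.012 -0.016 0 0 0 0;0 0.012 -0.016 0 0 0 0;0 0.01 -0.014 0 0 0 0;0 0 0 0 0 0 0;0 0 0 0 0 0 0"}}

```text
time: 45.95
tcp_pos: [0.5722, -0.2696, 0.1496]
ee_rot: [-0.456, 0.516, -1.641]
wrist_force: [-0.0, 0.2, -0.4]
finger_gap: 0.009
```

```bash
python3 vw.py .560,-.2738,.1225 a8 180,275
```

```text
t 45.95 tcp [ 0.5722 -0.2696  0.1496] shift tool mm [  5.7   6.1 -28.8] turn deg [-0.03  0.28 -0.25] gap 0.009 F [-0.   0.2 -0.4]
```

View pics/a8.png

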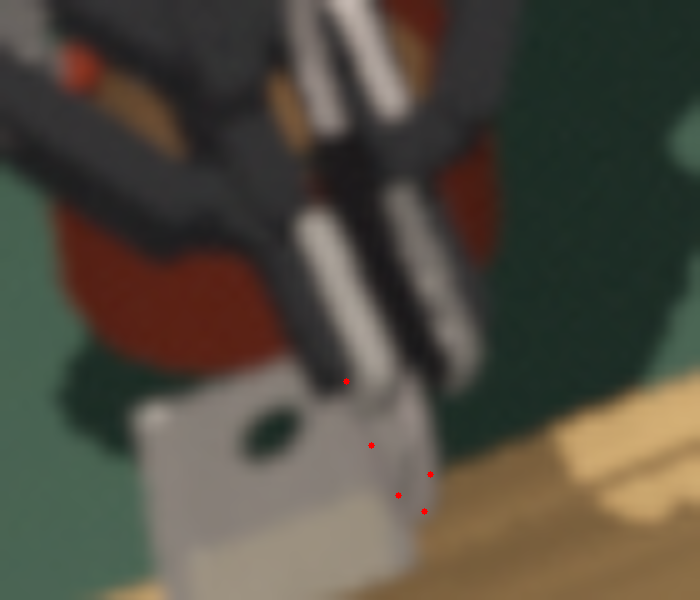

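{"name": "step_arm", "arguments": {"targets": "0.003 0.002 -0.011 0 0.3 -0.2 0;0.002 0.002 -0.011 0 0 0 0;0 0.001 -0.005 0 0 0 0;0 0 0 0 0 0 0;0 0 0 0 0 0 0"}}

```text
time: 46.42
tcp_pos: [0.5637, -0.273, 0.1322]
ee_rot: [-0.452, 0.506, -1.646]
wrist_force: [0.3, 0.0, 0.4]
finger_gap: 0.009
```

```bash
python3 vw.py .551,-.2726,.1185 a9 180,285
```

```text
t 46.42 tcp [ 0.5637 -0.273   0.1322] shift tool mm [  1.2  -2.6 -18.4] turn deg [-0.53  0.4  -0.02] gap 0.009 F [0.3 0.  0.4]
```

View pics/a9.png

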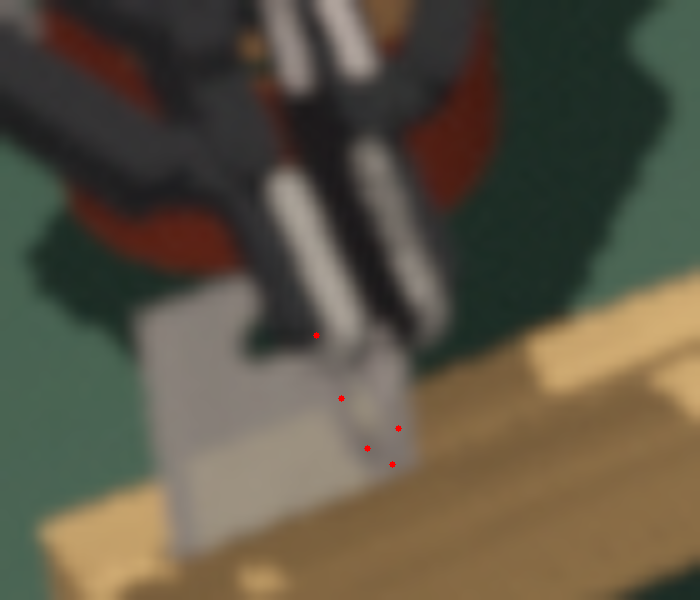

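{"name": "step_arm", "arguments": {"targets": "0.001 -0.001 -0.009 -0.5 0.4 0 0;0 -0.001 -0.007 0 0 0 0;0 0 -0.001 0 0 0 0;0 0 0 0 0 0 0;0 0 0 0 0 0 0"}}

```text
time: 46.88
tcp_pos: [0.5524, -0.2732, 0.1214]
ee_rot: [-0.453, 0.515, -1.647]
wrist_force: [0.7, 0.8, -1.0]
finger_gap: 0.0089
```

```bash
python3 vw.py .551,-.2726,.1185 a10 180,285
```

```text
t 46.88 tcp [ 0.5524 -0.2732  0.1214] shift tool mm [-0.4  0.4 -3.2] turn deg [-0.19  0.11  0.05] gap 0.0089 F [ 0.7  0.8 -1. ]
```

{"name": "step_arm", "arguments": {"targets": "0 0 -0.003 -0.2 0.1 0 0;0 0 0 0 0 0 0;0 0 0 0 0 0 0"}}

```text
time: 47.18
tcp_pos: [0.5508, -0.2732, 0.119]
ee_rot: [-0.454, 0.519, -1.647]
wrist_force: [0.5, -0.4, -1.1]
finger_gap: 0.009
```

```bash
python3 vw.py .551,-.2726,.1185 a10 180,285; python3 vw.py .5325,-.2701,.1275 a10 180,285
```

```text
t 47.18 tcp [ 0.5508 -0.2732  0.119 ] shift tool mm [-0.6  0.4 -0.3] turn deg [0.01 0.01 0.06] gap 0.009 F [ 0.5 -0.4 -1.1]
t 47.23 tcp [ 0.5507 -0.2731  0.1189] shift tool mm [ -0.5 -20.1  -3.6] turn deg [0.01 0.01 0.06] gap 0.0086 F [ 0.6 -0.3 -0.9]
```

View pics/a10.png

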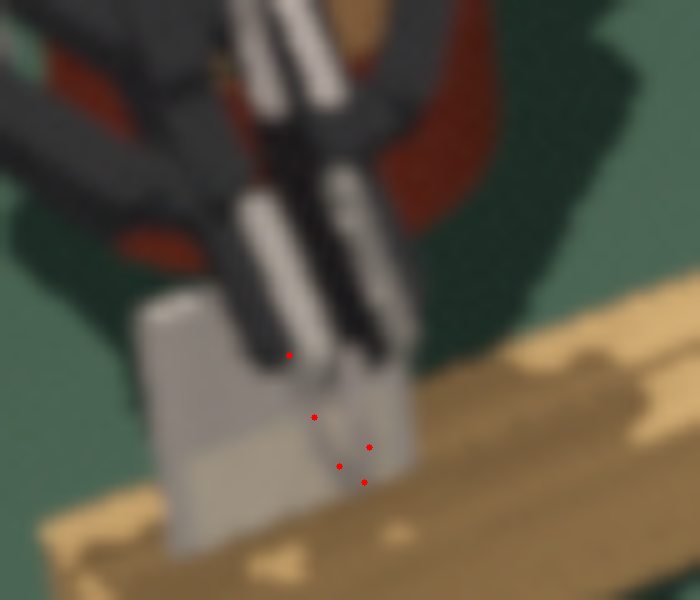

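Insert along the tool axis in small steps.

{"name": "step_arm", "arguments": {"targets": "0 -0.005 -0.001 0 0 0 0;0 -0.005 -0.001 0 0 0 0;0 0 0 0 0 0 0"}}

```text
time: 47.53
tcp_pos: [0.5409, -0.2716, 0.1233]
ee_rot: [-0.454, 0.519, -1.646]
wrist_force: [0.2, -0.3, -0.8]
finger_gap: 0.009
```

```bash
python3 vw.py .5325,-.2701,.1275 a11 180,285
```

```text
t 47.53 tcp [ 0.5409 -0.2716  0.1233] shift tool mm [-0.3 -9.4 -1.5] turn deg [0.03 0.02 0.02] gap 0.009 F [ 0.2 -0.3 -0.8]
```

View pics/a11.png

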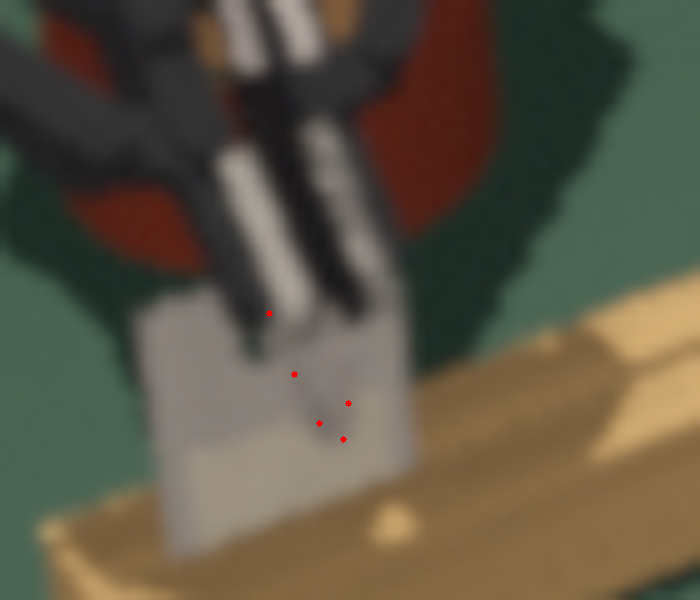

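{"name": "step_arm", "arguments": {"targets": "0 -0.002 -0.003 0 0 0 0;0 -0.005 -0.001 0 0 0 0;0 0 0 0 0 0 0"}}

```text
time: 47.83
tcp_pos: [0.5324, -0.2706, 0.1244]
ee_rot: [-0.454, 0.518, -1.647]
wrist_force: [0.3, -0.1, -0.2]
finger_gap: 0.0089
```

```bash
python3 vw.py .5325,-.2701,.1275 a12 180,285
```

```text
t 47.83 tcp [ 0.5324 -0.2706  0.1244] shift tool mm [-0.5 -1.7  2.6] turn deg [-0.    0.03  0.04] gap 0.0089 F [ 0.3 -0.1 -0.2]
```

View pics/a12.png

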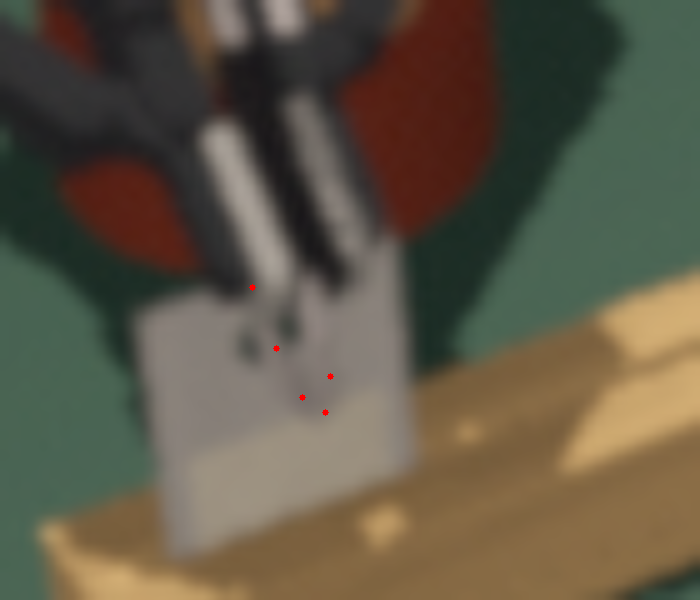

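{"name": "step_arm", "arguments": {"targets": "0 -0.004 0.002 0 0 0 0;0 -0.005 0.001 0 0 0 0;0 -0.004 -0.002 0 0 0 0;0 0 0 0 0 0 0"}}

```text
time: 48.22
tcp_pos: [0.5215, -0.269, 0.1334]
ee_rot: [-0.454, 0.519, -1.646]
wrist_force: [0.2, -0.4, -0.7]
finger_gap: 0.0092
```

```bash
python3 vw.py .5204,-.2685,.1319 a13 180,280
```

```text
t 48.22 tcp [ 0.5215 -0.269   0.1334] shift tool mm [-0.3 -0.1 -1.9] turn deg [0.02 0.04 0.02] gap 0.0092 F [ 0.2 -0.4 -0.7]
```

View pics/a13.png

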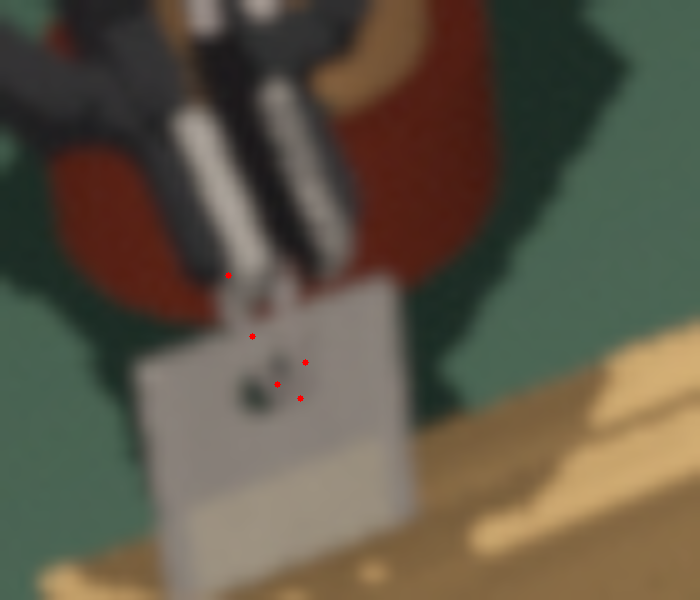

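Tip shows behind the plate, above its edge: hooked. Lift straight up (35° pitch).

{"name": "step_arm", "arguments": {"targets": "0 -0.003 0.004 0 0 0 0;0 -0.003 0.005 0 0 0 0;0 -0.004 0.006 0 0 0 0;0 -0.005 0.008 0 0 0 0;0 -0.006 0.008 0 0 0 0;0 -0.006 0.008 0 0 0 0;0 -0.006 0.008 0 0 0 0;0 -0.006 0.008 0 0 0 0;0 -0.006 0.008 0 0 0 0;0 -0.006 0.008 0 0 0 0;0 -0.006 0.008 0 0 0 0;0 0 0 0 0 0 0"}}

```text
time: 49.27
tcp_pos: [0.5201, -0.2677, 0.2381]
ee_rot: [-0.456, 0.522, -1.645]
wrist_force: [-0.2, -1.1, -0.9]
finger_gap: 0.0089
```

```bash
python3 - <<'E'
from hk import *
to([.59,.0342,.235],Rh(35)); print(st()[0]['joints'])
p,d,W,c=cloud('scene'); crop(p,150,310,210,360,4,'pics/v30.png')
E
```

```text
t 49.27 tcp [ 0.5201 -0.2677  0.2381] shift tool mm [-308.6   25.6   14.1] turn deg [ 0.2  -4.42  6.25] gap 0.0089 F [-0.2 -1.1 -0.9]
[-0.8613 -0.4817  2.2664  0.8973  0.7691  0.3636]
```

View pics/v30.png

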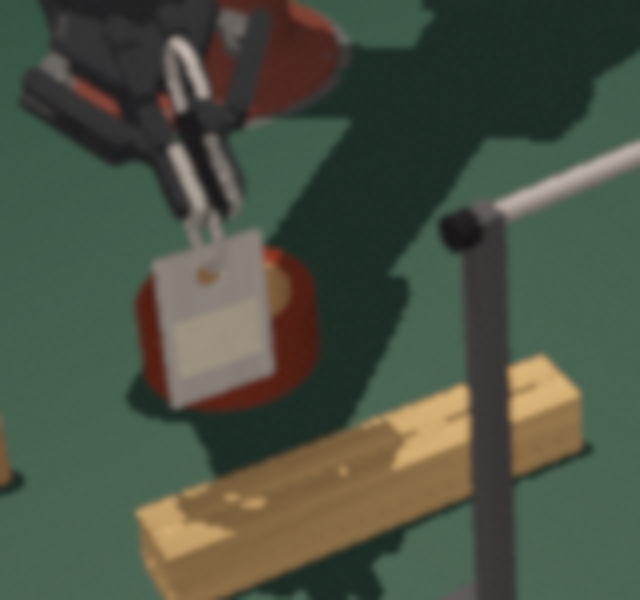

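{"name": "step_arm", "arguments": {"targets": "-0.01 0 0 0 0 0 0;-0.018 0 0 0 0 0 0;-0.02 0 0 0 0 0 0;-0.02 0 0.001 0 0 0 0;-0.02 0 0.001 0 0 0 0;-0.02 0 0.001 0 0 0 0;-0.02 0 0.001 0 -0.5 0.8 0;-0.02 0 0 0 -0.5 0.8 0;-0.02 0 0 0 -0.5 0.8 0;-0.02 0 0 0 -0.5 0.8 0;-0.02 0 0 0 -0.5 0.8 0;-0.02 0 0 0 -0.5 0.8 0"}}

```text
time: 50.32
tcp_pos: [0.5444, -0.0325, 0.2286]
ee_rot: [-0.476, 0.517, -1.543]
wrist_force: [0.3, -0.1, -1.4]
finger_gap: 0.0088
```

```bash
python3 - <<'E'
from hk import *
to([.59,.0342,.240],Rh(35)); print(st()[0]['joints'])
E
```

```text
t 50.32 tcp [ 0.5444 -0.0325  0.2286] shift tool mm [-68.4  28.8  33.9] turn deg [ 1.2  -1.9   1.16] gap 0.0088 F [ 0.3 -0.1 -1.4]
[-0.3103 -0.6852  2.3978  0.4462  0.555   1.0317]
```

{"name": "step_arm", "arguments": {"targets": "-0.018 0 0.006 0.4 -0.6 0.4 0;-0.018 0.002 0.006 0.4 -0.6 0.4 0;-0.015 0.005 0.006 0.4 -0.6 0.4 0;-0.012 0.008 0.005 0 0 0 0;-0.005 0.008 0.004 0 0 0 0;0 0 0 0 0 0 0;0 0 0 0 0 0 0"}}

```text
time: 50.9
tcp_pos: [0.5771, 0.0447, 0.2285]
ee_rot: [-0.487, 0.489, -1.503]
wrist_force: [0.5, 0.4, -1.0]
finger_gap: 0.0089
```

```bash
python3 - <<'E'
from hk import *
to([.6759,.0341,.2305],Rh(35)); print(st()[0]['joints'])
p,d,W,c=cloud('wrist'); cv2.imwrite('pics/w32.png',p[:,:,::-1])
E
```

```text
t 50.9 tcp [0.5771 0.0447 0.2285] shift tool mm [11.7 78.8 59.4] turn deg [ 0.78  0.13 -0.68] gap 0.0089 F [ 0.5  0.4 -1. ]
[-0.0915 -0.5551  2.3259  0.2054  0.4352  1.3281]
```

View pics/w32.png

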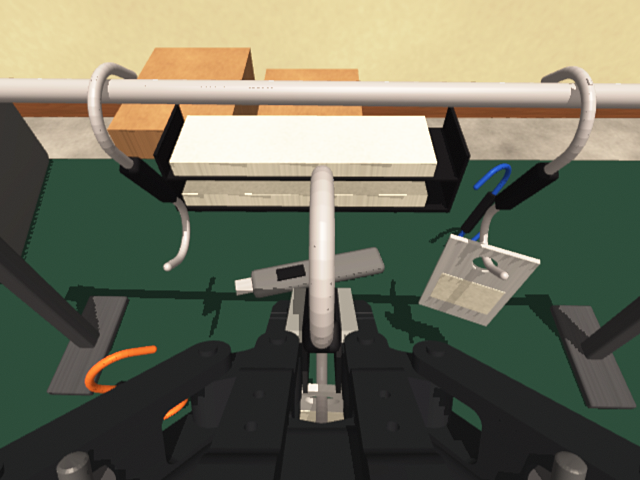

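{"name": "step_arm", "arguments": {"targets": "0.006 -0.003 0.005 0.4 0 -0.4 0;0.005 -0.003 0.005 0.4 0 -0.3 0;0 0.008 0.006 0 0 0 0;0 0.01 0.007 0 0 0 0;0 0 0 0 0 0 0"}}

```text
time: 51.37
tcp_pos: [0.5994, 0.0285, 0.2421]
ee_rot: [-0.477, 0.475, -1.525]
wrist_force: [0.5, 0.1, -1.5]
finger_gap: 0.0091
```

```bash
python3 - <<'E'
from hk import *
to([.6759,.0341,.2325],Rh(35))
E
```

```text
t 51.37 tcp [0.5994 0.0285 0.2421] shift tool mm [-6.1 68.3 35.8] turn deg [-0.2  -0.03  0.38] gap 0.0091 F [ 0.5  0.1 -1.5]
```

{"name": "step_arm", "arguments": {"targets": "-0.003 0.012 0.006 0 0 0.2 0;-0.002 0.012 0.006 0 0 0.2 0;0 0.012 0.006 0 0 0 0;0 0 0 0 0 0 0"}}

```text
time: 51.7
tcp_pos: [0.6396, 0.0294, 0.2396]
ee_rot: [-0.471, 0.474, -1.524]
wrist_force: [0.4, -0.5, -0.8]
finger_gap: 0.009
```

```bash
python3 - <<'E'
from hk import *
to([.6759,.0341,.2325],Rh(35))
E
```

```text
t 51.7 tcp [0.6396 0.0294 0.2396] shift tool mm [-4.9 33.9 14.8] turn deg [-0.45 -0.17  0.25] gap 0.009 F [ 0.4 -0.5 -0.8]
```

{"name": "step_arm", "arguments": {"targets": "-0.003 0.009 0.006 -0.3 0 0.2 0;-0.002 0.009 0.005 0 0 0 0;0 0.009 0.004 0 0 0 0;0 0.005 0.002 0 0 0 0;0 0 0 0 0 0 0"}}

```text
time: 52.12
tcp_pos: [0.674, 0.031, 0.2371]
ee_rot: [-0.474, 0.479, -1.524]
wrist_force: [0.7, 0.5, -0.5]
finger_gap: 0.0089
```

```bash
python3 - <<'E'
from hk import *
to([.6759,.0341,.2019],Rh(35))
p,d,W,c=cloud('wrist'); cv2.imwrite('pics/w33.png',p[:,:,::-1])
E
```

```text
t 52.12 tcp [0.674  0.031  0.2371] shift tool mm [ -3.1  21.6 -27.8] turn deg [-0.18 -0.28  0.26] gap 0.0089 F [ 0.7  0.5 -0.5]
```

View pics/w33.png

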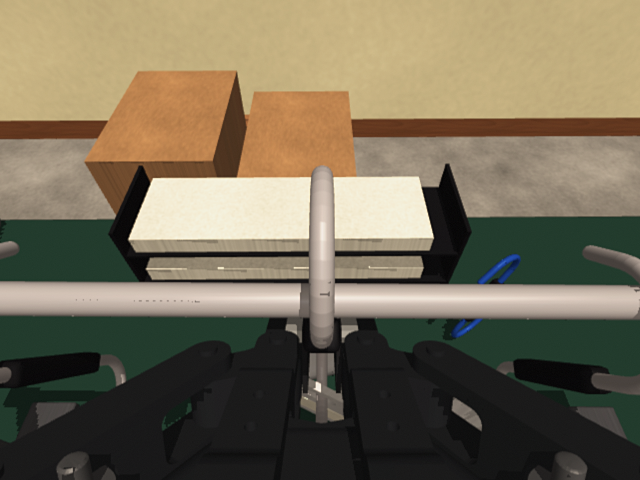

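Above the rail. Move 3 mm forward, then down in steps.

{"name": "step_arm", "arguments": {"targets": "-0.002 0.004 0.001 -0.2 -0.2 0.2 0;-0.001 0.005 -0.006 0 0 0 0;0 0.005 -0.007 0 0 0 0;0 0.003 -0.005 0 0 0 0;0 0 0 0 0 0 0;0 0 0 0 0 0 0"}}

```text
time: 52.67
tcp_pos: [0.674, 0.0336, 0.2101]
ee_rot: [-0.482, 0.483, -1.518]
wrist_force: [0.3, -0.6, -0.2]
finger_gap: 0.0089
```

```bash
python3 - <<'E'
from hk import *
to([.6759,.0341,.2019],Rh(35))
p,d,W,c=cloud('wrist'); cv2.imwrite('pics/w34.png',p[:,:,::-1])
E
```

```text
t 52.67 tcp [0.674  0.0336 0.2101] shift tool mm [-0.5  6.2 -5.6] turn deg [ 0.31 -0.07  0.05] gap 0.0089 F [ 0.3 -0.6 -0.2]
```

View pics/w34.png

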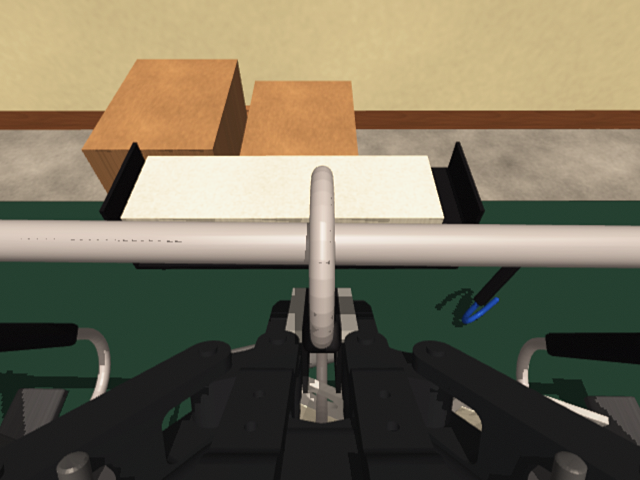

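{"name": "step_arm", "arguments": {"targets": "0 0.004 -0.003 0.2 0 0 0;0 0.002 -0.003 0 0 0 0;0 0 0 0 0 0 0;0 0 0 0 0 0 0"}}

```text
time: 53.05
tcp_pos: [0.6761, 0.0336, 0.2022]
ee_rot: [-0.478, 0.479, -1.519]
wrist_force: [0.9, -0.2, 0.3]
finger_gap: 0.0089
```

```bash
python3 - <<'E'
from hk import *
to([.6759,.0341,.2019],Rh(35)); print(st()[0]['ft_torque'])
E
```

```text
t 53.05 tcp [0.6761 0.0336 0.2022] shift tool mm [-0.5 -0.  -0.3] turn deg [-0.01 -0.06  0.05] gap 0.0089 F [ 0.9 -0.2  0.3]
[ 0.0218  0.4399 -0.0182]
```

Seated as it was. Release and back out.

{"name": "step_arm", "arguments": {"targets": "0 0 0 0 0 0 0.02;0 0 0 0 0 0 0.03;0 0 0 0 0 0 0.03;0 0 0 0 0 0 0.03;0 -0.01 0 0 0 0 0.03;0 -0.012 0 0 0 0 0.03;0 -0.015 0 0 0 0 0.03;0 -0.015 0 0 0 0 0.03;0 -0.015 0 0 0 0 0.03;0 -0.02 0 0 0 0 0.03;0 -0.03 0 0 0 0 0.03;0 0 0 0 0 0 0.03"}}

```text
time: 54.05
tcp_pos: [0.5787, 0.0334, 0.2776]
ee_rot: [-0.471, 0.471, -1.521]
wrist_force: [-0.1, -0.4, 1.0]
finger_gap: 0.0302
```

```bash
python3 - <<'E'
from hk import *
print(st()[0]['tcp_pos'],st()[0]['time'])
p,d,W,c=cloud('wrist'); cv2.imwrite('pics/w35.png',p[:,:,::-1])
p,d,W,c=cloud('scene'); crop(p,180,460,170,370,2.8,'pics/v35.png')
p,d,W,c=cloud('side'); cv2.imwrite('pics/s35.png',p[:,:,::-1])
E
```

```text
[0.5787 0.0334 0.2776] 54.05
```

View pics/w35.png

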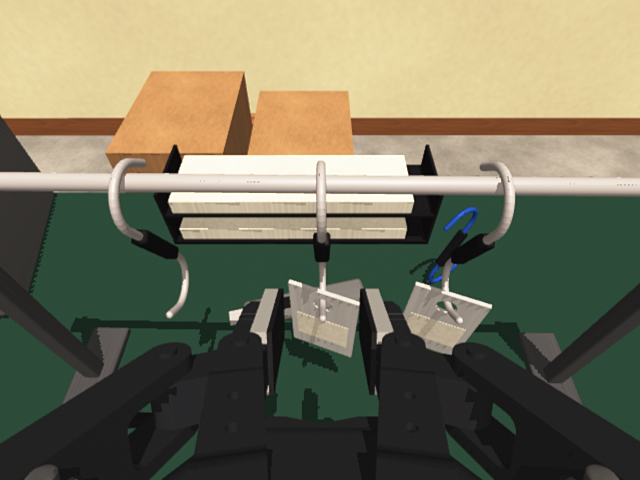

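View pics/v35.png

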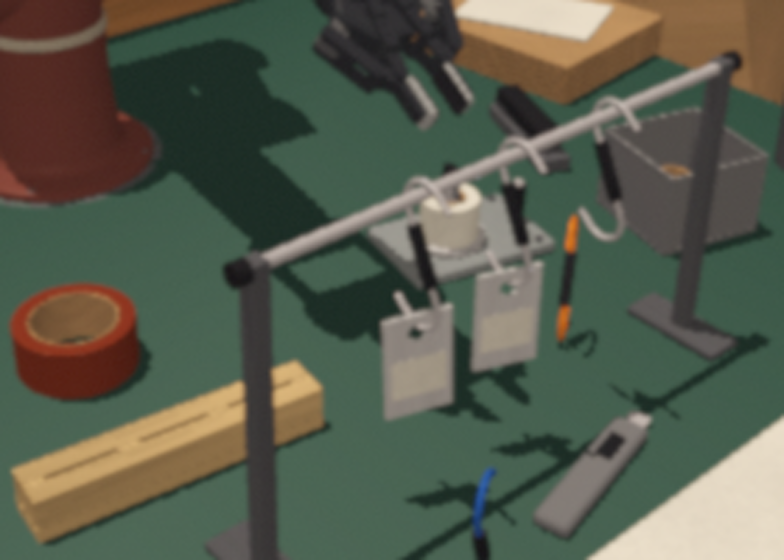

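View pics/s35.png

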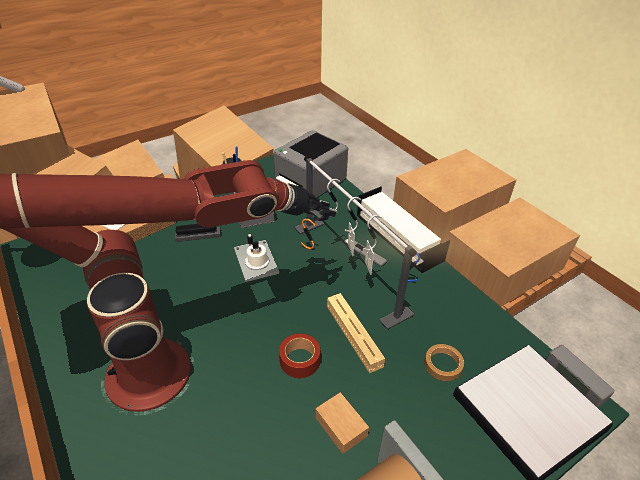

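{"name": "step_arm", "arguments": {"targets": "0 -0.03 0 0 0 0 0.03;0 -0.03 0 0 0 0 0.03;0 -0.02 0.005 0 0 0 0.03;0 0 0 0 0 0 0.03;0 0 0 0 0 0 0.03;0 0 0 0 0 0 0.03;0 0 0 0 0 0 0.03;0 0 0 0 0 0 0.03;0 0 0 0 0 0 0.03"}}

```text
time: 54.95
tcp_pos: [0.5177, 0.0331, 0.2997]
ee_rot: [-0.506, 0.515, -1.51]
wrist_force: [-0.1, 0.4, -0.3]
finger_gap: 0.0302
```

```bash
python3 - <<'E'
from hk import *
print(st()[0]['tcp_pos'],st()[0]['time'])
p,d,W,c=cloud('wrist'); cv2.imwrite('pics/w36.png',p[:,:,::-1])
p,d,W,c=cloud('scene'); crop(p,280,480,180,330,4,'pics/v36.png')
x,y,z=W[...,0],W[...,1],W[...,2]
r=np.hypot(x-.4257,y-.2031); m=(r<.028)&(z>.05)&(z<.07); print('roll top',np.median(W[m][:,2]))
E
```

```text
[0.5177 0.0331 0.2997] 54.95
roll top 0.06243608504770355
```

View pics/v36.png

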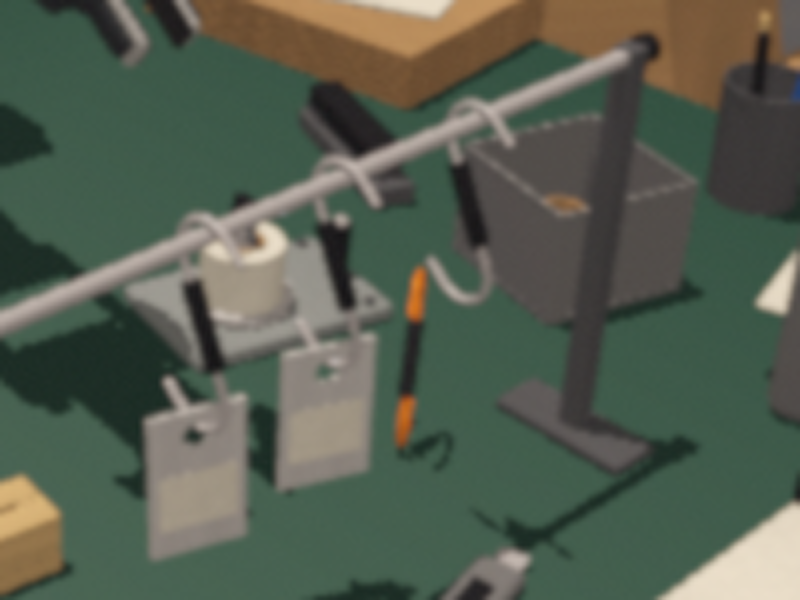

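View pics/w36.png

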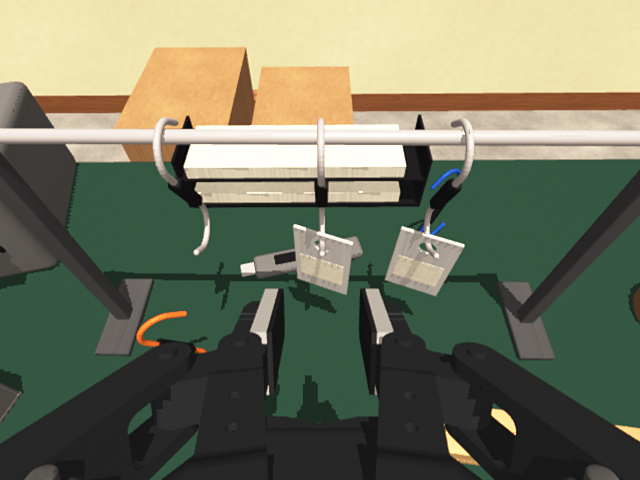

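```bash
python3 -c "
from rig import ctrl
print(ctrl.finish_job())"
```

```text
the job is handed in; nothing more can be done
None
```

The job is done and handed in at about 55 s of the 210 s allowed. The label roll is changed and both reorder tags are posted.

- **Knob off:** I turned the lock knob clockwise; the camera showed the wing turned through about 125° (2.18 of 2.2 rad). The core then lifted off freely.
- **Core:** it went into the bin and still showed inside in the last picture.
- **New roll:** it sits on the flange with its top at 62 mm, which is the 18 mm seat plus the 44 mm roll.
- **Knob on:** I turned it back until the wrist torque rose to about 1 N m at the stop. The wing now sits at 76.8°, the same as at the start.
- **Tags:** two were in the rack and the third slot was empty. I lifted each out on its own S-hook without touching the plate and hung it back where that hook had been. The last pictures show both tags hanging and the third hook still on the rail.
- **Bystanders:** the coloured look-alike hooks and the other items showed no change in the last pictures.

**Checks that disagreed:** the hook outline I projected matched the scene camera but was a few millimetres off in the side camera, so I worked from the scene and wrist views. Nothing failed, and every wrist force I read between moves was small.

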